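Ready the grading bench

ROBOT

A 6-joint arm with a two-finger parallel gripper is mounted at the origin on a cart in front of the work surface, level with it; the furniture and walls round the work are solid. World frame = base frame: x ahead of the robot, y to its left, z up, the work surface at z = 0. Lengths are in m, angles in rad, forces in N, time in s.
With the tool pointing down it reaches from about 0.25 to 0.775 m from the base axis. Payload 8.9 kg.
Tool frame: the origin (TCP) lies on the centre line of the jaws, within the pads' length; the fingertips stand 19 mm ahead of it and the grasp point (between the pads) is the TCP; z points along the fingers, y is the direction in which the jaws open and shut (so a half turn about z gives the same grasp; the last joint's range is limited). The gripper opens to 85 mm and grips with 20 to 120 N. Pads are 22 mm wide; open, the fingers measure 114 mm over their backs; the gripper's body (76 mm by 85 mm) begins 54 mm behind the grasp point. The pads swing forward as they close: fully open they stand 13 mm farther back than shut.
Start: joints at [0.97, 0.291, -0.153, 1.127, 0, 1.431], TCP at [0.234, 0.47, 0.226] pointing down, gripper open.
Joint ranges: [-2.52, 2.52], [-0.91, 1.74], [-1.3, 1.37], [-1.96, 2.02], [-1.52, 1.47], [-3.14, 3.14]. Speed limits (rad/s): [2.22, 2.22, 2.79, 3.14, 3.14, 3.14].

INTERFACE

Orientations are given as a unit quaternion [w, x, y, z].
In Python, from station import arm gives the robot as it stands.
- The arm moves only by the tool servo_tool, never from a script. Its argument "series" is a list of rows, each a list of 4 numbers: the shift along the tool's x, y, z scaled (see below), then the turn about the tool's z scaled (see below). A call has 1 to 12 rows; each row is the pose to reach, as a shift and turn from the pose commanded when the call began, along the tool's axes at that moment, turning the shorter way round; what a row does not reach only later rows make up. The controller multiplies each number of a shift by 0.12 m and each number of a turn by pi rad. A row lasts 1/8 s, in which the tool goes at most 62.5 mm and 10.7 degrees, less where a joint would pass 70% of its speed; a pose out of reach is approached as far as the arm can. A call with a number of a shift or a turn outside -1 to 1 is refused whole. A call with a gripper value outside its range is refused whole. "gripper" is the opening, from 0 (shut) to 1 (fully open), set as the call begins (left out, the last holds). The fingers move at their own pace and stop on an object; "squeeze" is the grip in N (left out, the last holds). Time passes only in rows, so rows that repeat a pose let the fingers close. It gives the time, the measured TCP pose, the force and the opening at its end, in the units of the state.
- arm.sense(): the state, without advancing time (a new reading comes with each control period).
- arm.read_camera(name): name is "scene" or "top" or "wrist"; returns the picture (384x512x3 uint8, red, green, blue); there is no depth.
- arm.camera_params(name): a dict with "vertical_fov" (degrees; the focal length in pixels is half the picture's height over the tangent of half this angle, whatever the lens; pixels are square), "cx", "cy" (the principal point, pixels), "rvec" (rotation vector, rad) and "tvec" (3), from world to camera coordinates, as OpenCV has them. Camera axes: x right, y down, z forward; pixel columns grow to the right and rows downward; lengths in m; the calibration is good to about 2 mm. A picture is of the moment at which its call begins: read the wrist's pose just before it. camera_params takes no time and is no camera call; for the wrist camera it gives the pose at the moment of the call.
- arm.finish_job(): hands the job in, once; it reports no verdict.
The state is a dict: "t": time; "qpos": joint angles; "qvel": joint speeds; "joint_torque": joint torques, N m; "eef_pos": TCP position; "tool_rot": TCP orientation; "force": force on the tool from outside, world axes, zero at the start; "moment": the same for the moment, N m; "width": opening from 0.0 (shut) to 1.0 (fully open).
Only numpy, scipy, OpenCV 4.12 (cv2) and the standard library are available. Lean on these libraries where they do the work, as an engineer would, in place of code of your own. Each camera call takes 0.05 s, during which the arm holds its last target.

TASK

Get the grading bench ready for picking defects: raise the lamp lid of the viewing box to 70 degrees from shut and leave it standing there, set the steel cup upright on the bed inside the dark ring, and turn the brightness dial four clicks clockwise from off. Stand every marker, pen and pair of tweezers that lies on the desk in the dark steel beaker, either end up, and leave the masking tape and the green cup where they are.

Things in the scene. Friction and masses are not known exactly. Their poses are not given: they have to be found in the camera images.
- viewer: the grey viewing box, fixed to the desk, 320 mm deep, 300 mm wide. Origin: centre of its underside, on the desk; x points from the operator's side to the hinge side, y to the left, z up. A low console 100 mm deep (top 25 mm above the desk) runs along the front and carries the dial; behind it is the white bed, top 42 mm above the desk, x from -50 to 146 mm, y from -138 to 138 mm, with low side rims to 56 mm. The shut lid covers the bed
- lamp_lid (a joint): opening angle of the lamp lid, rad: 0 shut, growing as its front edge rises, stop at 1.92; 70 degrees is 1.22. The lid is 210 mm deep from hinge to front edge, 294 mm wide, 13 mm thick, 0.35 kg; the friction hinge holds it at any angle, and it takes about 5 N at the pull bar to raise it. It may start a little ajar
- lid_hinge (a point): middle of the lid's hinge line, 63 mm above the desk; the hinge line runs along this frame's y axis and the frame does not turn with the lid (x from the operator's side to the hinge, z up)
- lid_bar (a point): middle of the lid's round steel pull bar, 10 mm thick and 120 mm long between its two stems, parallel to the hinge line; it lies 255 mm from the hinge line in the lid's mid plane and 45 mm beyond the lid's front edge, with free room all round it; its height is 63 mm when the lid is shut, with the console top 38 mm below it. The frame turns with the lid (x from bar to hinge)
- dial (a joint): angle of the brightness dial, rad: 0 is off (an end stop; it starts there), growing clockwise seen from above, with a click stop every 0.5236 rad (30 degrees), the last at 5.236; the fourth click is 2.094. Let go, it snaps to the nearest click stop. Turning over a click takes about 0.08 N m
- dial_grip (a point): on the dial's vertical axis, 56 mm above the desk, middle of the height of its grip bar. The grip bar is 42 mm long, 14 mm wide, upright-sided, reaches from 39 to 69 mm above the desk; it lies along this frame's x axis, which turns with the dial; the white pointer line is at its -x end (pointing to the operator at off). The disc below the bar (r 22 mm) has its top 39 mm above the desk
- ring_center (a point): centre of the thin dark ring, 80 mm across, drawn on the white bed, 42 mm above the desk (ring flush with the bed); 160 mm in front of the hinge line
- cup: small steel cup, open top, 65 mm across the rim, tapering to 46 mm at the foot, 48 mm tall, 60 g, upright. Origin: centre of its underside, z up
- beaker_mouth (a point): centre of the beaker's mouth, 90 mm above its underside; the opening is 78 mm across (wall 3 mm) and the inner floor lies 85 mm below this point, so that the tools lean in it and stick out
- marker_a: marker pen with cap, lying on the desk, 135 mm long, 17 mm thick. Origin: under its middle, on the desk; long axis y. May be absent
- marker_b: a second, like marker pen, same size and frame as marker_a. May be absent
- tweezers: steel tweezers, closed and rigid, lying on the desk, 126 mm long, up to 14 mm wide, 10 mm high. Origin: under its middle, on the desk; long axis y, the joined end at +y. May be absent
- tape: roll of masking tape lying flat, 90 mm across, 25 mm high, beyond the work; to be left alone. Origin: centre of its underside
- cup_green: green plastic cup, 71 mm across, 42 mm tall, beyond the work; to be left alone. Origin: centre of its underside
- beaker: dark steel tool beaker, round, nearly straight-sided, loose, 90 mm tall, 84 mm across, 0.4 kg. Origin: centre of its underside; z up
- pen_a: slim ball pen, lying on the desk, 145 mm long, 11 mm wide, 9 mm high. Origin: under its middle, on the desk; long axis y. May be absent
- pen_b: a second, like ball pen, same size and frame as pen_a. May be absent
Things that resemble listed ones, but are neither listed nor needed, are in the scene too. Leave any purple look-alike of the cup alone.

How it is judged:
By the outcome, as a careful person would: the job done as asked, in the order asked, and still so for the second after the job is handed in, with the robot touching nothing.
Of marker_a, marker_b, pen_a, pen_b, tweezers only 3 to 5 are there at a start; the rules pass over those that are not, and their reading is None.
At some moment in a run one of beaker, marker_a, marker_b, pen_a, pen_b, tweezers may be knocked a few centimetres aside while the robot is not near it.
Once in a run the grip may slacken for a moment while it holds something.
It also fails if it takes over 210 s, if anything falls off the work surface, if the arm or the gripper's body presses on something with over 40 N, if the wrist force passes 120 N, or if a joint passes its speed limit or range.

## Working session

There is one attempt and no reset: what is moved stays moved. The work goes in short steps, Python scripts to look and compute and a tool call to move; the robot and the scene stay as the last step left them, time stands still between calls to the robot, and variables do not carry over. Pictures are saved under pics/ and viewed, and the job is handed in when it is done.

Besides the shell and the picture viewer there is one more tool, called after "Request:" in YAML: its name, and indented under it one key for each argument. servo_tool: Moves the arm, as the interface text tells. Shifts and turns lie within -1 to 1; 1 stands for 0.12 m of shift or pi rad of turn. Its arguments: {"type":"object","properties":{"series":{"type":"array","items":{"type":"array","items":{"type":"number","minimum":-1,"maximum":1}}},"gripper":{"type":"number"},"squeeze":{"type":"number"}},"required":["series"]}

```bash
ls; mkdir -p pics
cat > h.py <<'E'
import numpy as np, cv2
from station import arm
def K(p,):
    f=192/np.tan(np.radians(p["vertical_fov"])/2)
    return np.array([[f,0,p["cx"]],[0,f,p["cy"]],[0,0,1.]])
def grab(name,fn=None):
    p=arm.camera_params(name); im=arm.read_camera(name)
    if fn: cv2.imwrite(fn,cv2.cvtColor(im,cv2.COLOR_RGB2BGR))
    return p,im
def ray(p,uv):
    R,_=cv2.Rodrigues(np.array(p["rvec"],float)); t=np.array(p["tvec"],float)
    d=R.T@(np.linalg.inv(K(p))@np.array([uv[0],uv[1],1.])); return -R.T@t,d/np.linalg.norm(d)
def onz(p,uv,z):
    c,d=ray(p,uv); return c+d*(z-c[2])/d[2]
def tri(a,b):
    (c1,d1),(c2,d2)=a,b
    A=np.stack([d1,-d2],1); s=np.linalg.lstsq(A,c2-c1,rcond=None)[0]
    x,y=c1+d1*s[0],c2+d2*s[1]; return (x+y)/2,np.linalg.norm(x-y)
def proj(p,X):
    return cv2.projectPoints(np.array(X,float).reshape(-1,3),np.array(p["rvec"],float),np.array(p["tvec"],float),K(p),None)[0].reshape(-1,2)
E
python3 - <<'E'
from h import *
np.set_printoptions(precision=4,suppress=True)
for n in ["scene","top","wrist"]:
    p,im=grab(n,f"pics/{n}0.png"); print(n,p)
print(arm.sense())
E
```

```text
pics
scene {'vertical_fov': 52.444754469129734, 'cx': 249.03226634628243, 'cy': 190.016538348309, 'rvec': array([ 1.9495, -0.9943,  0.5615]), 'tvec': array([-0.3024,  0.3362,  0.6795])}
top {'vertical_fov': 51.8099914534436, 'cx': 246.42912046667544, 'cy': 193.38449995861404, 'rvec': array([ 2.1483, -2.2047,  0.1203]), 'tvec': array([0.0441, 0.5847, 1.0532])}
wrist {'vertical_fov': 58.68312653006152, 'cx': 253.70288776486208, 'cy': 194.36975325351514, 'rvec': array([-2.4616, -1.5236, -0.2156]), 'tvec': array([-0.525 , -0.0365,  0.3782])}
{'t': 0.15, 'qpos': array([ 0.9697,  0.2911, -0.1539,  1.1267,  0.    ,  1.4315]), 'qvel': array([-0.0016, -0.0013,  0.0012, -0.0013, -0.0006,  0.0007]), 'joint_torque': array([  0.0021, -53.7369,  33.1522,   0.0114,  -0.0002,  -0.    ]), 'eef_pos': array([0.2337, 0.4698, 0.2258]), 'tool_rot': array([-0.0002,  0.2289,  0.9735, -0.0004]), 'force': array([ 0.0958, -0.2634,  0.2476]), 'moment': array([-0.0137,  0.0411,  0.0021]), 'width': 1.0027769485247944}
```

View pics/scene0.png

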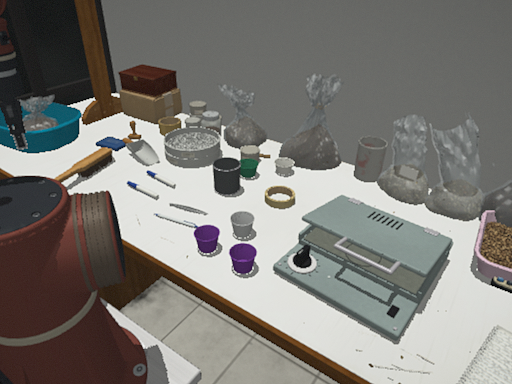

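View pics/top0.png

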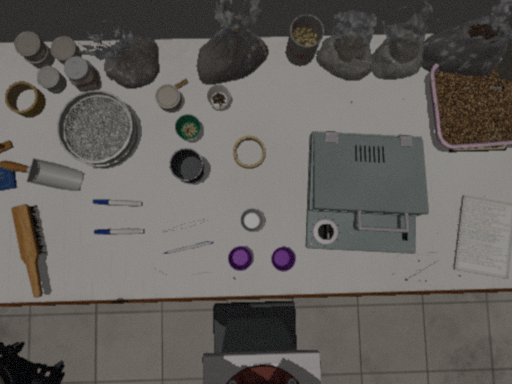

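View pics/wrist0.png

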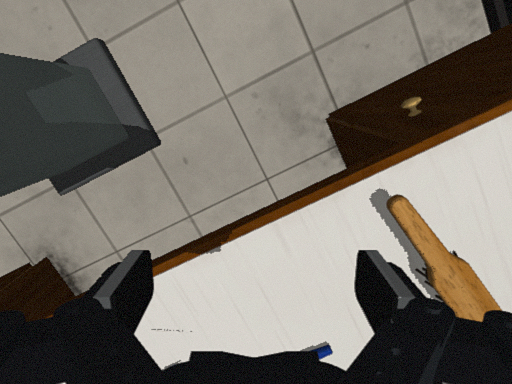

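Run:
```python
import cv2
t=cv2.imread('pics/top0.png'); s=cv2.imread('pics/scene0.png')
cv2.imwrite('pics/c1.png',cv2.resize(t[140:290,80:300],None,fx=3.6,fy=3.6,interpolation=cv2.INTER_CUBIC))
cv2.imwrite('pics/c2.png',cv2.resize(s[150:290,110:310],None,fx=4,fy=4,interpolation=cv2.INTER_CUBIC))
cv2.imwrite('pics/c3.png',cv2.resize(t[120:260,295:435],None,fx=4,fy=4,interpolation=cv2.INTER_CUBIC))
```

```text
(no output)
```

View pics/c1.png

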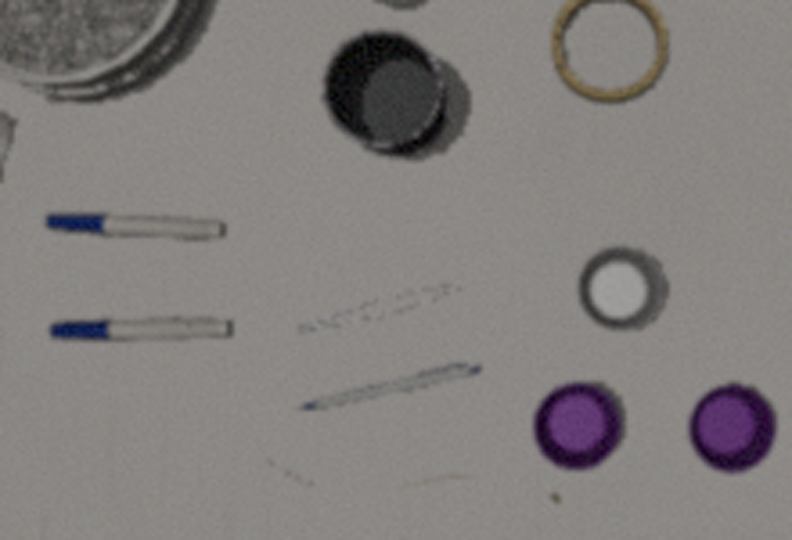

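View pics/c2.png

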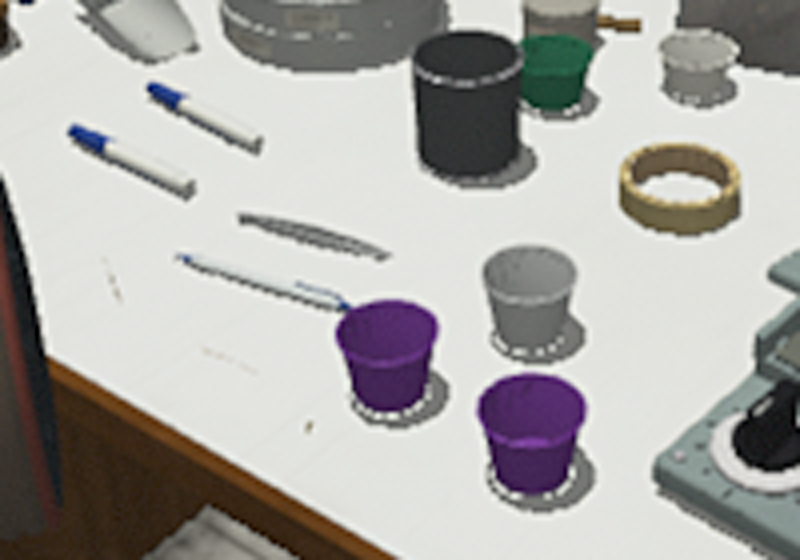

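View pics/c3.png

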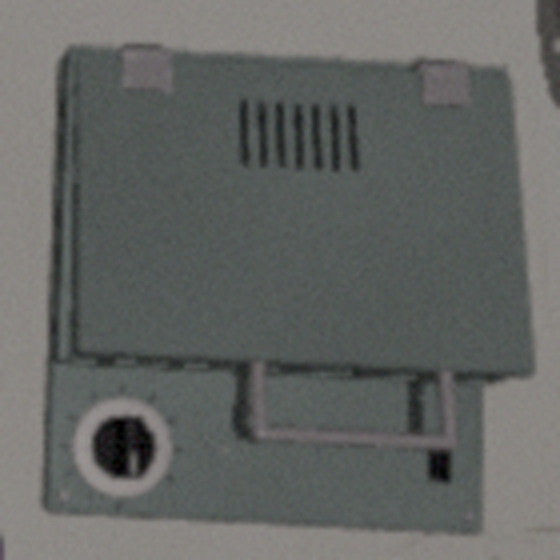

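Run:
```python
from h import *
np.set_printoptions(precision=4,suppress=True)
P={n:arm.camera_params(n) for n in ["scene","top","wrist"]}
for n in P: print(n,"cam at",ray(P[n],(256,192)))
s=arm.sense()
from scipy.spatial.transform import Rotation as R
q=s['tool_rot']; T=R.from_quat([q[1],q[2],q[3],q[0]]).as_matrix(); print(T)
c,d=ray(P['wrist'],(256,192)); print("wrist cam in tool",T.T@(c-s['eef_pos']),T.T@d)
def both(nm,s,t):
    X,e=tri(ray(P['scene'],s),ray(P['top'],t)); print(nm,X,'gap %.4f'%e)
c2=lambda x,y:(110+x/4,150+y/4); c1=lambda x,y:(80+x/3.6,140+y/3.6); c3=lambda x,y:(295+x/4,120+y/4)
both('markA cap',c2(153,90),c1(48,221)); both('markA end',c2(258,147),c1(223,230))
both('markB cap',c2(73,132),c1(53,331)); both('markB end',c2(191,192),c1(231,328))
both('tweez L',c2(242,216),c1(300,330)); both('tweez R',c2(385,256),c1(460,288))
both('pen L',c2(182,258),c1(303,407)); both('pen R',c2(348,306),c1(480,369))
both('cup rim',c2(530,273),c1(618,288)); 
both('beaker rim',c2(468,58),c1(384,92))
both('bar left',(336,243),c3(258,433)); both('bar right',(395,263),c3(448,442))
both('lidfront L',(302,233),c3(78,352)); both('lidfront R',(440,263),c3(532,372))
both('dial top',(302,250),c3(125,445))
print([ (n,onz(P['top'],c3(*x),z)) for n,x,z in [('frontL',(45,510),.025),('frontR',(480,530),.025)]])
```

```text
scene cam at (array([-0.1488, -0.4698,  0.6506]), array([ 0.6986,  0.4712, -0.5384]))
top cam at (array([0.4797, 0.0434, 1.1051]), array([ 0.1008, -0.0376, -0.9942]))
wrist cam at (array([0.1717, 0.501 , 0.3737]), array([ 0.2453, -0.1144, -0.9627]))
[[-0.8952  0.4456 -0.0005]
 [ 0.4456  0.8952 -0.0007]
 [ 0.0002 -0.0009 -1.    ]]
wrist cam in tool [ 0.0695  0.0002 -0.1479] [-0.2708  0.0078  0.9626]
markA cap [0.5771 0.4552 0.0023] gap 0.0012
markA end [0.566  0.3212 0.0015] gap 0.0010
markB cap [0.4914 0.4503 0.0048] gap 0.0011
markB end [0.49   0.3152 0.0018] gap 0.0015
tweez L [0.4879 0.2611 0.0033] gap 0.0009
tweez R [0.5142 0.1407 0.0036] gap 0.0072
pen L [0.4286 0.2602 0.0002] gap 0.0003
pen R [0.4535 0.1243 0.0043] gap 0.0019
cup rim [0.5123 0.0168 0.0441] gap 0.0005
beaker rim [0.6572 0.1827 0.0863] gap 0.0016
bar left [ 0.4827 -0.2514  0.1141] gap 0.0014
bar right [ 0.4763 -0.371   0.1265] gap 0.0127
lidfront L [ 0.5376 -0.1481  0.0574] gap 0.0058
lidfront R [ 0.5208 -0.4352  0.1266] gap 0.0294
dial top [ 0.4769 -0.1782  0.061 ] gap 0.0000
[('frontL', array([ 0.4344, -0.1295,  0.025 ])), ('frontR', array([ 0.413 , -0.4249,  0.025 ]))]
```

```bash
cat >> h.py <<'E'
from scipy.spatial.transform import Rotation as Ro
np.set_printoptions(precision=4,suppress=True)
def Tm(s):
    q=s['tool_rot']; return Ro.from_quat([q[1],q[2],q[3],q[0]]).as_matrix()
def go(xyz,yaw=None,show=True):
    """units of shift (tool axes) and turn to reach"""
    s=arm.sense(); T=Tm(s); d=T.T@(np.array(xyz)-s['eef_pos'])/0.12
    y0=np.degrees(np.arctan2(T[1,0],T[0,0])); tu=0
    if yaw is not None: tu=-((yaw-y0+180)%360-180)/180
    print('t %.2f pos'%s['t'],s['eef_pos'],'yaw %.1f w %.3f F'%(y0,s['width']),s['force'],'j6 %.2f'%s['qpos'][5],'-> units',d,'turn %.4f'%tu)
E
python3 -c "
from h import *
go([0.46,-0.30,0.33],85.9)"
```

```text
t 0.15 pos [0.2337 0.4698 0.2258] yaw 153.5 w 1.003 F [ 0.0958 -0.2634  0.2476] j6 1.43 -> units [-4.5462 -4.9032 -0.8646] turn 0.3758
```

Request:
servo_tool:
  series:
    - [-0.3,-0.3,-0.3,0]
    - [-0.6,-0.65,-0.6,0]
    - [-0.92,-0.97,-0.7,0]

```text
t: 0.52
eef_pos: [0.2814, 0.3157, 0.3117]
tool_rot: [0.001, 0.228, 0.974, 0.001]
force: [1.1, 0.2, -0.4]
width: 1.0
```

Request:
servo_tool:
  series:
    - [-0.3,-0.3,0,0]
    - [-0.6,-0.65,0,0]
    - [-0.92,-0.97,0,0]

```text
t: 0.9
eef_pos: [0.3278, 0.1616, 0.3102]
tool_rot: [0.0, 0.229, 0.974, 0.0]
force: [0.9, 0.6, 0.5]
width: 0.997
```

Request:
servo_tool:
  series:
    - [-0.3,-0.3,0,0]
    - [-0.6,-0.65,0,0]
    - [-0.92,-0.97,0,0]

```text
t: 1.27
eef_pos: [0.3748, 0.008, 0.3103]
tool_rot: [0.0, 0.229, 0.973, 0.0]
force: [0.7, 1.3, 0.4]
width: 1.001
```

Request:
servo_tool:
  series:
    - [-0.3,-0.3,0,0.05]
    - [-0.6,-0.65,0,0.1]
    - [-0.92,-0.97,0,0.15]
    - [-0.92,-0.97,0,0.2]
    - [-0.92,-0.97,0,0.25]
    - [-0.92,-0.97,0,0.3]
    - [-0.92,-0.97,0,0.375]
    - [-0.92,-0.97,0,0.375]

```text
t: 2.28
eef_pos: [0.4216, -0.1435, 0.31]
tool_rot: [-0.0, 0.732, 0.681, -0.0]
force: [0.2, 0.3, -0.8]
width: 1.005
```

```bash
python3 -c "
from h import *
go([0.43,-0.30,0.33],85.9)"
```

```text
t 2.27 pos [ 0.4216 -0.1435  0.31  ] yaw 85.8 w 1.005 F [ 0.172   0.2556 -0.8391] j6 1.15 -> units [-1.2956  0.1642 -0.1672] turn -0.0004
```

Run:
```python
from h import *
import pickle
p,im=grab('wrist','pics/w1.png'); pickle.dump(p,open('w1.pkl','wb'))
```

Request:
servo_tool:
  series:
    - [-0.5,0,0,0]
    - [-1,0,0,0]
    - [-1,0,0,0]
    - [-1,0,0,0]

```text
t: 2.82
eef_pos: [0.4132, -0.263, 0.3099]
tool_rot: [-0.001, 0.731, 0.682, 0.0]
force: [-0.5, 0.6, -0.0]
width: 1.001
```

Run:
```python
from h import *
import pickle
p,im=grab('wrist','pics/w2.png'); pickle.dump(p,open('w2.pkl','wb'))
```

```text
(no output)
```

View pics/w1.png

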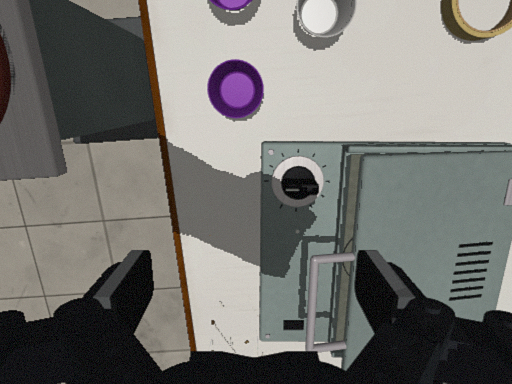

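View pics/w2.png

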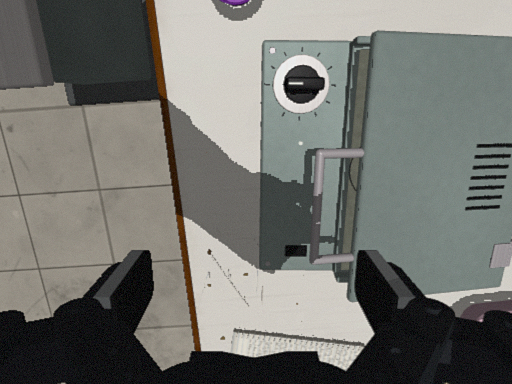

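Run:
```python
import cv2
a=cv2.imread('pics/w1.png'); b=cv2.imread('pics/w2.png')
cv2.imwrite('pics/w1c.png',cv2.resize(a[130:360,250:390],None,fx=2.6,fy=2.6,interpolation=cv2.INTER_CUBIC))
cv2.imwrite('pics/w2c.png',cv2.resize(b[30:280,250:390],None,fx=2.4,fy=2.4,interpolation=cv2.INTER_CUBIC))
```

```text
(no output)
```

View pics/w1c.png

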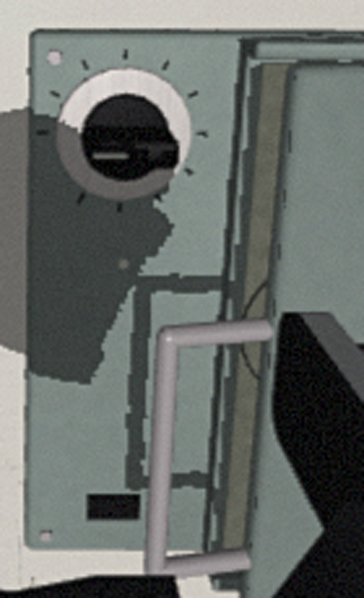

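View pics/w2c.png

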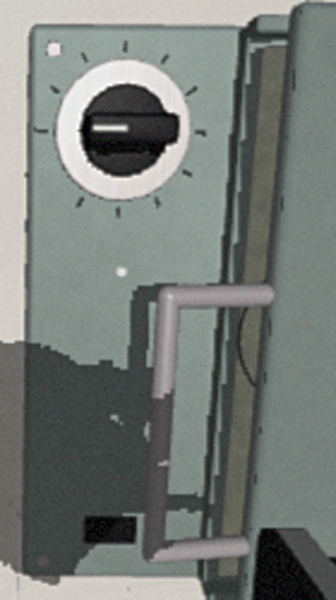

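Run:
```python
from h import *
import pickle
p1=pickle.load(open('w1.pkl','rb'));p2=pickle.load(open('w2.pkl','rb'))
a=lambda x,y:(250+x/2.6,130+y/2.6); b=lambda x,y:(250+x/2.4,30+y/2.4)
def both(n,u,v):
    X,e=tri(ray(p1,a(*u)),ray(p2,b(*v))); print(n,X,'%.4f'%e); return X
A=both('barL',(166,336),(166,298)); B=both('barR',(154,562),(152,548))
C=both('conL',(33,33),(33,27)); D=both('conR',(29,548),(22,573))
both('disc',(126,137),(122,130)); 
print('dial grip mid from w2, z.069',onz(p2,b((83+180)/2,128),.069), 'white disc', onz(p2,b(122,130),.025))
print('len bar',np.linalg.norm(A-B),'con',np.linalg.norm(C-D))
for C_,D_ in ((C,D),(onz(p2,b(33,27),.025),onz(p2,b(22,573),.025))):
    y=(C_-D_)[:2]; y/=np.linalg.norm(y); x=np.array([y[1],-y[0]]); m=((C_+D_)/2)[:2]
    print('yaw',np.degrees(np.arctan2(x[1],x[0])),'frontmid',m,'origin',m+x*.16, 'bar mid rel', [( (A+B)[:2]/2-m-x*.16)@v for v in (x,y)])
y=(A-B)[:2]; print('bar yaw',np.degrees(np.arctan2(-y[0],y[1])))
```

```text
barL [ 0.4828 -0.255   0.1071] 0.0000
barR [ 0.4747 -0.3748  0.1035] 0.0000
conL [ 0.4355 -0.1312  0.0198] 0.0002
conR [ 0.4122 -0.4246  0.0271] 0.0027
disc [ 0.4764 -0.183   0.0358] 0.0015
dial grip mid from w2, z.069 [ 0.4755 -0.1833  0.069 ] white disc [ 0.4771 -0.1827  0.025 ]
len bar 0.12012468865222675 con 0.29445318970409473
yaw -4.54950613732957 frontmid [ 0.4238 -0.2779] origin [ 0.5833 -0.2906] bar mid rel [np.float64(-0.1023389754289301), np.float64(-0.03249817532583569)]
yaw -4.792175580099288 frontmid [ 0.4231 -0.2788] origin [ 0.5825 -0.2922] bar mid rel [np.float64(-0.10155577899444984), np.float64(-0.03128475084390524)]
bar yaw -3.8461194323943175
```

```bash
python3 -c "
from h import *
go([0.4797,-0.303,0.19],85.8)
go([0.4797,-0.303,0.105],85.8)"
```

```text
t 2.88 pos [ 0.4134 -0.2626  0.3101] yaw 86.1 w 0.998 F [-0.2081  0.4562 -0.4399] j6 0.92 -> units [-0.2991  0.5747  1.0004] turn 0.0016
t 2.88 pos [ 0.4134 -0.2626  0.3101] yaw 86.1 w 0.998 F [-0.2081  0.4562 -0.4399] j6 0.92 -> units [-0.2995  0.5749  1.7087] turn 0.0016
```

Request:
servo_tool:
  series:
    - [-0.15,0.3,0.4,0]
    - [-0.3,0.575,0.8,0]
    - [-0.3,0.575,0.95,0]
    - [-0.3,0.575,0.95,0]
  gripper: 0.42
  squeeze: 30

```text
t: 3.38
eef_pos: [0.4794, -0.302, 0.1949]
tool_rot: [-0.002, 0.73, 0.683, -0.0]
force: [-0.0, -0.4, 0.9]
width: 0.42
```

```bash
python3 -c "
from h import *
go([0.4797,-0.303,0.105],85.8)
grab('wrist','pics/w3.png')"
```

```text
t 3.38 pos [ 0.4794 -0.302   0.1949] yaw 86.2 w 0.420 F [-0.0292 -0.4258  0.9069] j6 0.95 -> units [-0.0094  0.0046  0.7492] turn 0.0020
```

View pics/w3.png

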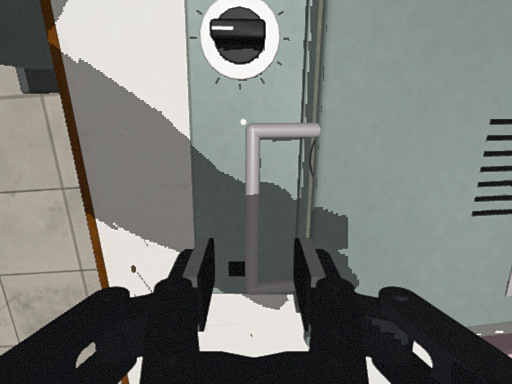

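Request:
servo_tool:
  series:
    - [0,0,0.3,0]
    - [0,0,0.6,0]
    - [0,0,0.75,0]
    - [0,0,0.75,0]

```text
t: 3.92
eef_pos: [0.4798, -0.3034, 0.1068]
tool_rot: [-0.0, 0.731, 0.682, -0.0]
force: [-0.7, 0.3, -0.1]
width: 0.42
```

Request:
servo_tool:
  series:
    - [0,0,0,0]
    - [0,0,0,0]
    - [0,0,0,0]
    - [0,0,0,0]
    - [0,0,0,0]
  gripper: 0
  squeeze: 35

```text
t: 4.55
eef_pos: [0.4804, -0.3043, 0.1068]
tool_rot: [0.001, 0.731, 0.682, 0.0]
force: [-0.4, -0.3, 2.0]
width: -0.002
```

```bash
python3 -c "
from h import *
go([0.4797,-0.303,0.105],85.8)
th0=np.arcsin(.042/.255)
for d in (15,20,25,30,35,40,45,50,55,60,65,70,72):
    t=np.radians(d); print(d,'y %.3f z %.3f'%(.255*(np.cos(th0)-np.cos(t))/.12,-.255*(np.sin(t)-np.sin(th0))/.12))
grab('wrist','pics/w4.png')"
```

```text
t 4.55 pos [ 0.4804 -0.3043  0.1068] yaw 86.0 w -0.002 F [-0.4062 -0.286   1.967 ] j6 0.95 -> units [ 0.0108 -0.0065  0.0148] turn 0.0014
15 y 0.043 z -0.200
20 y 0.099 z -0.377
25 y 0.170 z -0.548
30 y 0.256 z -0.712
35 y 0.355 z -0.869
40 y 0.468 z -1.016
45 y 0.593 z -1.153
50 y 0.730 z -1.278
55 y 0.877 z -1.391
60 y 1.033 z -1.490
65 y 1.198 z -1.576
70 y 1.369 z -1.647
72 y 1.439 z -1.671
```

View pics/w4.png

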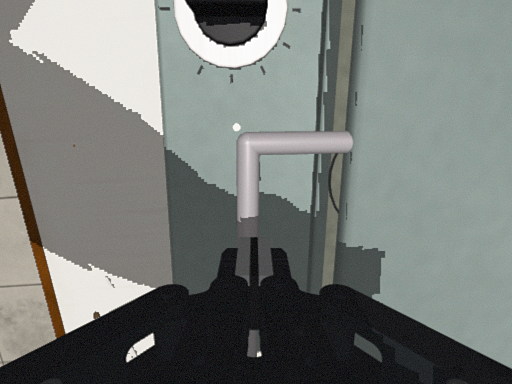

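Run:
```python
from h import *
p,im=grab('scene'); cv2.imwrite('pics/s2.png',cv2.resize(im[150:330,250:460,::-1],None,fx=3.6,fy=3.3,interpolation=cv2.INTER_CUBIC))
p,im=grab('wrist'); cv2.imwrite('pics/w5.png',cv2.resize(im[100:330,170:350,::-1],None,fx=2.6,fy=2.6,interpolation=cv2.INTER_CUBIC))
```

```text
(no output)
```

View pics/s2.png

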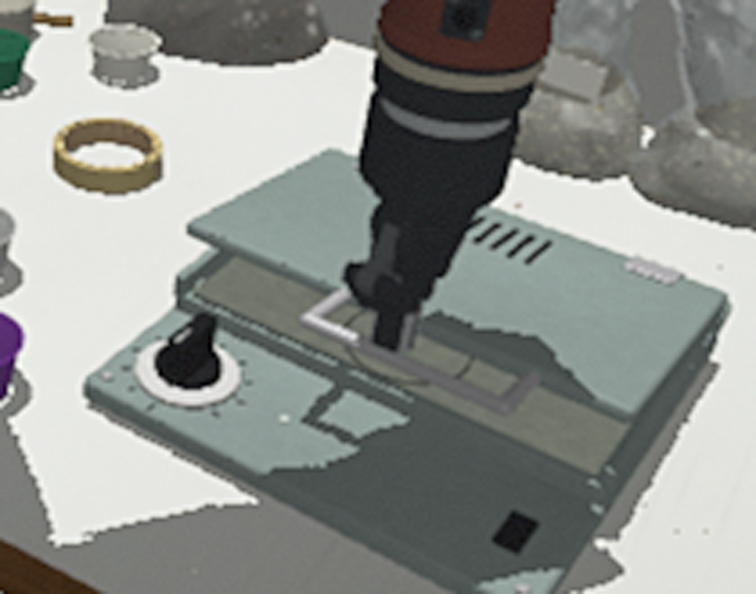

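View pics/w5.png

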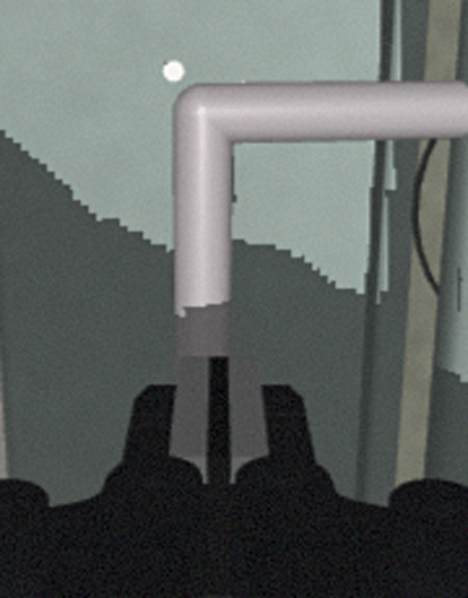

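Run:
```python
from h import *
s=arm.sense();p,im=grab('wrist');T=Tm(s)
for v in ([0,0,0],[0,0,.019],[.011,0,0],[.011,0,.019],[.011,.005,.019],[.011,-.005,.019],[.011,.0,.03]):
    print(v,proj(p,s['eef_pos']+T@np.array(v)))
A=np.array([0.4828,-0.255,.1071]);B=np.array([0.4747,-.3748,.1035])
print('bar proj',proj(p,[A,B,(A+B)/2]))
q=arm.camera_params('scene'); print(proj(q,[A,B,s['eef_pos'],s['eef_pos']+[0,0,-.019]]))
```

```text
[0, 0, 0] [[251.9384 250.6111]]
[0, 0, 0.019] [[252.0453 234.9548]]
[0.011, 0, 0] [[251.892  228.8828]]
[0.011, 0, 0.019] [[252.0056 215.2047]]
[0.011, 0.005, 0.019] [[261.6719 215.1934]]
[0.011, -0.005, 0.019] [[242.3383 215.2161]]
[0.011, 0.0, 0.03] [[252.0612 208.5056]]
bar proj [[249.6286 146.27  ]
 [250.8933 368.4448]
 [250.3308 269.6344]]
[[336.8153 246.1931]
 [390.8392 273.3744]
 [358.281  256.3359]
 [356.8228 263.1819]]
```

Run:
```python
from h import *
import pickle
p1=pickle.load(open('w1.pkl','rb'));p2=pickle.load(open('w2.pkl','rb'))
q=arm.camera_params('wrist'); s=arm.sense()
R,_=cv2.Rodrigues(q['rvec']); c=-R.T@q['tvec']
# w3 camera: same yaw (0.2deg diff), shifted
R3=R@Ro.from_euler('z',-0.2,degrees=True).as_matrix()
c3=np.array([0.4794,-0.302,.1949])+ (c-s['eef_pos'])
p3=dict(q); p3['rvec']=cv2.Rodrigues(R3)[0].ravel(); p3['tvec']=-R3@c3
r1=ray(p1,(250+166/2.6,130+336/2.6)); r2=ray(p2,(250+166/2.4,30+298/2.4)); r3=ray(p3,(253,131)); r4=ray(q,(243,138))
sc=arm.camera_params('scene'); r5=ray(sc,(336,243))
for n,a,b in (('12',r1,r2),('13',r1,r3),('23',r2,r3),('15',r1,r5),('25',r2,r5),('35',r3,r5),('14',r1,r4),('24',r2,r4),('34',r3,r4)): print(n,tri(a,b))
p,im=grab('scene');cv2.imwrite('pics/s3.png',cv2.resize(im[220:290,310:420,::-1],None,fx=7,fy=7,interpolation=cv2.INTER_CUBIC))
```

```text
12 (array([ 0.4828, -0.255 ,  0.1071]), np.float64(3.521517052190165e-05))
13 (array([ 0.4831, -0.2549,  0.107 ]), np.float64(0.0006101301575111644))
23 (array([ 0.4833, -0.2552,  0.1047]), np.float64(0.0004050117446683527))
15 (array([ 0.482 , -0.2518,  0.1145]), np.float64(0.0012934592881193873))
25 (array([ 0.4809, -0.2531,  0.1163]), np.float64(0.0006702932206875487))
35 (array([ 0.483 , -0.2531,  0.1147]), np.float64(0.0020802073843909433))
14 (array([ 0.4809, -0.2499,  0.1173]), np.float64(0.0006884588843712255))
24 (array([ 0.4803, -0.2509,  0.1223]), np.float64(0.0029132683798096908))
34 (array([ 0.4823, -0.2502,  0.1339]), np.float64(0.00467816388911936))
```

View pics/s3.png

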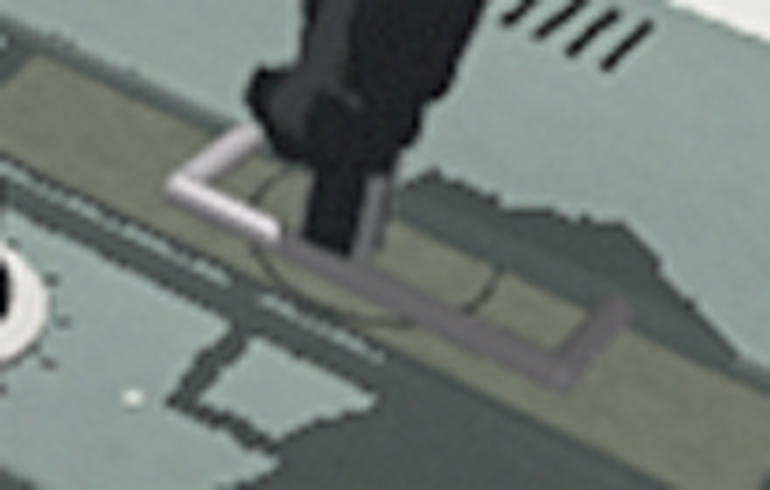

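Run:
```python
from h import *
q=arm.camera_params('wrist');sc=arm.camera_params('scene')
print(tri(ray(q,(243,138)),ray(sc,(335,246.5))))
print(tri(ray(q,(243,138)),ray(sc,(335,245.5))))
```

```text
(array([ 0.4803, -0.2516,  0.1063]), np.float64(0.0008390646378453045))
(array([ 0.4803, -0.2513,  0.1089]), np.float64(0.0007403513895112889))
```

Request:
servo_tool:
  series:
    - [0,0,-0.15,0]
    - [0,0,-0.3,0]
    - [0,0,-0.3,0]

```text
t: 5.18
eef_pos: [0.4804, -0.3043, 0.143]
tool_rot: [0.001, 0.731, 0.682, 0.0]
force: [-0.2, 1.4, -0.9]
width: -0.003
```

Run:
```python
from h import *
go([0.4797,-0.303,0.105],85.8)
p,im=grab('scene'); A=cv2.resize(im[190:290,310:420,::-1],None,fx=3.5,fy=3.5,interpolation=cv2.INTER_CUBIC)
p,im=grab('wrist'); B=cv2.resize(im[100:330,170:350,::-1],None,fx=2.2,fy=2.2,interpolation=cv2.INTER_CUBIC)
B=cv2.resize(B,None,fx=350/B.shape[0],fy=350/B.shape[0]); cv2.imwrite('pics/m1.png',np.hstack([A,B]))
```

```text
t 5.17 pos [ 0.4804 -0.3043  0.143 ] yaw 86.0 w -0.003 F [-0.2298  1.3891 -0.9297] j6 0.95 -> units [ 0.0108 -0.0071  0.3166] turn 0.0014
```

View pics/m1.png

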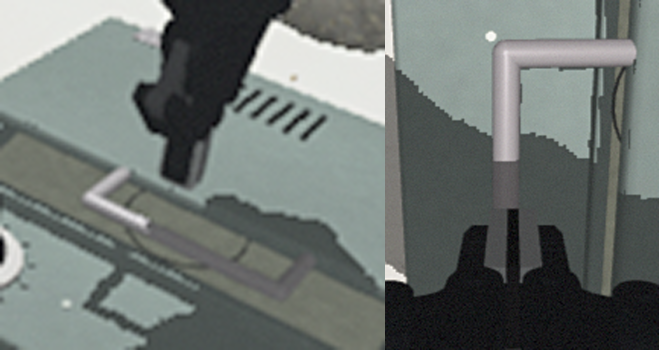

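```bash
python3 -c "
from h import *
go([0.37,-0.25,0.143],85.8)
go([0.37,-0.25,0.045],85.8)"
```

```text
t 5.28 pos [ 0.4796 -0.3037  0.1416] yaw 86.0 w 0.000 F [-0.3541 -0.1651 -0.1065] j6 0.95 -> units [ 0.3833 -0.9421 -0.0113] turn 0.0013
t 5.28 pos [ 0.4796 -0.3037  0.1416] yaw 86.0 w 0.000 F [-0.3541 -0.1651 -0.1065] j6 0.95 -> units [ 0.3829 -0.9416  0.8054] turn 0.0013
```

Request:
servo_tool:
  series:
    - [0.2,-0.5,0,0]
    - [0.39,-0.95,0,0]
    - [0.39,-0.95,0.4,0]
    - [0.39,-0.95,0.7,0]
    - [0.39,-0.95,0.8,0]
    - [0.39,-0.95,0.8,0]

```text
t: 6.02
eef_pos: [0.369, -0.249, 0.0457]
tool_rot: [-0.001, 0.731, 0.682, -0.0]
force: [-0.4, 0.3, 1.1]
width: -0.0
```

Run:
```python
from h import *
go([0.37,-0.25,0.045],85.8)
p,im=grab('scene','pics/s4.png'); A=cv2.resize(im[190:310,250:370,::-1],None,fx=3.5,fy=3.5,interpolation=cv2.INTER_CUBIC); cv2.imwrite('pics/s4.png',A)
s=arm.sense()['eef_pos']; print((proj(p,[s,s-[0,0,.019]])-[250,190])*3.5)
```

```text
t 6.03 pos [ 0.369  -0.249   0.0457] yaw 86.0 w -0.000 F [-0.3925  0.3186  1.137 ] j6 0.88 -> units [-0.0081  0.0093  0.0057] turn 0.0014
[[197.6757 377.3134]
 [194.765  399.9585]]
```

View pics/s4.png

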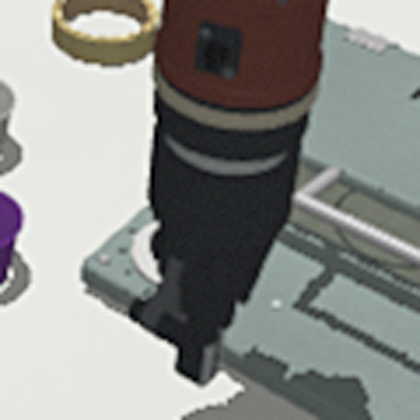

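Request:
servo_tool:
  series:
    - [0,0,0.1,0]
    - [0,0,0.17,0]
    - [0,0,0.17,0]

```text
t: 6.45
eef_pos: [0.369, -0.2491, 0.0253]
tool_rot: [-0.001, 0.731, 0.682, -0.0]
force: [-0.5, 0.4, 0.3]
width: -0.003
```

Request:
servo_tool:
  series:
    - [0,0,0.03,0]
    - [0,0,0.03,0]

```text
t: 6.7
eef_pos: [0.3693, -0.2494, 0.0221]
tool_rot: [-0.0, 0.731, 0.682, -0.0]
force: [-1.3, -0.0, 0.2]
width: 0.001
```

Request:
servo_tool:
  series:
    - [0,0,0.03,0]
    - [0,0,0.03,0]

```text
t: 6.95
eef_pos: [0.3693, -0.2493, 0.0184]
tool_rot: [-0.0, 0.731, 0.682, -0.0]
force: [-0.5, 0.1, 0.2]
width: 0.004
```

Request:
servo_tool:
  series:
    - [0,0,0.03,0]
    - [0,0,0.03,0]

```text
t: 7.2
eef_pos: [0.3692, -0.2493, 0.0148]
tool_rot: [-0.0, 0.731, 0.682, -0.0]
force: [-0.3, -0.8, -0.7]
width: -0.001
```

Request:
servo_tool:
  series:
    - [0,0,0.03,0]
    - [0,0,0.03,0]

```text
t: 7.45
eef_pos: [0.3692, -0.2493, 0.0112]
tool_rot: [-0.0, 0.731, 0.682, -0.0]
force: [-0.1, 1.1, -0.3]
width: -0.002
```

Request:
servo_tool:
  series:
    - [0,0,0.025,0]
    - [0,0,0.025,0]

```text
t: 7.7
eef_pos: [0.3692, -0.2493, 0.0082]
tool_rot: [-0.0, 0.731, 0.682, -0.0]
force: [-0.5, -0.2, 0.8]
width: 0.001
```

Request:
servo_tool:
  series:
    - [0,0,0.02,0]
    - [0,0,0.02,0]

```text
t: 7.95
eef_pos: [0.3693, -0.2493, 0.0059]
tool_rot: [-0.0, 0.731, 0.682, -0.0]
force: [-0.7, 0.1, 0.6]
width: 0.002
```

Request:
servo_tool:
  series:
    - [0,0,0.02,0]
    - [0,0,0.02,0]

```text
t: 8.2
eef_pos: [0.3693, -0.2493, 0.0034]
tool_rot: [-0.0, 0.731, 0.682, -0.0]
force: [-0.0, 0.7, -0.4]
width: -0.001
```

Run:
```python
from h import *
go([0.37,-0.25,0.045],85.8)
p,im=grab('scene'); A=cv2.resize(im[190:310,250:370,::-1],None,fx=3.5,fy=3.5,interpolation=cv2.INTER_CUBIC); cv2.imwrite('pics/s5.png',A)
```

```text
t 8.20 pos [ 0.3693 -0.2493  0.0034] yaw 86.0 w -0.001 F [-0.004   0.7384 -0.3692] j6 0.88 -> units [-0.0051  0.0063 -0.3463] turn 0.0013
```

View pics/s5.png

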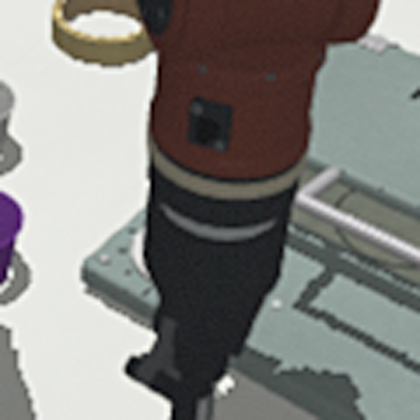

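Request:
servo_tool:
  series:
    - [0,0,0.02,0]
    - [0,0,0.02,0]

```text
t: 8.5
eef_pos: [0.3693, -0.2493, 0.001]
tool_rot: [-0.0, 0.731, 0.682, -0.0]
force: [-0.2, 0.3, -0.8]
width: 0.002
```

Request:
servo_tool:
  series:
    - [0,0,0.02,0]
    - [0,0,0.02,0]

```text
t: 8.75
eef_pos: [0.3693, -0.2493, -0.0014]
tool_rot: [-0.0, 0.731, 0.682, -0.0]
force: [-0.0, 1.1, -0.2]
width: -0.001
```

Request:
servo_tool:
  series:
    - [0,0,0.02,0]
    - [0,0,0.02,0]

```text
t: 9.0
eef_pos: [0.3693, -0.2493, -0.0038]
tool_rot: [-0.0, 0.731, 0.682, 0.0]
force: [-0.3, 0.1, -0.4]
width: -0.0
```

Run:
```python
from h import *
s=arm.sense()
p,im=grab('scene'); A=cv2.resize(im[250:350,270:350,::-1],None,fx=5,fy=5,interpolation=cv2.INTER_CUBIC)
q,im=grab('wrist'); B=cv2.resize(im[170:290,195:315,::-1],None,fx=500/120,fy=500/120,interpolation=cv2.INTER_CUBIC); cv2.imwrite('pics/m2.png',np.hstack([A,B[:500]]))
print((proj(p,[s['eef_pos'],s['eef_pos']-[0,0,.019]])-[270,250])*5, s['eef_pos'])
T=Tm(s)
for v in ([0,0,0],[0,0,.019],[.011,0,0],[.011,0,.019]): print(v,(proj(q,s['eef_pos']+T@np.array(v))-[195,170])*500/120+[400,0])
```

```text
[[170.9296 322.8587]
 [167.0475 353.1277]] [ 0.3693 -0.2493 -0.0038]
[0, 0, 0] [[637.1306 335.1433]]
[0, 0, 0.019] [[637.5788 269.9975]]
[0.011, 0, 0] [[636.9351 244.6483]]
[0.011, 0, 0.019] [[637.4113 187.7379]]
```

View pics/m2.png

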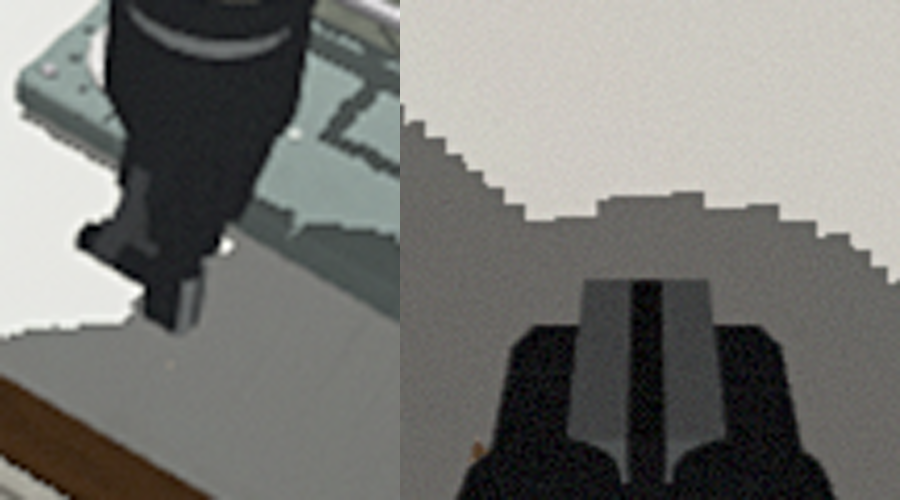

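Run:
```python
from h import *
s=arm.sense();q=arm.camera_params('wrist');p=arm.camera_params('scene');T=Tm(s)
for w in ((239,237),(223,248)):
    X,e=tri(ray(p,(298.6,313.4)),ray(q,w)); print(X,e,T.T@(X-s['eef_pos']))
# how far along each ray tool-x=.011
c,d=ray(q,(239,237)); c=T.T@(c-s['eef_pos']); d=T.T@d
for x in (.011,.0,-.011): print(c+d*(x-c[0])/d[0])
c,d=ray(p,(270+36,250+332/5)); print(c+d*(0-c[2])/d[2])
c,d=ray(p,(298.6,313.4)); print(c+d*(0-c[2])/d[2])
print(s['qpos'],s['joint_torque'])
```

```text
[ 0.3634 -0.2401 -0.0007] 0.0018745636119000375 [ 0.0089 -0.0066 -0.003 ]
[ 0.357  -0.2422  0.0067] 0.0004338582068815173 [ 0.0063 -0.0128 -0.0103]
[ 0.011  -0.0056 -0.0096]
[ 0.     -0.0068  0.0162]
[-0.011  -0.0079  0.042 ]
[ 0.3644 -0.2559  0.    ]
[ 0.3621 -0.2397  0.    ]
[-0.7582  0.4285 -0.6728  0.4696 -0.      0.8817] [ -0.0013 -49.8885  20.1679  -0.0077  -0.0003  -0.    ]
```

Request:
servo_tool:
  series:
    - [0,0,0.015,0]
    - [0,0,0.015,0]

```text
t: 9.35
eef_pos: [0.3695, -0.2495, -0.0051]
tool_rot: [0.0, 0.731, 0.682, 0.0]
force: [-1.8, 0.7, 7.0]
width: -0.003
```

Request:
servo_tool:
  series:
    - [0,0,0.015,0]
    - [0,0,0.015,0]

```text
t: 9.6
eef_pos: [0.3696, -0.2496, -0.0053]
tool_rot: [0.001, 0.731, 0.682, -0.0]
force: [-8.1, 8.2, 42.4]
width: 0.002
```

Request:
servo_tool:
  series:
    - [0,0,0.015,0]
    - [0,0,0.015,0]

```text
t: 9.85
eef_pos: [0.3697, -0.2496, -0.0054]
tool_rot: [0.001, 0.731, 0.682, -0.0]
force: [-13.6, 13.1, 78.5]
width: -0.002
```

Request:
servo_tool:
  series:
    - [0,0,-0.05,0]
    - [0,0,-0.4,0]
    - [0,0,-0.8,0]
    - [0,0,-1,0]
    - [0,0,-1,0]

```text
t: 10.48
eef_pos: [0.3704, -0.2504, 0.1125]
tool_rot: [0.002, 0.731, 0.682, 0.0]
force: [-0.1, 0.1, -1.0]
width: -0.0
```

Run:
```python
from h import *
go([0.4797,-0.303,0.145],85.8)
import pickle
p,im=grab('wrist','pics/w6.png'); pickle.dump(p,open('w6.pkl','wb'))
```

```text
t 10.47 pos [ 0.3704 -0.2504  0.1125] yaw 86.0 w -0.000 F [-0.0791  0.1246 -1.0196] j6 0.88 -> units [-0.3753  0.9393 -0.2671] turn 0.0014
```

View pics/w6.png

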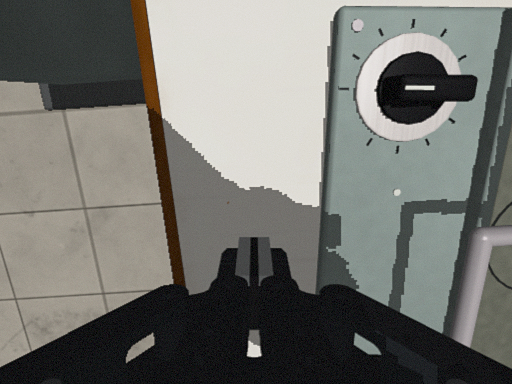

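Request:
servo_tool:
  series:
    - [-0.1,0.2,-0.3,0]
    - [-0.25,0.6,-0.3,0]
    - [-0.37,0.94,-0.3,0]
    - [-0.37,0.94,-0.3,0]
  gripper: 0.42

```text
t: 11.02
eef_pos: [0.4804, -0.3021, 0.1448]
tool_rot: [-0.001, 0.731, 0.683, -0.0]
force: [-0.4, 0.4, -0.3]
width: 0.422
```

Run:
```python
from h import *
import pickle
go([0.4797,-0.303,0.08],85.8)
p,im=grab('wrist'); pickle.dump(p,open('w7.pkl','wb')); cv2.imwrite('pics/w7.png',im[...,::-1])
```

```text
t 11.03 pos [ 0.4804 -0.3021  0.1448] yaw 86.1 w 0.422 F [-0.4337  0.4382 -0.3447] j6 0.95 -> units [-0.0087 -0.0049  0.5396] turn 0.0016
```

View pics/w7.png

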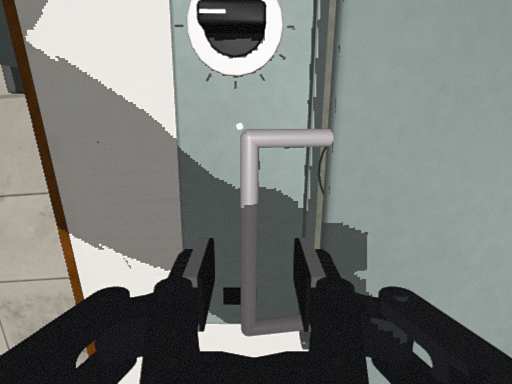

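Run:
```python
from h import *
import pickle
p6=pickle.load(open('w6.pkl','rb'));p7=pickle.load(open('w7.pkl','rb'))
L,e=tri(ray(p6,(481,237)),ray(p7,(249,138))); print(L,e)
print(onz(p7,(249,138),L[2]),onz(p7,(250,329),L[2]))
```

```text
[ 0.482  -0.2537  0.1069] 0.00035352808195047357
[ 0.4821 -0.2536  0.1069] [ 0.4739 -0.3742  0.1069]
```

Request:
servo_tool:
  series:
    - [0,-0.01,0.25,0]
    - [0,-0.01,0.45,0]
    - [0,-0.01,0.515,0]
    - [0,-0.01,0.515,0]

```text
t: 11.58
eef_pos: [0.4769, -0.3009, 0.0848]
tool_rot: [-0.001, 0.731, 0.682, -0.0]
force: [-0.4, -0.6, 1.2]
width: 0.422
```

Request:
servo_tool:
  series:
    - [0,0,0,0]
    - [0,0,0,0]
    - [0,0,0,0]
    - [0,0,0,0]
    - [0,0,0,0]
  gripper: 0
  squeeze: 35

```text
t: 12.2
eef_pos: [0.4774, -0.3017, 0.0853]
tool_rot: [0.0, 0.731, 0.682, -0.0]
force: [-4.8, -2.0, 2.2]
width: 0.103
```

Request:
servo_tool:
  series:
    - [0,0.015,-0.09,0]
    - [0,0.04,-0.184,0]
    - [0,0.096,-0.361,0]
    - [0,0.167,-0.532,0]
    - [0,0.253,-0.697,0]
    - [0,0.353,-0.853,0]
    - [0,0.465,-1,0]
    - [0,0.465,-1,0]

```text
t: 13.2
eef_pos: [0.5323, -0.3059, 0.2075]
tool_rot: [0.0, 0.731, 0.682, -0.002]
force: [-14.5, -2.3, 13.5]
width: 0.098
```

Run:
```python
from h import *
go([0.4797,-0.303,0.08],85.8)
x=np.array([np.cos(np.radians(-4.3)),np.sin(np.radians(-4.3))]); s=arm.sense()
d=s['eef_pos']-np.array([.4774,-.3017,.0853]); print(d[:2]@x/.12,d[2]/.12)
p,im=grab('scene','pics/s6.png')
for t in (40,45,50,55,60,65,70,71):
    t=np.radians(t); print('%.3f %.3f'%(2.125*(np.cos(np.radians(40))-np.cos(t)),-2.125*(np.sin(t)-np.sin(np.radians(40)))))
```

```text
t 13.20 pos [ 0.5323 -0.3059  0.2075] yaw 86.0 w 0.098 F [-14.5232  -2.2633  13.5209] j6 1.00 -> units [-0.004  -0.4366  1.0633] turn 0.0012
0.45859689394661135 1.0182823590703478
0.000 -0.000
0.125 -0.137
0.262 -0.262
0.409 -0.375
0.565 -0.474
0.730 -0.560
0.901 -0.631
0.936 -0.643
```

View pics/s6.png

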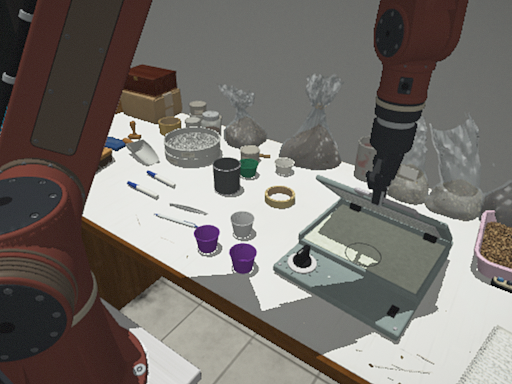

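Request:
servo_tool:
  series:
    - [0,0.11,-0.147,0]
    - [0,0.25,-0.272,0]
    - [0,0.397,-0.385,0]
    - [0,0.555,-0.485,0]
    - [0,0.72,-0.572,0]
    - [0,0.891,-0.643,0]
    - [0,0.895,-0.645,0]
    - [0,0.895,-0.645,0]

```text
t: 14.25
eef_pos: [0.6415, -0.314, 0.2856]
tool_rot: [0.003, 0.731, 0.682, 0.0]
force: [-1.5, -5.5, 7.8]
width: 0.102
```

Run:
```python
from h import *
go([0.4797,-0.303,0.08],85.8)
grab('scene','pics/s7.png');grab('wrist','pics/w8.png')
```

```text
t 14.25 pos [ 0.6415 -0.314   0.2856] yaw 86.0 w 0.102 F [-1.453  -5.5355  7.8037] j6 1.08 -> units [ 0.0036 -1.3593  1.7071] turn 0.0012
```

View pics/s7.png

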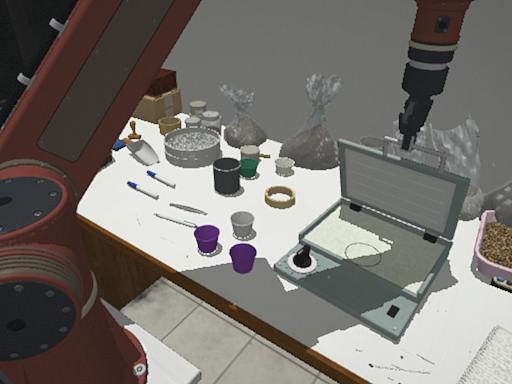

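View pics/w8.png

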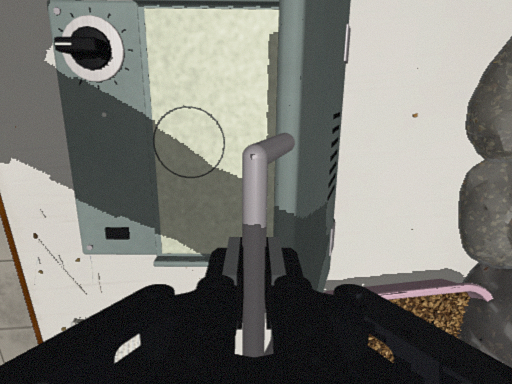

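Request:
servo_tool:
  series:
    - [0,0,0,0]
    - [0,0,0,0]
    - [0,0,0,0]
  gripper: 0.42

```text
t: 14.72
eef_pos: [0.6405, -0.3122, 0.2823]
tool_rot: [-0.0, 0.731, 0.682, 0.0]
force: [0.5, 0.7, -0.8]
width: 0.421
```

Request:
servo_tool:
  series:
    - [0,0,-0.25,0]
    - [0,0,-0.5,0]
    - [0,-0.3,-0.5,0]
    - [0,-0.8,-0.5,0]
    - [0,-0.8,-0.5,0]
    - [0,-0.8,-0.5,0]

```text
t: 15.48
eef_pos: [0.5451, -0.3062, 0.3434]
tool_rot: [0.001, 0.731, 0.682, 0.0]
force: [0.9, -0.4, 0.6]
width: 0.424
```

Run:
```python
from h import *
import pickle
go([0.4797,-0.303,0.08],85.8)
p,im=grab('wrist','pics/w9.png'); pickle.dump(p,open('w9.pkl','wb'))
```

```text
t 15.47 pos [ 0.5451 -0.3062  0.3434] yaw 86.0 w 0.424 F [ 0.8651 -0.3977  0.59  ] j6 1.01 -> units [-0.0098 -0.5493  2.1941] turn 0.0013
```

Request:
servo_tool:
  series:
    - [0.5,0,0,0]
    - [0.8,0,0,0]
    - [0.8,0,0,0]
    - [0.8,0,0,0]

```text
t: 16.02
eef_pos: [0.5526, -0.2108, 0.3427]
tool_rot: [0.001, 0.731, 0.683, 0.0]
force: [0.5, 0.3, -0.6]
width: 0.427
```

Run:
```python
from h import *
import pickle
go([0.4797,-0.303,0.08],85.8)
p,im=grab('wrist','pics/w10.png'); pickle.dump(p,open('w10.pkl','wb'))
grab('scene','pics/s8.png')
```

```text
t 16.02 pos [ 0.5526 -0.2108  0.3427] yaw 86.1 w 0.427 F [ 0.4931  0.3186 -0.6243] j6 1.15 -> units [-0.8063 -0.5555  2.189 ] turn 0.0016
```

View pics/w9.png

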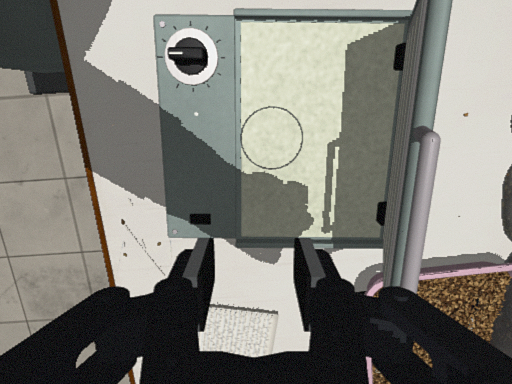

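View pics/w10.png

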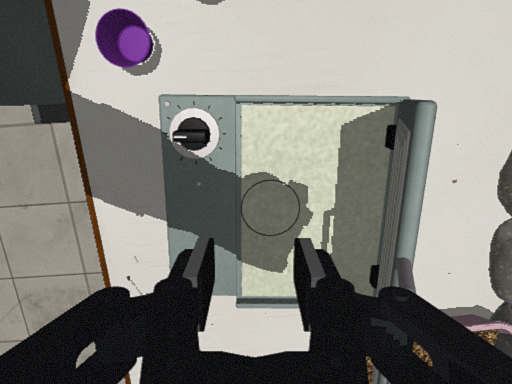

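Run:
```python
from h import *
import pickle
p9=pickle.load(open('w9.pkl','rb'));p10=pickle.load(open('w10.pkl','rb'))
print('ring',tri(ray(p9,(272,138)),ray(p10,(270.5,208))),onz(p9,(272,138),.042),onz(p10,(270.5,208),.042))
print('barL',tri(ray(p9,(429,139)),ray(p10,(405,265))))
print('con',tri(ray(p9,(155,15)),ray(p10,(160,97))),tri(ray(p9,(167,237)),ray(p10,(172,293))))
print('dial white disc',onz(p9,(190,56.5),.025),onz(p10,(193.5,133),.025),tri(ray(p9,(190,56.5)),ray(p10,(193.5,133))))
im=cv2.imread('pics/s8.png'); cv2.imwrite('pics/s8c.png',cv2.resize(im[120:290,310:480],None,fx=3.5,fy=3.5,interpolation=cv2.INTER_CUBIC))
im=cv2.imread('pics/w10.png'); cv2.imwrite('pics/w10c.png',cv2.resize(im[80:330,220:450],None,fx=2.4,fy=2.4,interpolation=cv2.INTER_CUBIC))
```

```text
ring (array([ 0.572 , -0.2901,  0.0436]), np.float64(7.192351458956716e-05)) [ 0.5722 -0.2903  0.042 ] [ 0.5721 -0.2907  0.042 ]
barL (array([ 0.6668, -0.2725,  0.2563]), np.float64(0.0039729228714704716))
con (array([ 0.4391, -0.1336,  0.0332]), np.float64(0.0005191660933029994)) (array([ 0.4087, -0.4303,  0.0143]), np.float64(0.0020695059618924504))
dial white disc [ 0.4746 -0.1822  0.025 ] [ 0.4749 -0.1829  0.025 ] (array([ 0.4753, -0.1826,  0.028 ]), np.float64(0.0003913087372162212))
```

View pics/s8c.png

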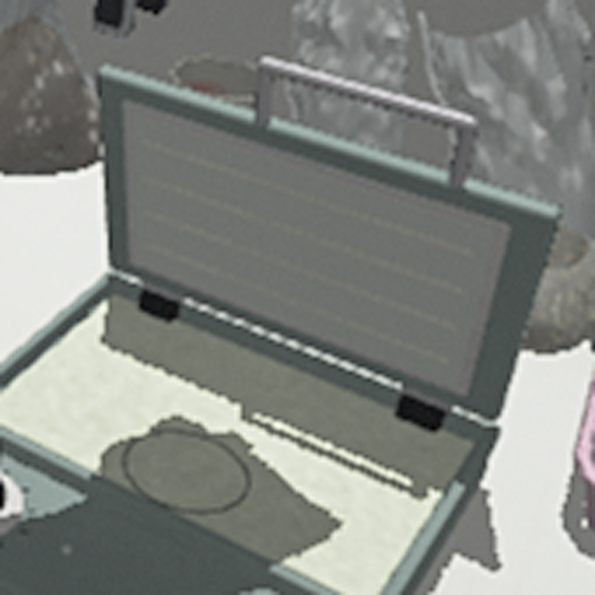

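View pics/w10c.png

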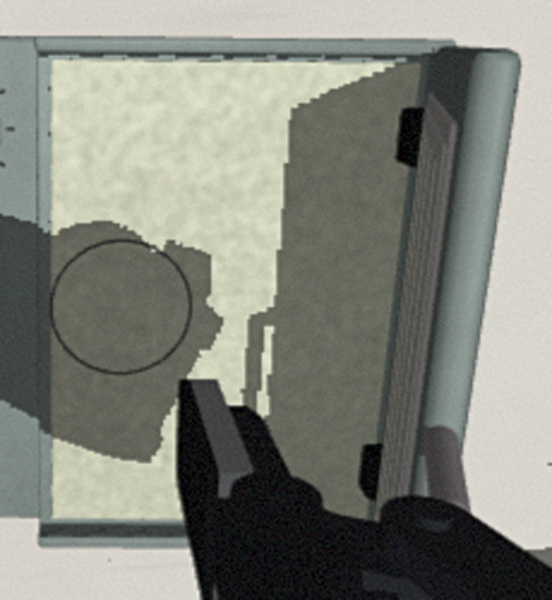

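Run:
```python
from h import *
import pickle
p9=pickle.load(open('w9.pkl','rb'));p10=pickle.load(open('w10.pkl','rb')); sc=arm.camera_params('scene')
a=np.radians(-4.3); x=np.array([np.cos(a),np.sin(a),0]); y=np.array([-np.sin(a),np.cos(a),0])
H=np.array([.5722,-.2905,.063])+.16*x
L=np.array([.482,-.2537,.107])
print('start check', (L-H)@x, np.degrees(np.arcsin((.107-.063)/.255)))
def chk(n,r,P0):
    c,d=r; X=c+d*((P0-c)@y)/(d@y); v=X-H; print(n,X,'x %.4f z %.4f r %.4f'%(v@x,v[2],np.hypot(v@x,v[2])),'ang %.1f'%np.degrees(np.arctan2(v[2],-(v@x))))
chk('w9',ray(p9,(429,139)),L); chk('w9',ray(p9,(426,136)),L);chk('scene',ray(sc,(385.3,138)),L)
print(tri(ray(p9,(429,139)),ray(sc,(385.3,138))))
org=H-.15*x; 
C=org+.147*y
chk('lid corner scene',ray(sc,(310+102/3.5,120+70/3.5)),C)
# expected projections at angles
for ang in (66,68,70,72,74):
    t=np.radians(ang); k=(L-H)@y
    B=H+k*y-.255*np.cos(t)*x+[0,0,.255*np.sin(t)]; B2=B-.12*y
    print(ang,proj(p9,[B])[0],(proj(sc,[B,B2])-[310,120])*3.5)
```

```text
start check -0.25270531619117437 9.936057636713937
w9 [ 0.6472 -0.2661  0.2995] x -0.0870 z 0.2365 r 0.2520 ang 69.8
w9 [ 0.653  -0.2666  0.2842] x -0.0812 z 0.2212 r 0.2356 ang 69.8
scene [ 0.6414 -0.2657  0.3035] x -0.0928 z 0.2405 r 0.2578 ang 68.9
(array([ 0.6457, -0.2652,  0.3019]), np.float64(0.0012222844954158157))
lid corner scene [ 0.6759 -0.1509  0.2538] x -0.0670 z 0.1908 r 0.2022 ang 70.6
66 [396.6323 138.1208] [[253.6779  80.0826]
 [457.7412 141.2115]]
68 [413.7761 138.9218] [[260.4112  70.515 ]
 [464.1141 130.5605]]
70 [431.4703 139.6881] [[267.073   61.3989]
 [470.3519 120.3911]]
72 [449.6398 140.4135] [[273.6506  52.7468]
 [476.4437 110.7176]]
74 [468.199  141.0919] [[280.1322  44.5696]
 [482.379  101.5526]]
```

```bash
python3 -c "
from h import *
go([0.50,0.02,0.24],175.8)"
```

```text
t 16.12 pos [ 0.552  -0.2113  0.3424] yaw 86.0 w 0.423 F [ 0.725  -0.3213 -0.2094] j6 1.15 -> units [ 1.8932 -0.5665  0.8528] turn -0.4989
```

Request:
servo_tool:
  series:
    - [0.4,-0.2,0,-0.05]
    - [0.8,-0.4,0,-0.1]
    - [0.95,-0.56,0.2,-0.16]
    - [0.95,-0.56,0.2,-0.22]
    - [0.95,-0.56,0.2,-0.28]
    - [0.95,-0.56,0.2,-0.34]
    - [0.95,-0.56,0.2,-0.4]
    - [0.95,-0.56,0.2,-0.45]
    - [0.95,-0.56,0.2,-0.5]
    - [0.95,-0.56,0.2,-0.5]
  gripper: 1

```text
t: 17.38
eef_pos: [0.4925, -0.0928, 0.3186]
tool_rot: [0.0, 0.036, 0.999, -0.0]
force: [0.6, -0.1, 0.3]
width: 1.001
```

```bash
python3 -c "
from h import *
go([0.49,0.02,0.24],175.8)"
```

```text
t 17.38 pos [ 0.4925 -0.0928  0.3186] yaw 175.9 w 1.001 F [ 0.5728 -0.1326  0.2791] j6 -0.26 -> units [0.0879 0.9361 0.6547] turn 0.0006
```

Request:
servo_tool:
  series:
    - [0,0.4,0.2,0]
    - [0,0.5,0.3,0]
    - [0,0.5,0.3,0]
    - [0,0.5,0.3,0]

```text
t: 17.88
eef_pos: [0.4967, -0.0329, 0.2832]
tool_rot: [0.0, 0.035, 0.999, -0.0]
force: [-0.0, 1.1, -0.2]
width: 1.004
```

Run:
```python
from h import *
import pickle
p,im=grab('wrist','pics/w11.png'); pickle.dump(p,open('w11.pkl','wb'))
```

Request:
servo_tool:
  series:
    - [0.1,0.4,0.3,0]
    - [0.1,0.4,0.4,0]
    - [0.1,0.4,0.4,0]
    - [0.1,0.4,0.4,0]

```text
t: 18.42
eef_pos: [0.4885, 0.0156, 0.2356]
tool_rot: [0.001, 0.035, 0.999, -0.0]
force: [0.4, -0.4, -0.4]
width: 0.999
```

Run:
```python
from h import *
import pickle
p,im=grab('wrist','pics/w12.png'); pickle.dump(p,open('w12.pkl','wb'))
go([0.49,0.02,0.24],175.8)
```

```text
t 18.48 pos [0.4885 0.0157 0.2356] yaw 176.0 w 1.001 F [ 0.4292 -0.7317  0.6079] j6 -0.05 -> units [-0.0099  0.0365 -0.0368] turn 0.0009
```

View pics/w11.png

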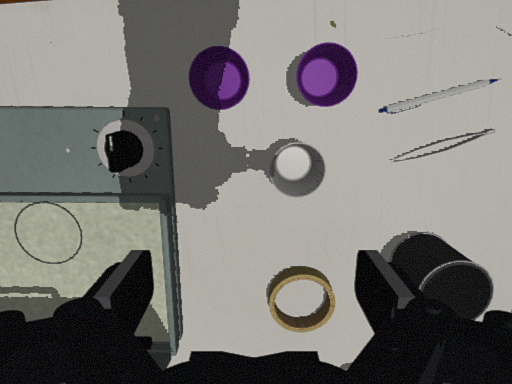

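View pics/w12.png

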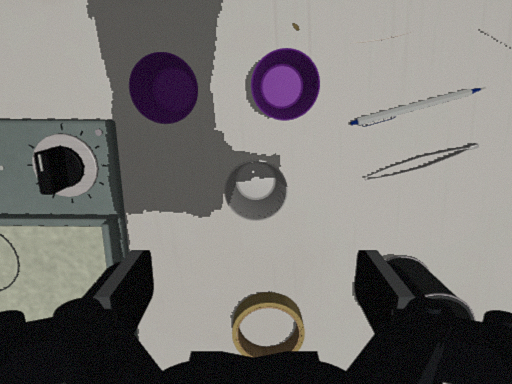

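Run:
```python
from h import *
import pickle
p1=pickle.load(open('w11.pkl','rb'));p2=pickle.load(open('w12.pkl','rb'))
a=cv2.imread('pics/w11.png'); b=cv2.imread('pics/w12.png')
A=cv2.resize(a[125:215,245:345],None,fx=4,fy=4,interpolation=cv2.INTER_CUBIC);B=cv2.resize(b[145:235,206:306],None,fx=4,fy=4,interpolation=cv2.INTER_CUBIC)
cv2.imwrite('pics/cupc.png',np.hstack([A,B]))
print(tri(ray(p1,(299,169)),ray(p2,(256,190))))
for p,u in ((p1,(299,169)),(p2,(256,190))): print(onz(p,u,.048))
print(np.linalg.norm(onz(p2,(224,190),.048)-onz(p2,(288,190),.048)))
print(onz(p1,(293,163),.002),onz(p2,(256,181),.002))
```

```text
(array([0.5092, 0.0166, 0.0586]), np.float64(0.0004076031844929147))
[0.5117 0.018  0.048 ]
[0.5119 0.0164 0.048 ]
0.06520659416975631
[0.5135 0.0161 0.002 ] [0.5139 0.0166 0.002 ]
```

View pics/cupc.png

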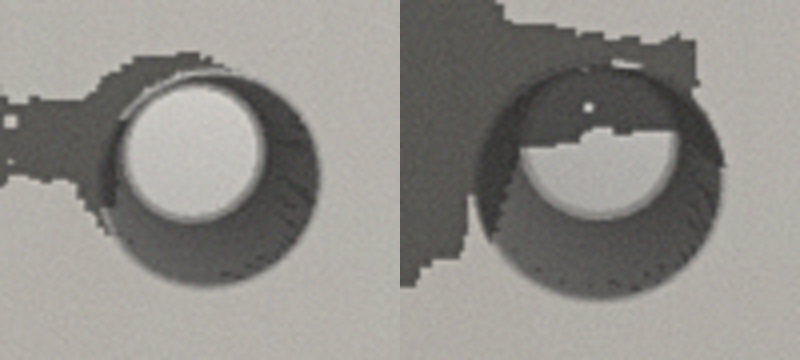

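```bash
python3 -c "
from h import *
go([0.5127,0.017,0.10],175.8)"
```

```text
t 18.48 pos [0.4885 0.0157 0.2356] yaw 176.0 w 1.001 F [ 0.4292 -0.7317  0.6079] j6 -0.05 -> units [-0.1983  0.0252  1.1302] turn 0.0009
```

Request:
servo_tool:
  series:
    - [-0.1,0.02,0.4,0]
    - [-0.2,0.025,0.8,0]
    - [-0.2,0.025,1,0]
    - [-0.2,0.025,1,0]

```text
t: 18.98
eef_pos: [0.511, 0.0175, 0.1137]
tool_rot: [-0.001, 0.035, 0.999, 0.0]
force: [0.7, 0.4, -0.2]
width: 0.996
```

```bash
python3 -c "
from h import *
go([0.5127,0.017,0.004],175.8)
grab('wrist','pics/w13.png')"
```

```text
t 18.98 pos [0.511  0.0175 0.1137] yaw 176.0 w 0.996 F [ 0.7138  0.4115 -0.234 ] j6 -0.04 -> units [-0.0164 -0.0031  0.9142] turn 0.0010
```

View pics/w13.png

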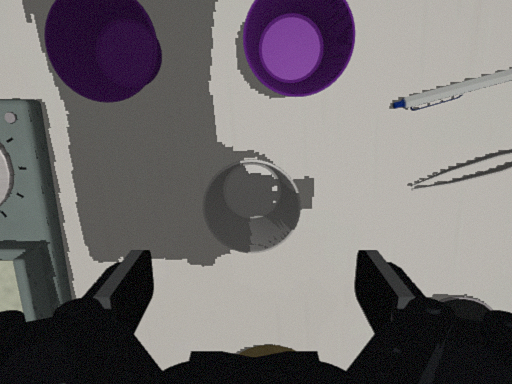

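Request:
servo_tool:
  series:
    - [-0.01,0,0.4,0]
    - [-0.01,0,0.7,0]
    - [-0.01,0,0.91,0]
    - [-0.01,0,0.91,0]

```text
t: 19.52
eef_pos: [0.5131, 0.0177, 0.0057]
tool_rot: [-0.0, 0.035, 0.999, 0.0]
force: [-0.5, -0.8, 0.4]
width: 0.995
```

Request:
servo_tool:
  series:
    - [0,0,0,0]
    - [0,0,0,0]
    - [0,0,0,0]
    - [0,0,0,0]
  gripper: 0
  squeeze: 25

```text
t: 20.02
eef_pos: [0.5147, 0.0176, 0.0076]
tool_rot: [0.002, 0.035, 0.999, -0.0]
force: [-1.1, -0.9, 8.2]
width: 0.732
```

Request:
servo_tool:
  series:
    - [0,0,-0.2,0]
    - [0,0,-0.5,0]
    - [0,0,-1,0]
    - [0,0,-1,0]

```text
t: 20.52
eef_pos: [0.5167, 0.0176, 0.1311]
tool_rot: [0.005, 0.034, 0.999, -0.0]
force: [-0.5, -0.6, -1.0]
width: 0.73
```

Run:
```python
from h import *
go([0.572,-0.2905,0.1],175.8)
p,im=grab('scene'); A=cv2.resize(im[130:290,180:340,::-1],None,fx=3,fy=3,interpolation=cv2.INTER_CUBIC); 
p,im=grab('wrist'); B=cv2.resize(im[...,::-1],None,fx=.62,fy=1.25)
cv2.imwrite('pics/m3.png',np.hstack([A,B]))
```

```text
t 20.52 pos [0.5167 0.0176 0.1311] yaw 176.0 w 0.730 F [-0.4721 -0.567  -1.0242] j6 -0.04 -> units [-0.6339 -2.5293  0.2664] turn 0.0014
```

View pics/m3.png

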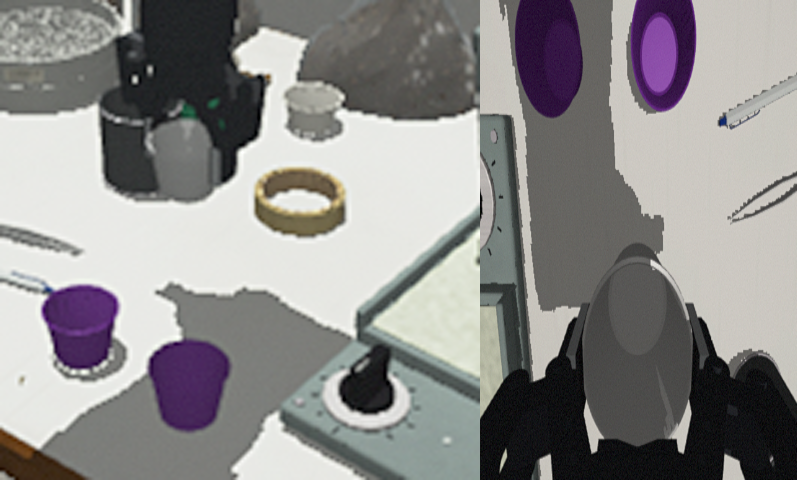

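Run:
```python
from h import *
s=arm.sense();T=Tm(s)
p,im=grab('wrist','pics/w14.png')
c=s['eef_pos'].copy()
th=np.linspace(0,2*np.pi,8,endpoint=False)
for z,r in ((.1235+.048,.0325),(.1245,.023)):
    P=np.stack([c[0]-.002+r*np.cos(th),c[1]+r*np.sin(th),np.full(8,z)],1); print(proj(p,P).round(0).tolist())
```

```text
[[259.0, 375.0], [321.0, 350.0], [348.0, 293.0], [319.0, 233.0], [246.0, 210.0], [178.0, 242.0], [160.0, 305.0], [195.0, 358.0]]
[[257.0, 285.0], [289.0, 271.0], [302.0, 239.0], [286.0, 208.0], [250.0, 197.0], [216.0, 213.0], [205.0, 246.0], [223.0, 275.0]]
```

View pics/w14.png

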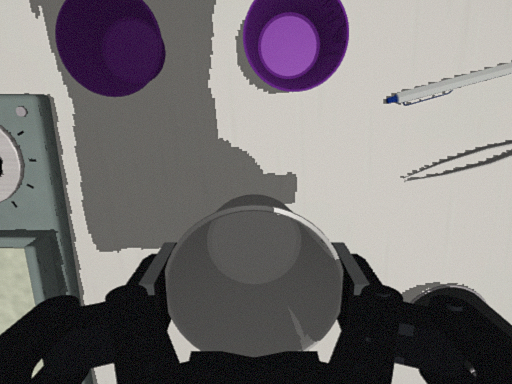

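Request:
servo_tool:
  series:
    - [0,-0.3,-0.1,0]
    - [0,-0.6,-0.1,0]
    - [0,-0.9,-0.1,0]

```text
t: 21.05
eef_pos: [0.5045, -0.0905, 0.1363]
tool_rot: [-0.001, 0.034, 0.999, 0.0]
force: [-0.5, -0.6, -1.2]
width: 0.735
```

Request:
servo_tool:
  series:
    - [0,-0.3,0,0]
    - [0,-0.6,0,0]
    - [0,-0.9,0,0]

```text
t: 21.42
eef_pos: [0.497, -0.1983, 0.1361]
tool_rot: [-0.001, 0.035, 0.999, 0.001]
force: [0.4, 0.3, -0.3]
width: 0.733
```

```bash
python3 -c "
from h import *
go([0.574,-0.2905,0.09],175.8)"
```

```text
t 21.43 pos [ 0.497  -0.1983  0.1361] yaw 176.0 w 0.733 F [ 0.3813  0.3237 -0.2871] j6 -0.45 -> units [-0.6943 -0.7228  0.3819] turn 0.0013
```

Request:
servo_tool:
  series:
    - [-0.2,-0.36,0.1,0]
    - [-0.45,-0.72,0.2,0]
    - [-0.69,-0.72,0.3,0]
    - [-0.69,-0.72,0.38,0]
    - [-0.69,-0.72,0.38,0]

```text
t: 22.05
eef_pos: [0.573, -0.2883, 0.0898]
tool_rot: [-0.002, 0.034, 0.999, 0.001]
force: [-0.1, 0.2, 0.6]
width: 0.734
```

Run:
```python
from h import *
go([0.573,-0.2905,0.051],175.8)
p,im=grab('wrist','pics/w15.png')
th=np.linspace(0,2*np.pi,8,endpoint=False); print(proj(p,np.stack([.572+.04*np.cos(th),-.2905+.04*np.sin(th),np.full(8,.042)],1)).round().tolist())
```

```text
t 22.05 pos [ 0.573  -0.2883  0.0898] yaw 176.1 w 0.734 F [-0.119   0.1618  0.6324] j6 -0.51 -> units [-0.0026 -0.0188  0.3236] turn 0.0015
[[254.0, 273.0], [298.0, 253.0], [316.0, 209.0], [295.0, 165.0], [245.0, 148.0], [198.0, 171.0], [184.0, 218.0], [208.0, 259.0]]
```

View pics/w15.png

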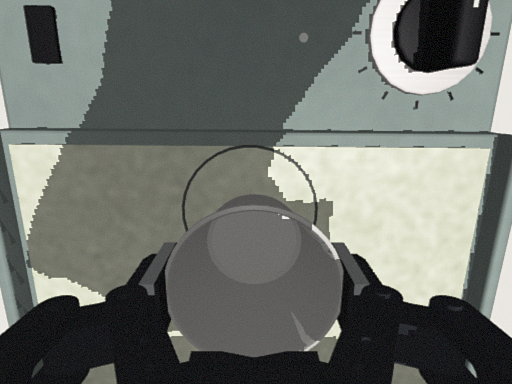

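Request:
servo_tool:
  series:
    - [0,-0.02,0.1,0]
    - [0,-0.02,0.2,0]
    - [0,-0.02,0.28,0]
    - [0,-0.02,0.31,0]
    - [0,-0.02,0.31,0]

```text
t: 22.72
eef_pos: [0.5744, -0.2918, 0.0544]
tool_rot: [-0.0, 0.035, 0.999, 0.0]
force: [0.8, -0.2, -1.4]
width: 0.73
```

Run:
```python
from h import *
go([0.573,-0.2905,0.051],175.8)
p,im=grab('wrist','pics/w16.png')
```

```text
t 22.73 pos [ 0.5744 -0.2918  0.0544] yaw 176.0 w 0.730 F [ 0.7698 -0.1752 -1.4318] j6 -0.51 -> units [0.0123 0.0098 0.028 ] turn 0.0013
```

View pics/w16.png

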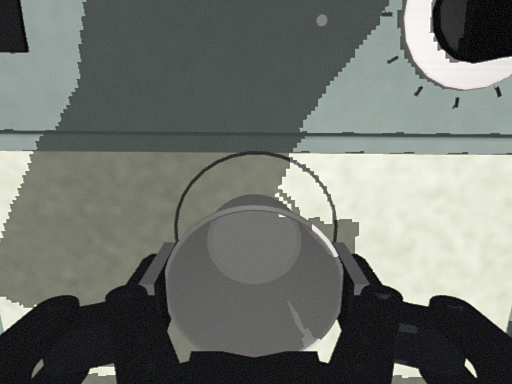

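Request:
servo_tool:
  series:
    - [0.017,0.008,0.015,0]
    - [0.017,0.008,0.03,0]
    - [0.017,0.008,0.03,0]

```text
t: 23.15
eef_pos: [0.5725, -0.2907, 0.051]
tool_rot: [-0.0, 0.035, 0.999, 0.0]
force: [0.3, 0.8, -0.7]
width: 0.735
```

Run:
```python
from h import *
go([0.573,-0.2905,0.051],175.8)
p,im=grab('wrist'); cv2.imwrite('pics/w17.png',cv2.resize(im[130:280,140:380,::-1],None,fx=3,fy=3))
```

```text
t 23.15 pos [ 0.5725 -0.2907  0.051 ] yaw 176.0 w 0.735 F [ 0.3368  0.7788 -0.7184] j6 -0.51 -> units [-0.0041  0.0021 -0.0003] turn 0.0013
```

View pics/w17.png

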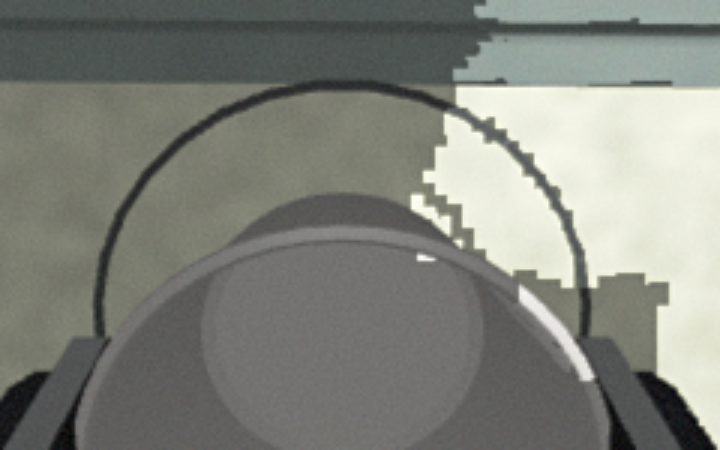

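Request:
servo_tool:
  series:
    - [0,0,0.01,0]
    - [0,0,0.01,0]

```text
t: 23.45
eef_pos: [0.5725, -0.2908, 0.0497]
tool_rot: [-0.0, 0.035, 0.999, 0.0]
force: [-0.5, -0.7, -1.1]
width: 0.736
```

Request:
servo_tool:
  series:
    - [0,0,0,0]
    - [0,0,0,0]
    - [0,0,0,0]
  gripper: 1

```text
t: 23.82
eef_pos: [0.5726, -0.2908, 0.0499]
tool_rot: [0.0, 0.035, 0.999, -0.0]
force: [0.2, 0.2, 0.1]
width: 1.003
```

Request:
servo_tool:
  series:
    - [0,0,-0.15,0]
    - [0,0,-0.5,0]
    - [0.4,0,-0.9,0]
    - [0.9,0,-0.9,0]
    - [0.9,0,-0.9,0]

```text
t: 24.45
eef_pos: [0.4609, -0.2821, 0.1592]
tool_rot: [-0.001, 0.035, 0.999, 0.0]
force: [0.3, -0.3, 0.1]
width: 1.0
```

Run:
```python
from h import *
go([0.4755,-0.183,0.10],175.8)
p,im=grab('wrist','pics/w18.png')
p,im=grab('scene','pics/s9.png')
```

```text
t 24.45 pos [ 0.4609 -0.2821  0.1592] yaw 175.9 w 1.000 F [ 0.3264 -0.2748  0.12  ] j6 -0.61 -> units [-0.0638  0.8319  0.4941] turn 0.0008
```

View pics/w18.png

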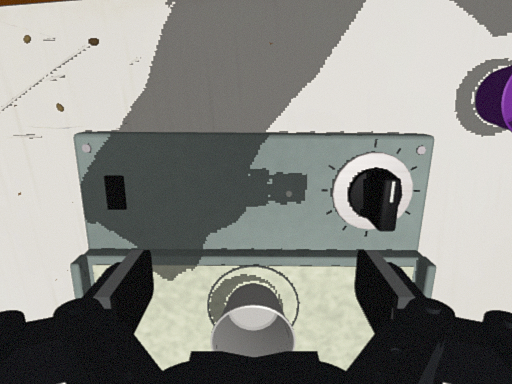

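View pics/s9.png

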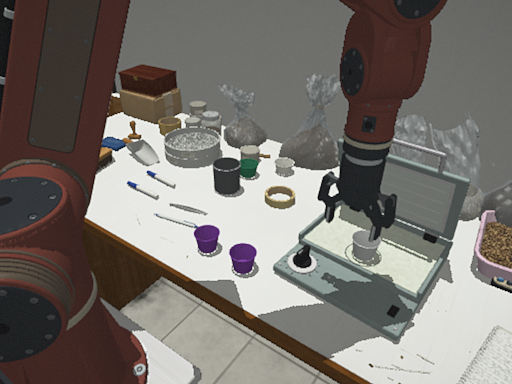

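Request:
servo_tool:
  series:
    - [-0.03,0.4,0,0]
    - [-0.06,0.83,0.1,0]
    - [-0.06,0.83,0.5,0]
    - [-0.06,0.83,0.5,0]
  gripper: 0.5

```text
t: 25.05
eef_pos: [0.4782, -0.1831, 0.096]
tool_rot: [-0.002, 0.034, 0.999, 0.001]
force: [-0.1, -0.5, 0.3]
width: 0.499
```

Run:
```python
from h import *
go([0.4755,-0.1828,0.041],175.8)
p,im=grab('wrist','pics/w19.png')
print(proj(p,[[.4755,-.1828,.069],[.4755-.021*.997,-.1828+.021*.075,.069],[.4755+.021*.997,-.1828-.021*.075,.069]]))
```

```text
t 25.05 pos [ 0.4782 -0.1831  0.096 ] yaw 176.1 w 0.499 F [-0.1067 -0.4776  0.331 ] j6 -0.44 -> units [ 0.0209 -0.0001  0.4582] turn 0.0019
[[253.7117 222.8921]
 [253.9921 185.6542]
 [253.448  257.9026]]
```

View pics/w19.png

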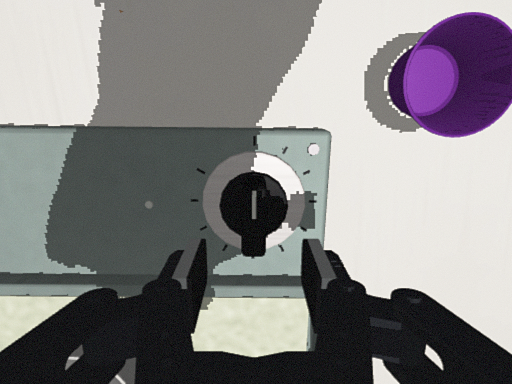

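Request:
servo_tool:
  series:
    - [0.02,0,0.25,0]
    - [0.02,0,0.4,0]
    - [0.02,0,0.455,0]
    - [0.02,0,0.455,0]

```text
t: 25.6
eef_pos: [0.4774, -0.1851, 0.0442]
tool_rot: [0.001, 0.035, 0.999, -0.0]
force: [-0.3, -0.0, 0.4]
width: 0.499
```

Request:
servo_tool:
  series:
    - [0,0,0,0]
    - [0,0,0,0]
    - [0,0,0,0]
    - [0,0,0,0]
    - [0,0,0,0]
  gripper: 0
  squeeze: 45

```text
t: 26.22
eef_pos: [0.4773, -0.1834, 0.0444]
tool_rot: [0.001, 0.034, 0.999, 0.001]
force: [0.7, 6.5, 8.7]
width: 0.15
```

Request:
servo_tool:
  series:
    - [0,0,0,0.055]
    - [0,0,0,0.11]
    - [0,0,0,0.165]
    - [0,0,0,0.22]
    - [0,0,0,0.275]
    - [0,0,0,0.33]
    - [0,0,0,0.385]
    - [0,0,0,0.44]
    - [0,0,0,0.495]
    - [0,0,0,0.55]
    - [0,0,0,0.61]
    - [0,0,0,0.667]

```text
t: 27.72
eef_pos: [0.4738, -0.1849, 0.0443]
tool_rot: [-0.0, 0.885, 0.466, -0.003]
force: [-15.6, -2.4, 21.1]
width: 0.154
```

Request:
servo_tool:
  series:
    - [0,0,0,0]
    - [0,0,0,0]
    - [0,0,0,0.01]
    - [0,0,0,0.01]

```text
t: 28.22
eef_pos: [0.4737, -0.1848, 0.0443]
tool_rot: [-0.0, 0.891, 0.455, -0.003]
force: [-15.1, -1.6, 19.5]
width: 0.152
```

Run:
```python
from h import *
go([0.4755,-0.1828,0.041],55.8)
print(arm.sense()['moment'])
```

```text
t 28.23 pos [ 0.4737 -0.1848  0.0443] yaw 54.1 w 0.152 F [-15.0527  -1.6229  19.5443] j6 1.68 -> units [0.0225 0.0025 0.0273] turn -0.0094
[-0.3823  3.4361 -0.0045]
```

Request:
servo_tool:
  series:
    - [0,0,0,0]
    - [0,0,0,0]
    - [0,0,0,0]
  gripper: 0.5

```text
t: 28.6
eef_pos: [0.4768, -0.1843, 0.0433]
tool_rot: [0.0, 0.89, 0.455, 0.0]
force: [-0.5, -0.2, 0.9]
width: 0.501
```

Request:
servo_tool:
  series:
    - [0,0,-0.2,0]
    - [0,0,-0.5,0]
    - [0,0,-0.8,0]
    - [0,0,-0.8,0]

```text
t: 29.1
eef_pos: [0.4783, -0.1852, 0.1417]
tool_rot: [0.002, 0.89, 0.455, 0.001]
force: [-0.7, -0.9, -0.6]
width: 0.502
```

Run:
```python
from h import *
go([0.45,0.1,0.2],55.8)
p,im=grab('wrist','pics/w20.png')
```

```text
t 29.10 pos [ 0.4783 -0.1852  0.1417] yaw 54.2 w 0.502 F [-0.6715 -0.8716 -0.588 ] j6 1.68 -> units [ 1.7894 -1.5792 -0.4927] turn -0.0089
```

View pics/w20.png

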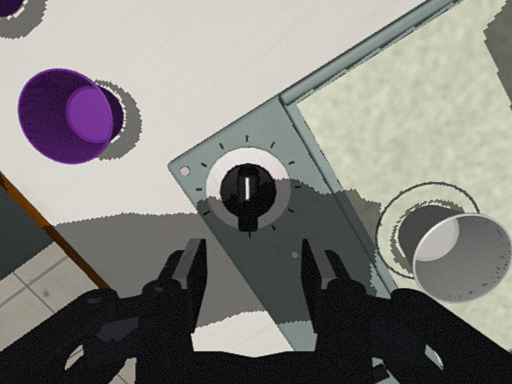

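Request:
servo_tool:
  series:
    - [0.3,-0.4,-0.3,-0.05]
    - [0.6,-0.8,-0.5,-0.1]
    - [0.9,-1,-0.5,-0.15]
    - [1,-1,-0.5,-0.2]
    - [1,-1,-0.5,-0.258]
    - [1,-1,-0.5,-0.258]
  gripper: 0.5

```text
t: 29.9
eef_pos: [0.4488, -0.0164, 0.1981]
tool_rot: [-0.001, 0.639, 0.769, -0.0]
force: [0.2, 0.4, -0.6]
width: 0.504
```

```bash
python3 -c "
from h import *
go([0.45,0.18,0.2],100.4)"
```

```text
t 29.90 pos [ 0.4488 -0.0164  0.1981] yaw 100.6 w 0.504 F [ 0.1547  0.4171 -0.5691] j6 1.19 -> units [ 1.6069  0.3102 -0.015 ] turn 0.0010
```

Request:
servo_tool:
  series:
    - [0.5,0.1,0,0]
    - [1,0.2,0,0]
    - [1,0.3,0,0]

```text
t: 30.28
eef_pos: [0.4616, 0.111, 0.1985]
tool_rot: [-0.001, 0.639, 0.77, -0.0]
force: [0.2, -0.1, 0.3]
width: 0.499
```

Request:
servo_tool:
  series:
    - [0.5,0,0,0]
    - [0.6,0,0,0]
    - [0.6,0,0,0]
    - [0.6,0,0,0]

```text
t: 30.78
eef_pos: [0.4497, 0.1773, 0.199]
tool_rot: [0.0, 0.64, 0.769, -0.0]
force: [-0.5, 0.1, 0.7]
width: 0.497
```

Run:
```python
from h import *
import pickle
go([0.45,0.18,0.2],100.4)
p,im=grab('wrist','pics/w21.png'); pickle.dump(p,open('w21.pkl','wb'))
```

```text
t 30.77 pos [0.4497 0.1773 0.199 ] yaw 100.5 w 0.497 F [-0.5211  0.0616  0.6841] j6 1.61 -> units [ 0.0214  0.0065 -0.0085] turn 0.0005
```

View pics/w21.png

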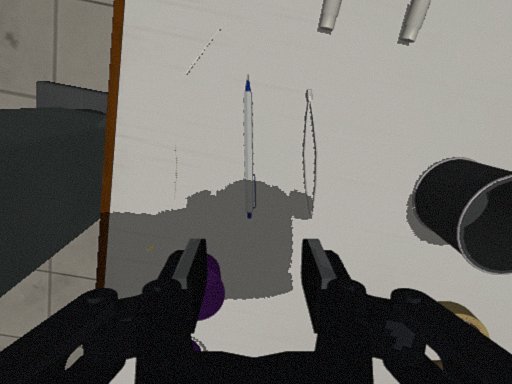

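Run:
```python
from h import *
import pickle
p=pickle.load(open('w21.pkl','rb')); t=arm.camera_params('top'); sc=arm.camera_params('scene')
for n,a,b in (('pen',(248,75),(249.5,217)),('tw',(309,91),(309,218))):
    A=onz(p,a,.0045);B=onz(p,b,.0045); d=A-B; print(n,A,B,np.linalg.norm(d),'yaw',np.degrees(np.arctan2(d[1],d[0])))
c2=lambda x,y:(110+x/4,150+y/4)
print('pen hgt',tri(ray(p,(248,75)),ray(sc,c2(182,258))),tri(ray(p,(249.5,217)),ray(sc,c2(348,306))))
print('tw hgt',tri(ray(p,(309,91)),ray(sc,c2(242,216))),tri(ray(p,(309,218)),ray(sc,c2(385,256))))
c=cv2.imread('pics/w21.png'); cv2.imwrite('pics/w21c.png',cv2.resize(c[60:260,220:512],None,fx=2.7,fy=2.7,interpolation=cv2.INTER_CUBIC))
```

```text
pen [0.4293 0.2643 0.0045] [0.4561 0.1241 0.0045] 0.14273820673750312 yaw 100.82936282845513
tw [0.4895 0.2606 0.0045] [0.5186 0.1344 0.0045] 0.1295203912134521 yaw 103.01490688659862
pen hgt (array([ 0.43  ,  0.2639, -0.0023]), np.float64(0.002219422930183193)) (array([0.4549, 0.1249, 0.004 ]), np.float64(0.003140195365865107))
tw hgt (array([0.4893, 0.2611, 0.0026]), np.float64(0.00120585528480106)) (array([0.5134, 0.1386, 0.0079]), np.float64(0.01002052818530625))
```

View pics/w21c.png

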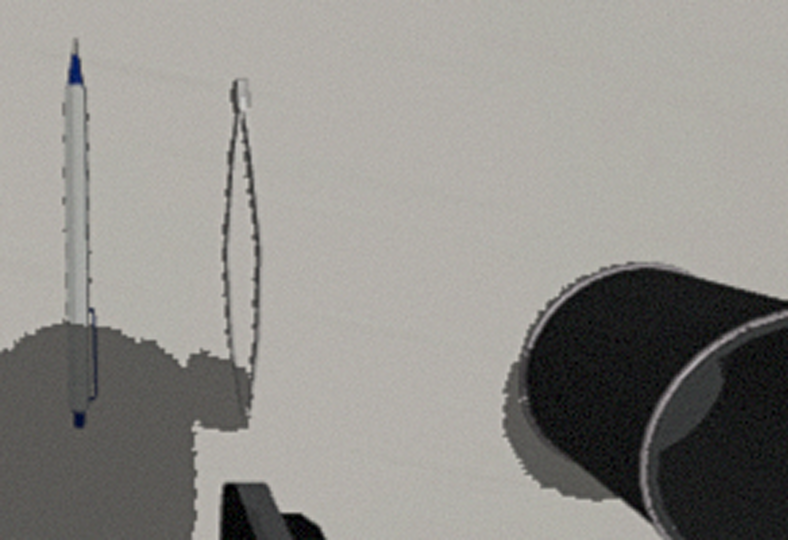

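```bash
python3 -c "
from h import *
go([0.4342,0.2388,0.09],100.8)"
```

```text
t 30.82 pos [0.4497 0.1773 0.1991] yaw 100.5 w 0.500 F [ 0.2994 -0.2209  0.1305] j6 1.61 -> units [ 0.5275 -0.0337  0.9087] turn -0.0018
```

Request:
servo_tool:
  series:
    - [0.3,-0.02,0.3,-0.002]
    - [0.53,-0.033,0.7,-0.002]
    - [0.53,-0.033,1,-0.002]
    - [0.53,-0.033,1,-0.002]
  gripper: 0.35
  squeeze: 25

```text
t: 31.32
eef_pos: [0.4321, 0.2389, 0.0773]
tool_rot: [-0.001, 0.637, 0.771, -0.002]
force: [-0.7, 0.6, 1.3]
width: 0.35
```

Run:
```python
from h import *
go([0.4342,0.2388,-0.002],100.8)
p,im=grab('wrist','pics/w22.png')
```

```text
t 31.32 pos [0.4321 0.2389 0.0773] yaw 100.9 w 0.350 F [-0.6508  0.5735  1.3059] j6 1.74 -> units [-0.0034  0.0205  0.661 ] turn 0.0006
```

View pics/w22.png

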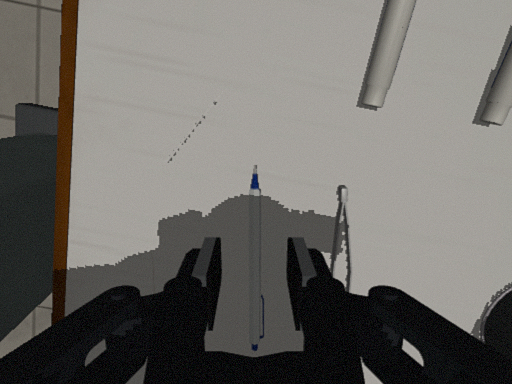

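Request:
servo_tool:
  series:
    - [0,0.01,0.3,0]
    - [0,0.01,0.55,0]
    - [0,0.01,0.65,0]
    - [0,0.01,0.65,0]

```text
t: 31.88
eef_pos: [0.4356, 0.2404, 0.002]
tool_rot: [0.0, 0.637, 0.771, 0.0]
force: [0.1, 0.5, 0.5]
width: 0.349
```

Request:
servo_tool:
  series:
    - [0,0,0,0]
    - [0,0,0,0]
    - [0,0,0,0]
    - [0,0,0,0]
  gripper: 0

```text
t: 32.38
eef_pos: [0.4374, 0.2413, 0.0032]
tool_rot: [0.001, 0.636, 0.771, 0.002]
force: [0.6, -1.2, 10.2]
width: 0.002
```

Request:
servo_tool:
  series:
    - [0,0,-0.3,0]
    - [0,0,-0.7,0]
    - [0,0,-1,0]
    - [0,0,-1,0]

```text
t: 32.88
eef_pos: [0.4372, 0.2415, 0.1246]
tool_rot: [0.002, 0.636, 0.772, 0.003]
force: [0.5, 0.1, -0.2]
width: 0.001
```

Run:
```python
from h import *
go([0.657,0.30,0.12],100.8)
p,im=grab('scene'); A=cv2.resize(im[100:260,110:310,::-1],None,fx=2.4,fy=2.4,interpolation=cv2.INTER_CUBIC); 
p,im=grab('wrist'); B=cv2.resize(im[...,::-1],None,fx=.6,fy=1)
cv2.imwrite('pics/m4.png',np.hstack([A,B]))
```

```text
t 32.88 pos [0.4372 0.2415 0.1246] yaw 101.0 w 0.001 F [ 0.4582  0.1242 -0.2361] j6 1.74 -> units [0.1295 1.8909 0.0505] turn 0.0010
```

View pics/m4.png

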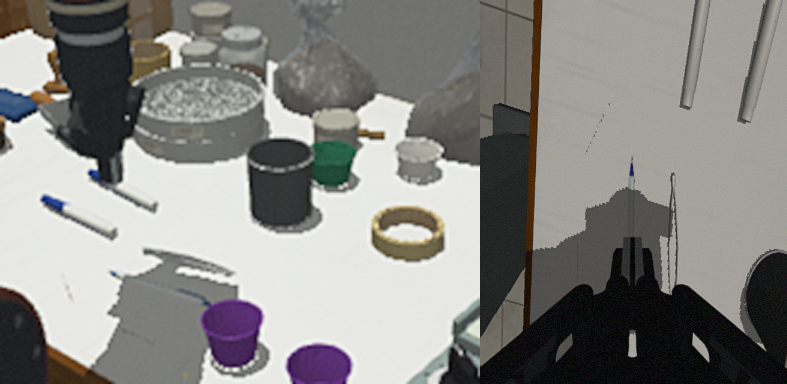

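Request:
servo_tool:
  series:
    - [0,0,0.3,0]
    - [0,0,0.6,0]
    - [0,0,0.6,0]
    - [0,0,0.6,0]
  gripper: 0.3

```text
t: 33.48
eef_pos: [0.435, 0.2406, 0.0496]
tool_rot: [-0.0, 0.636, 0.772, -0.0]
force: [1.1, -0.4, -0.6]
width: 0.3
```

Run:
```python
from h import *
go([0.4342,0.2388,-0.003],100.8)
p,im=grab('wrist','pics/w23.png')
A=onz(p,(256,165),.0045); print(A)
```

```text
t 33.48 pos [0.435  0.2406 0.0496] yaw 101.0 w 0.300 F [ 1.068  -0.4306 -0.5599] j6 1.74 -> units [-0.0137 -0.0095  0.4386] turn 0.0010
[0.4311 0.2724 0.0045]
```

View pics/w23.png

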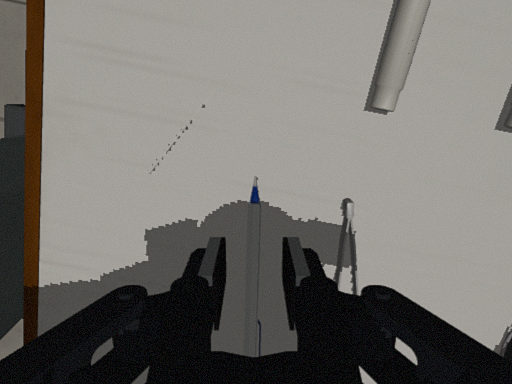

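Request:
servo_tool:
  series:
    - [0,0,0.25,0]
    - [0,0,0.4,0]
    - [0,0,0.44,0]
    - [0,0,0.44,0]
    - [0,0,0.44,0]

```text
t: 34.15
eef_pos: [0.4358, 0.2409, -0.0026]
tool_rot: [0.0, 0.636, 0.772, 0.001]
force: [-0.2, 0.3, -0.9]
width: 0.302
```

Request:
servo_tool:
  series:
    - [0,0,0,0]
    - [0,0,0,0]
    - [0,0,0,0]
    - [0,0,0,0]
  gripper: 0

```text
t: 34.65
eef_pos: [0.4355, 0.2408, -0.0029]
tool_rot: [0.0, 0.636, 0.772, 0.0]
force: [-1.2, 0.4, 6.8]
width: 0.08
```

Request:
servo_tool:
  series:
    - [0,0,-0.3,0]
    - [0,0,-0.7,0]
    - [0,0,-1,0]
    - [0,0,-1,0]

```text
t: 35.15
eef_pos: [0.4369, 0.2414, 0.1192]
tool_rot: [0.001, 0.636, 0.772, 0.002]
force: [0.5, -0.8, -0.2]
width: 0.077
```

Run:
```python
from h import *
go([0.657,0.30,0.12],90)
p,im=grab('scene'); A=cv2.resize(im[100:260,110:310,::-1],None,fx=2.4,fy=2.4,interpolation=cv2.INTER_CUBIC); 
p,im=grab('wrist'); B=cv2.resize(im[...,::-1],None,fx=.6,fy=1)
cv2.imwrite('pics/m5.png',np.hstack([A,B]))
```

```text
t 35.15 pos [0.4369 0.2414 0.1192] yaw 101.0 w 0.077 F [ 0.4584 -0.8011 -0.2451] j6 1.74 -> units [0.1302 1.8934 0.0037] turn 0.0610
```

View pics/m5.png

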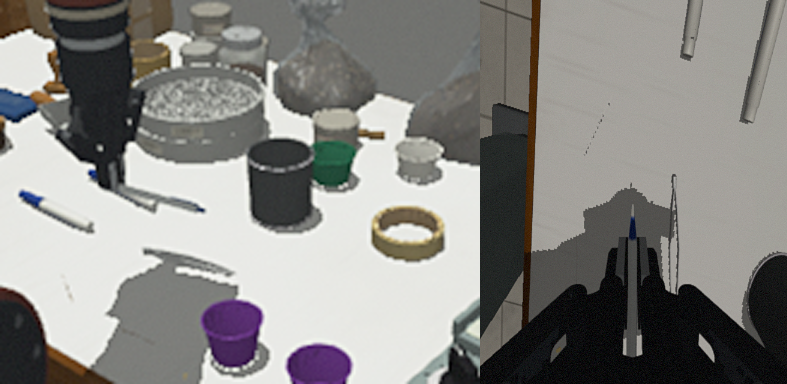

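Request:
servo_tool:
  series:
    - [0,0.4,-0.2,0]
    - [0,0.8,-0.3,0]
    - [0,1,-0.3,0]

```text
t: 35.62
eef_pos: [0.5548, 0.2636, 0.1516]
tool_rot: [0.0, 0.636, 0.771, 0.0]
force: [0.3, 0.2, 0.1]
width: 0.076
```

Run:
```python
from h import *
go([0.642,0.262,0.14],None)
p,im=grab('wrist','pics/w24.png')
import pickle; pickle.dump(p,open('w24.pkl','wb'))
```

```text
t 35.62 pos [0.5548 0.2636 0.1516] yaw 101.0 w 0.076 F [0.3333 0.1653 0.1349] j6 1.70 -> units [-0.1513  0.7109  0.0972] turn 0.0000
```

View pics/w24.png

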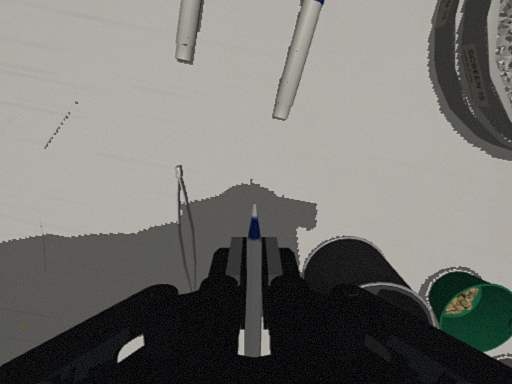

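Run:
```python
from h import *
import pickle
p=pickle.load(open('w24.pkl','rb')); im=cv2.imread('pics/w24.png')
# far edge of rim in image (top point) and left, right
th=np.linspace(0,2*np.pi,60)
for c in ((.657,.183),):
    for z in (.09,0.):
        P=np.stack([c[0]+.042*np.cos(th),c[1]+.042*np.sin(th),np.full(60,z)],1)
        cv2.polylines(im,[proj(p,P).round().astype(int)],True,(0,0,255) if z else (0,255,0),1)
cv2.imwrite('pics/w24o.png',cv2.resize(im[200:384,260:512],None,fx=3,fy=3))
```

```text
(no output)
```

View pics/w24o.png

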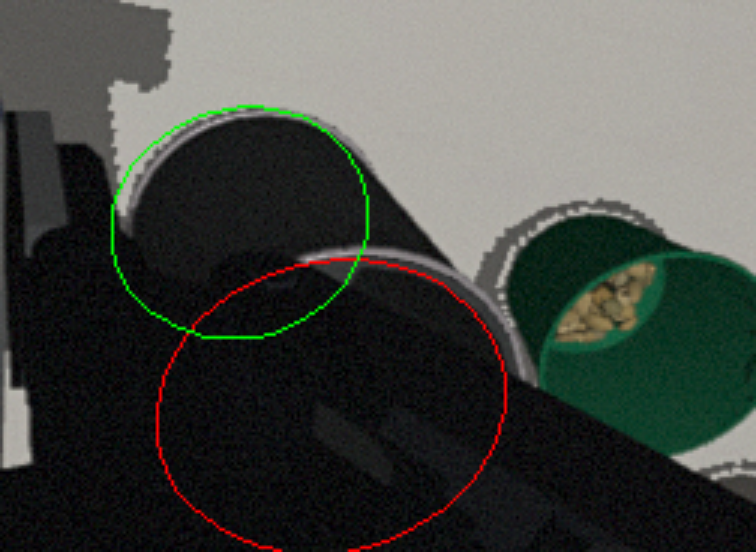

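Run:
```python
from h import *
go([0.6476,0.262,0.11],None)
```

```text
t 35.67 pos [0.5564 0.2637 0.1509] yaw 100.9 w 0.077 F [-0.0108 -1.0765 -1.1819] j6 1.70 -> units [-0.1583  0.7432  0.3412] turn 0.0000
```

Request:
servo_tool:
  series:
    - [-0.08,0.4,0,0]
    - [-0.16,0.745,0,0]
    - [-0.16,0.745,0.2,0]
    - [-0.16,0.745,0.34,0]
    - [-0.16,0.745,0.34,0]

```text
t: 36.3
eef_pos: [0.642, 0.2612, 0.1091]
tool_rot: [-0.001, 0.636, 0.772, -0.002]
force: [0.6, -0.4, 0.2]
width: 0.078
```

```bash
cat >> h.py <<'E'
def look(fn,box=(100,290,110,320)):
    p,im=grab('scene'); a,b,c,d=box; A=im[a:b,c:d,::-1]; A=cv2.resize(A,None,fx=384/A.shape[0],fy=384/A.shape[0],interpolation=cv2.INTER_CUBIC)
    q,im=grab('wrist'); B=cv2.resize(im[...,::-1],(360,384)); cv2.imwrite(fn,np.hstack([A,B])[:,:800])
E
python3 - <<'E'
from h import *
go([0.6476,0.262,0.028],None); look('pics/m6.png')
E
```

```text
t 36.30 pos [0.642  0.2612 0.1091] yaw 101.0 w 0.078 F [ 0.5854 -0.4022  0.1953] j6 1.66 -> units [-0.0025  0.0507  0.6753] turn 0.0000
```

View pics/m6.png

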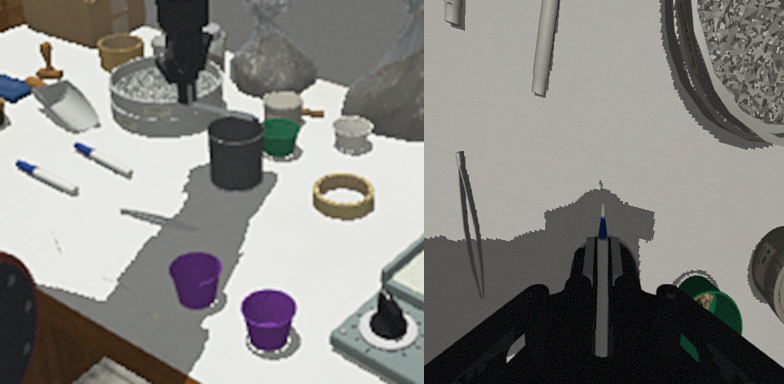

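Request:
servo_tool:
  series:
    - [0,0.05,0.08,0]
    - [0,0.05,0.16,0]
    - [0,0.05,0.24,0]
    - [0,0.05,0.3,0]
    - [0,0.05,0.3,0]

```text
t: 37.02
eef_pos: [0.6501, 0.2628, 0.0752]
tool_rot: [0.0, 0.636, 0.772, -0.0]
force: [0.7, 1.6, 2.3]
width: 0.077
```

Run:
```python
from h import *
go([0.6476,0.262,0.028],None); look('pics/m7.png')
```

```text
t 37.02 pos [0.6501 0.2628 0.0752] yaw 101.0 w 0.077 F [0.7168 1.5734 2.3142] j6 1.66 -> units [-0.0024 -0.0217  0.3937] turn 0.0000
```

View pics/m7.png

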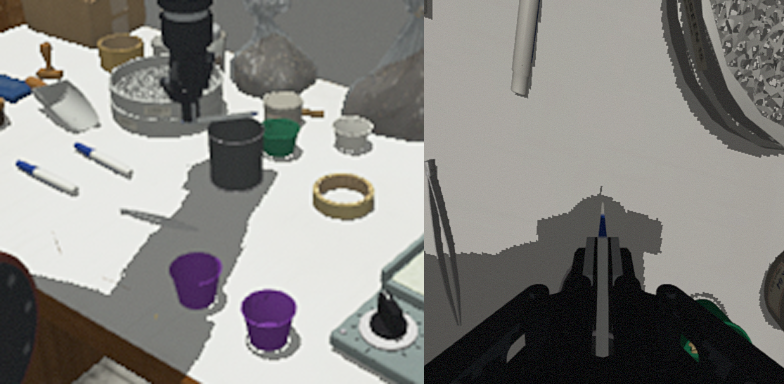

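Pen tilts in the grip with ~2 N; continue lowering.

Request:
servo_tool:
  series:
    - [0,0,0.08,0]
    - [0,0,0.16,0]
    - [0,0,0.24,0]
    - [0,0,0.32,0]
    - [0,0,0.39,0]
    - [0,0,0.39,0]

```text
t: 37.88
eef_pos: [0.6493, 0.2627, 0.0276]
tool_rot: [-0.001, 0.636, 0.772, -0.001]
force: [-1.0, 2.6, 1.2]
width: 0.077
```

Run:
```python
from h import *
go([0.6476,0.262,0.028],None); look('pics/m8.png',(110,220,180,300))
```

```text
t 37.88 pos [0.6493 0.2627 0.0276] yaw 101.0 w 0.077 F [-1.03    2.5998  1.1786] j6 1.66 -> units [-0.0031 -0.0152 -0.0032] turn 0.0000
```

View pics/m8.png

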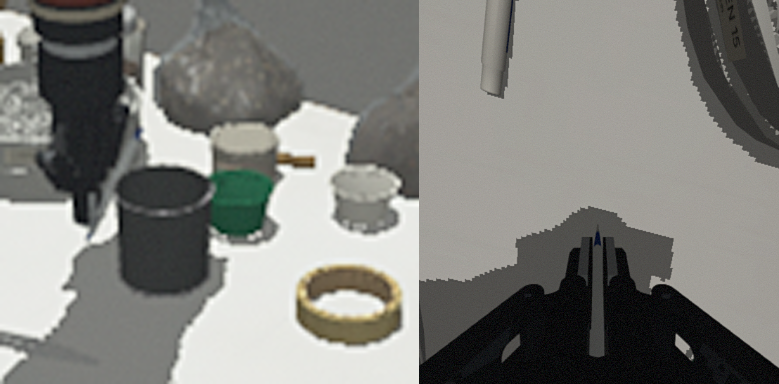

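Request:
servo_tool:
  series:
    - [0,0,-0.3,0]
    - [0,0,-0.6,0]
    - [0,0,-0.88,0]
    - [0,0,-0.88,0]

```text
t: 38.48
eef_pos: [0.6521, 0.263, 0.138]
tool_rot: [0.002, 0.636, 0.771, 0.002]
force: [-0.0, 0.0, -0.3]
width: 0.077
```

Run:
```python
from h import *
go([0.6625-.191*.012,0.1855+.982*.012,0.13],None); look('pics/m9.png',(80,220,160,300))
```

```text
t 38.48 pos [0.6521 0.263  0.138 ] yaw 101.0 w 0.077 F [-0.0205  0.0333 -0.3179] j6 1.66 -> units [-0.5506 -0.038   0.0661] turn 0.0000
```

View pics/m9.png

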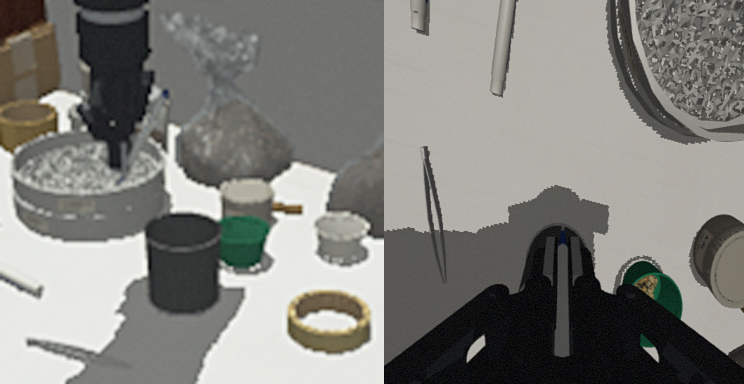

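Request:
servo_tool:
  series:
    - [-0.3,-0.02,0,0]
    - [-0.55,-0.035,0,0]
    - [-0.55,-0.035,0,0]
    - [-0.55,-0.035,0.2,0]
    - [-0.55,-0.035,0.4,0]
    - [-0.55,-0.035,0.4,0]

```text
t: 39.33
eef_pos: [0.6563, 0.1975, 0.0836]
tool_rot: [-0.002, 0.636, 0.772, -0.002]
force: [0.2, -0.1, -0.1]
width: 0.076
```

Run:
```python
from h import *
go([0.6625-.191*.012,0.1855+.982*.012,0.05],None); look('pics/m10.png',(80,220,160,300))
```

```text
t 39.33 pos [0.6563 0.1975 0.0836] yaw 101.0 w 0.076 F [ 0.2183 -0.0768 -0.1366] j6 1.56 -> units [-0.0078  0.0334  0.2801] turn 0.0000
```

View pics/m10.png

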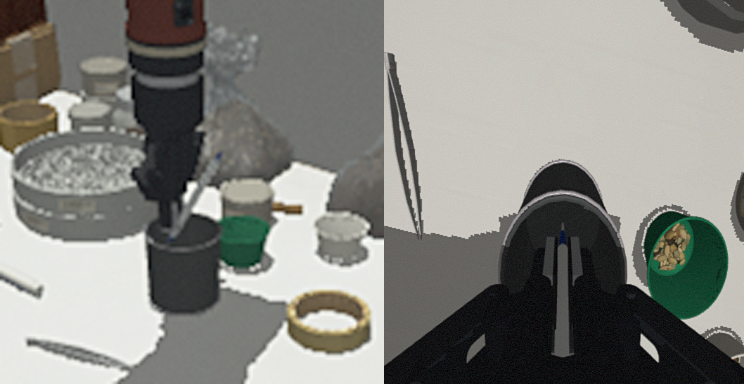

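Request:
servo_tool:
  series:
    - [0,0,0.1,0]
    - [0,0,0.2,0]
    - [0,0,0.2,0]

```text
t: 39.8
eef_pos: [0.6576, 0.197, 0.061]
tool_rot: [-0.001, 0.636, 0.772, -0.001]
force: [0.7, 0.4, 0.0]
width: 0.079
```

Request:
servo_tool:
  series:
    - [0,0,0,0]
    - [0,0,0,0]
    - [0,0,0,0]
    - [0,0,0,0]
  gripper: 0.25

```text
t: 40.3
eef_pos: [0.6586, 0.1972, 0.0626]
tool_rot: [0.0, 0.636, 0.772, 0.0]
force: [-0.6, 0.1, -0.3]
width: 0.25
```

Run:
```python
from h import *
go([0.6625-.191*.012,0.1855+.982*.012,0.05],None); look('pics/m11.png',(80,220,160,300))
```

```text
t 40.30 pos [0.6586 0.1972 0.0626] yaw 101.0 w 0.250 F [-0.6113  0.0913 -0.2855] j6 1.56 -> units [-0.0017  0.0129  0.1052] turn 0.0000
```

View pics/m11.png

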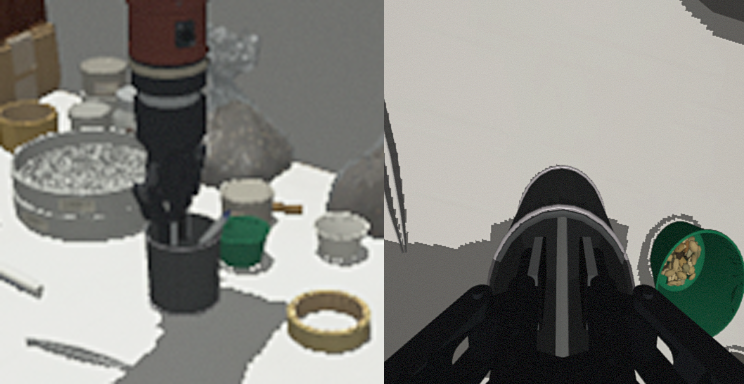

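Request:
servo_tool:
  series:
    - [0,0,-0.2,0]
    - [0,0,-0.5,0]
    - [0,0,-0.9,0]
    - [0.3,-0.3,-0.9,0]
    - [0.5,-0.6,-0.9,0]
    - [0.5,-0.6,-0.9,0]

```text
t: 41.15
eef_pos: [0.5738, 0.2436, 0.1709]
tool_rot: [-0.0, 0.635, 0.772, -0.0]
force: [0.5, 0.3, 0.6]
width: 0.252
```

Run:
```python
from h import *
go([0.495,0.236,0.09],103); look('pics/m12.png',(80,220,160,300))
```

```text
t 41.15 pos [0.5738 0.2436 0.1709] yaw 101.1 w 0.252 F [0.4596 0.2756 0.5627] j6 1.66 -> units [ 0.0645 -0.6557  0.6745] turn -0.0104
```

View pics/m12.png

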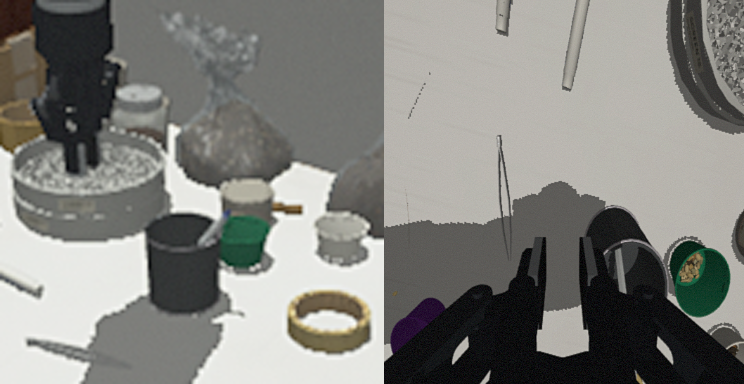

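Request:
servo_tool:
  series:
    - [0.03,-0.3,0.3,-0.01]
    - [0.065,-0.655,0.6,-0.01]
    - [0.065,-0.655,0.9,-0.01]
    - [0.065,-0.655,0.9,-0.01]
  gripper: 0.32

```text
t: 41.75
eef_pos: [0.4969, 0.2341, 0.0605]
tool_rot: [-0.001, 0.624, 0.781, -0.002]
force: [1.0, -0.3, 0.5]
width: 0.32
```

Run:
```python
from h import *
go([0.495,0.237,-0.003],103)
p,im=grab('wrist','pics/w25.png')
```

```text
t 41.75 pos [0.4969 0.2341 0.0605] yaw 102.7 w 0.320 F [ 1.0465 -0.2684  0.4894] j6 1.66 -> units [ 0.0277 -0.0084  0.5295] turn -0.0015
```

View pics/w25.png

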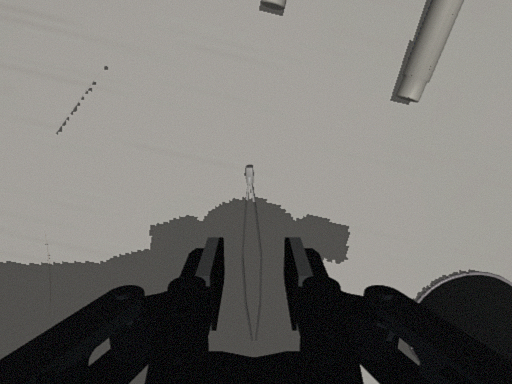

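Request:
servo_tool:
  series:
    - [0.02,-0.015,0.25,0]
    - [0.02,-0.015,0.45,0]
    - [0.02,-0.015,0.53,0]
    - [0.02,-0.015,0.53,0]
    - [0.02,-0.015,0.53,0]

```text
t: 42.42
eef_pos: [0.4967, 0.2373, 0.0]
tool_rot: [0.001, 0.624, 0.781, 0.001]
force: [0.1, 0.5, 0.3]
width: 0.32
```

Request:
servo_tool:
  series:
    - [0,0,0,0]
    - [0,0,0,0]
    - [0,0,0,0]
    - [0,0,0,0]
  gripper: 0

```text
t: 42.92
eef_pos: [0.4962, 0.2372, -0.0004]
tool_rot: [0.0, 0.624, 0.781, 0.001]
force: [-0.4, 0.2, 6.7]
width: 0.08
```

Request:
servo_tool:
  series:
    - [0,0,-0.4,0]
    - [0,0,-0.8,0]
    - [0,0.3,-1,0]
    - [0,0.8,-1,0]
    - [0,0.8,-1,0]

```text
t: 43.55
eef_pos: [0.5926, 0.2587, 0.1183]
tool_rot: [0.001, 0.624, 0.781, 0.001]
force: [0.6, 0.8, -1.1]
width: 0.079
```

Run:
```python
from h import *
go([0.660-.22*.078,0.186+.9755*.078,0.115],None); look('pics/m13.png')
```

```text
t 43.55 pos [0.5926 0.2587 0.1183] yaw 102.7 w 0.079 F [ 0.5783  0.8091 -1.0533] j6 1.65 -> units [-0.0649  0.4142  0.0286] turn 0.0000
```

View pics/m13.png

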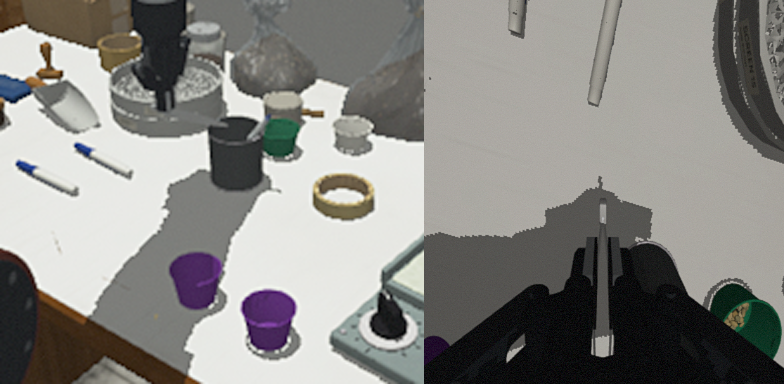

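Request:
servo_tool:
  series:
    - [-0.03,0.2,0,0]
    - [-0.06,0.37,0,0]
    - [-0.06,0.37,0.1,0]
    - [-0.06,0.37,0.2,0]
    - [-0.06,0.37,0.3,0]
    - [-0.06,0.37,0.38,0]
    - [-0.06,0.37,0.38,0]

```text
t: 44.52
eef_pos: [0.633, 0.2611, 0.0723]
tool_rot: [-0.001, 0.624, 0.782, -0.001]
force: [-1.1, 1.9, 1.4]
width: 0.075
```

Request:
servo_tool:
  series:
    - [0,0,0.08,0]
    - [0,0,0.16,0]
    - [0,0,0.24,0]
    - [0,0,0.32,0]
    - [0,0,0.38,0]
    - [0,0,0.38,0]

```text
t: 45.28
eef_pos: [0.6334, 0.2609, 0.0266]
tool_rot: [-0.0, 0.624, 0.781, -0.001]
force: [-0.3, 0.8, -0.2]
width: 0.062
```

Run:
```python
from h import *
go([0.660-.22*.078,0.186+.9755*.078,0.028],None); look('pics/m14.png',(80,220,160,300))
```

```text
t 45.27 pos [0.6334 0.2609 0.0266] yaw 102.8 w 0.062 F [-0.3014  0.7971 -0.2251] j6 1.63 -> units [-0.0077  0.0792 -0.0115] turn 0.0000
```

View pics/m14.png

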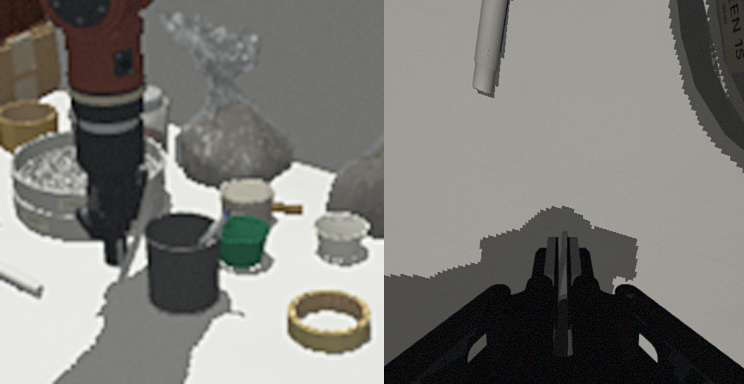

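Request:
servo_tool:
  series:
    - [0,0,-0.3,0]
    - [0,0,-0.6,0]
    - [0,0,-0.95,0]
    - [0,0,-0.95,0]

```text
t: 45.88
eef_pos: [0.6365, 0.2616, 0.146]
tool_rot: [0.002, 0.624, 0.781, 0.003]
force: [-0.6, 0.1, -1.3]
width: 0.064
```

Run:
```python
from h import *
go([.6515,.1964,0.085],None); look('pics/m15.png',(80,220,160,300))
```

```text
t 45.88 pos [0.6365 0.2616 0.146 ] yaw 102.8 w 0.064 F [-0.5699  0.0951 -1.2939] j6 1.63 -> units [-0.5578 -0.0016  0.5084] turn 0.0000
```

View pics/m15.png

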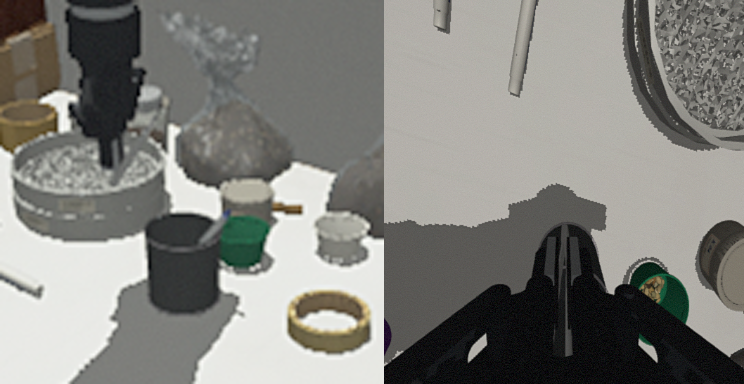

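Request:
servo_tool:
  series:
    - [-0.3,0,0,0]
    - [-0.55,0,0,0]
    - [-0.55,0,0,0]
    - [-0.55,0,0.25,0]
    - [-0.55,0,0.48,0]
    - [-0.55,0,0.48,0]

```text
t: 46.72
eef_pos: [0.646, 0.1969, 0.081]
tool_rot: [-0.002, 0.624, 0.782, -0.002]
force: [-0.0, -0.2, -0.2]
width: 0.062
```

Run:
```python
from h import *
go([.6515,.1964,0.06],None); look('pics/m16.png',(80,220,160,300))
```

```text
t 46.73 pos [0.646  0.1969 0.081 ] yaw 102.8 w 0.062 F [-0.0281 -0.192  -0.1531] j6 1.53 -> units [-0.0143  0.0446  0.1745] turn 0.0000
```

View pics/m16.png

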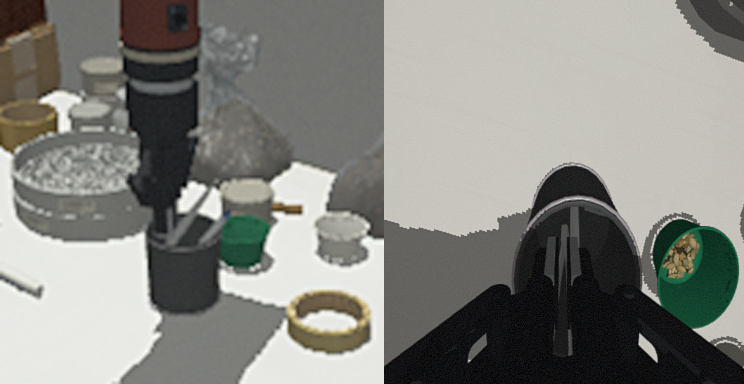

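Request:
servo_tool:
  series:
    - [0,0.035,0.08,0]
    - [0,0.035,0.15,0]
    - [0,0.035,0.15,0]

```text
t: 47.2
eef_pos: [0.6522, 0.1975, 0.0652]
tool_rot: [-0.0, 0.624, 0.781, -0.001]
force: [-0.4, -1.4, -1.1]
width: 0.058
```

Request:
servo_tool:
  series:
    - [0,0,0,0]
    - [0,0,0,0]
    - [0,0,0,0]
    - [0,0,0,0]
  gripper: 0.18

```text
t: 47.7
eef_pos: [0.6528, 0.1976, 0.0662]
tool_rot: [0.0, 0.624, 0.781, 0.0]
force: [-1.2, -0.4, 0.4]
width: 0.178
```

Run:
```python
from h import *
go([.6515,.1964,0.06],None); look('pics/m17.png',(80,220,160,300))
```

```text
t 47.70 pos [0.6528 0.1976 0.0662] yaw 102.8 w 0.178 F [-1.1965 -0.3692  0.3544] j6 1.53 -> units [-0.0072 -0.0126  0.0514] turn 0.0000
```

View pics/m17.png

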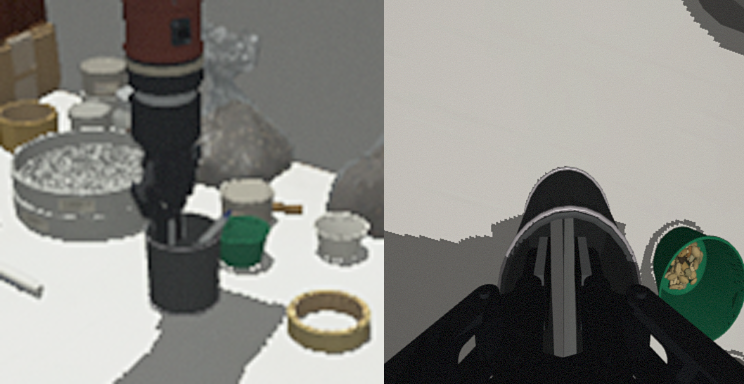

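Request:
servo_tool:
  series:
    - [0,0,-0.25,0]
    - [0,0,-0.6,0]
    - [0,0,-0.95,0]
    - [0.4,-0.4,-1,0]
    - [0.8,-0.8,-1,0]
    - [0.8,-0.8,-1,0]

```text
t: 48.55
eef_pos: [0.5346, 0.2717, 0.1865]
tool_rot: [-0.0, 0.623, 0.782, -0.0]
force: [0.2, -0.4, 0.0]
width: 0.179
```

Run:
```python
from h import *
go([.53,.36,0.2],88); look('pics/m18.png',(80,220,160,300))
p,im=grab('wrist','pics/w26.png')
import pickle; pickle.dump(p,open('w26.pkl','wb'))
```

```text
t 48.55 pos [0.5346 0.2717 0.1865] yaw 103.0 w 0.179 F [ 0.2378 -0.3721  0.0305] j6 1.69 -> units [ 0.7256  0.1271 -0.1119] turn 0.0831
```

View pics/m18.png

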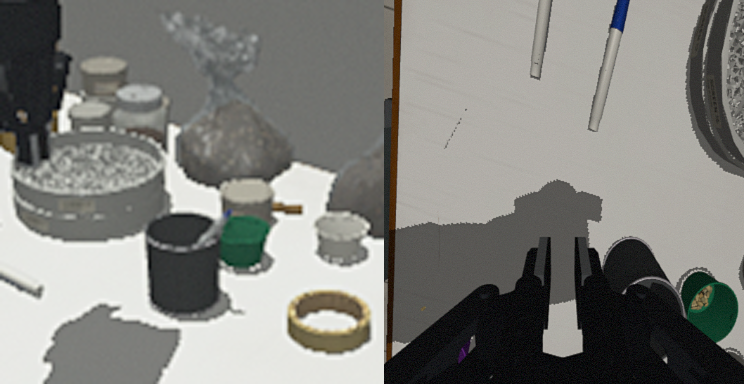

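View pics/w26.png

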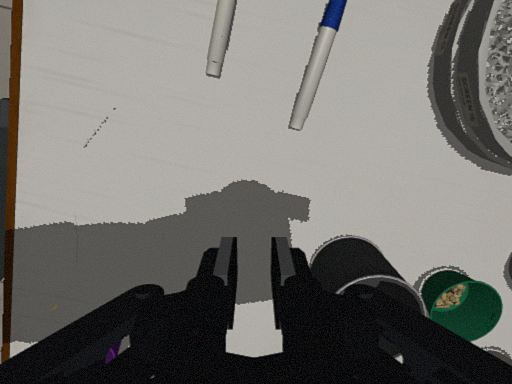

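Request:
servo_tool:
  series:
    - [0.4,0.07,-0.05,0.04]
    - [0.72,0.13,-0.1,0.083]
    - [0.72,0.13,-0.1,0.083]
    - [0.72,0.13,-0.1,0.083]
  gripper: 0.4

```text
t: 49.2
eef_pos: [0.5348, 0.3566, 0.1974]
tool_rot: [0.0, 0.72, 0.694, -0.0]
force: [-0.8, 0.3, -0.8]
width: 0.399
```

Run:
```python
from h import *
go([.53,.36,0.2],88)
p,im=grab('wrist','pics/w27.png')
import pickle; pickle.dump(p,open('w27.pkl','wb'))
```

```text
t 49.20 pos [0.5348 0.3566 0.1974] yaw 87.9 w 0.399 F [-0.7552  0.2926 -0.7661] j6 2.08 -> units [ 0.0265 -0.0413 -0.0218] turn -0.0007
```

View pics/w27.png

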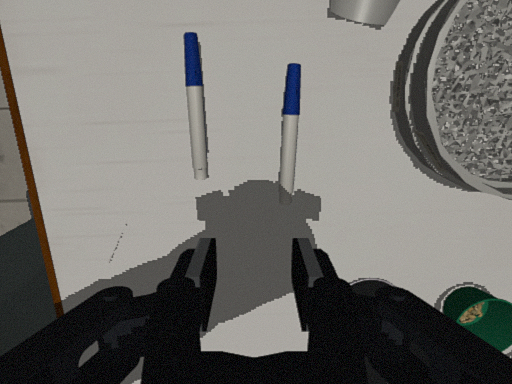

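Run:
```python
from h import *
import pickle
p=pickle.load(open('w27.pkl','rb'));q=pickle.load(open('w26.pkl','rb'))
print('hA',tri(ray(p,(287,203)),ray(q,(295.5,127))),'hB',tri(ray(p,(201,177)),ray(q,(213,74))))
for n,a,b in (('A',(294,66),(287,203)),('B',(190.5,34),(201,178))):
    A=onz(p,a,.0085);B=onz(p,b,.0085); d=A-B; L=np.linalg.norm(d); g=A-d/L*.024
    print(n,A,B,L,'yaw %.1f'%np.degrees(np.arctan2(d[1],d[0])),'grip',g)
A=onz(p,(294,66),.0085);B=onz(p,(287,203),.0085)
d=(A-B)/np.linalg.norm(A-B); g=A-d*.024
go([g[0],g[1],.08],np.degrees(np.arctan2(d[1],d[0])))
```

```text
hA (array([0.5676, 0.3209, 0.0128]), np.float64(0.0019600224045080088)) hB (array([0.4824, 0.3499, 0.0072]), np.float64(0.0003531829562870204))
A [0.5769 0.4521 0.0085] [0.569  0.3194 0.0085] 0.13297467729485832 yaw 86.6 grip [0.5755 0.4281 0.0085]
B [0.4836 0.4828 0.0085] [0.4824 0.3492 0.0085] 0.13358503373996555 yaw 89.5 grip [0.4834 0.4588 0.0085]
t 49.25 pos [0.5347 0.3563 0.1975] yaw 87.8 w 0.397 F [-1.0986 -0.1868  0.6286] j6 2.08 -> units [0.6117 0.3178 0.9782] turn 0.0069
```

Request:
servo_tool:
  series:
    - [0.3,0.15,0.3,0.007]
    - [0.61,0.318,0.7,0.007]
    - [0.61,0.318,1,0.007]
    - [0.61,0.318,1,0.007]
    - [0.61,0.318,1,0.007]

```text
t: 49.88
eef_pos: [0.5759, 0.4288, 0.0798]
tool_rot: [0.0, 0.728, 0.685, 0.001]
force: [0.5, -0.3, 0.3]
width: 0.406
```

Run:
```python
from h import *
go([.5755,.4281,-.001],86.6)
p,im=grab('wrist','pics/w28.png')
```

```text
t 49.88 pos [0.5759 0.4288 0.0798] yaw 86.5 w 0.406 F [ 0.4806 -0.2843  0.322 ] j6 2.17 -> units [-0.0065 -0.0041  0.6736] turn -0.0003
```

View pics/w28.png

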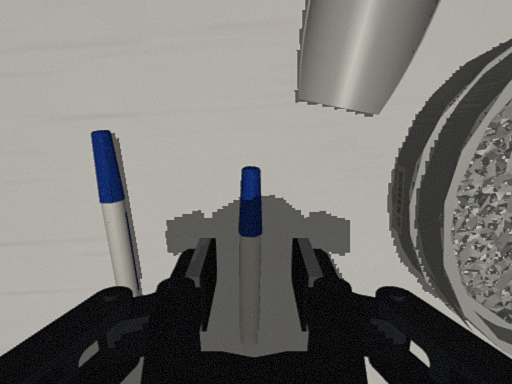

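Request:
servo_tool:
  series:
    - [0,-0.01,0.3,0]
    - [0,-0.01,0.55,0]
    - [0,-0.01,0.67,0]
    - [0,-0.01,0.67,0]
    - [0,-0.01,0.67,0]

```text
t: 50.55
eef_pos: [0.5748, 0.4301, -0.0005]
tool_rot: [0.0, 0.728, 0.686, 0.001]
force: [-0.5, 0.9, 0.0]
width: 0.403
```

Request:
servo_tool:
  series:
    - [0,0,0,0]
    - [0,0,0,0]
    - [0,0,0,0]
    - [0,0,0,0]
  gripper: 0

```text
t: 51.05
eef_pos: [0.5746, 0.43, -0.0009]
tool_rot: [0.0, 0.728, 0.686, 0.001]
force: [-0.5, -0.7, 6.8]
width: 0.159
```

Request:
servo_tool:
  series:
    - [0,0,-0.4,0]
    - [0,0,-0.8,0]
    - [0,0,-1,0]
    - [-0.3,0,-1,0]
    - [-0.6,0,-1,0]
    - [-0.6,0,-1,0]

```text
t: 51.8
eef_pos: [0.5694, 0.3555, 0.1182]
tool_rot: [0.0, 0.729, 0.685, -0.0]
force: [-0.8, -0.4, -0.8]
width: 0.156
```

Run:
```python
from h import *
go([0.660+.06*.078,0.186+.998*.078,0.12],None); look('pics/m19.png')
```

```text
t 51.80 pos [0.5694 0.3555 0.1182] yaw 86.4 w 0.156 F [-0.7655 -0.3863 -0.7554] j6 2.08 -> units [-0.7134  0.8397 -0.0148] turn 0.0000
```

View pics/m19.png

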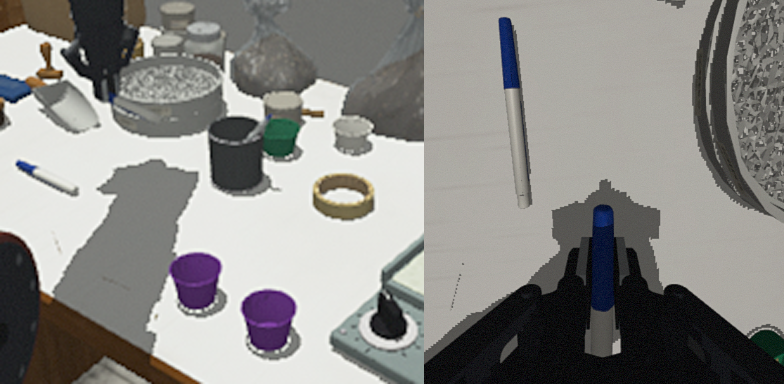

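Request:
servo_tool:
  series:
    - [-0.2,0.25,-0.15,0]
    - [-0.4,0.5,-0.2,0]
    - [-0.66,0.77,-0.2,0]
    - [-0.66,0.77,-0.2,0]

```text
t: 52.4
eef_pos: [0.659, 0.2716, 0.1412]
tool_rot: [0.0, 0.729, 0.685, 0.0]
force: [0.1, -0.6, 0.1]
width: 0.157
```

Run:
```python
from h import *
go([0.657,0.270,0.07],None); look('pics/m20.png',(80,220,160,300))
```

```text
t 52.40 pos [0.659  0.2716 0.1412] yaw 86.4 w 0.157 F [ 0.1422 -0.6215  0.1309] j6 1.92 -> units [-0.0139 -0.0161  0.5934] turn 0.0000
```

View pics/m20.png

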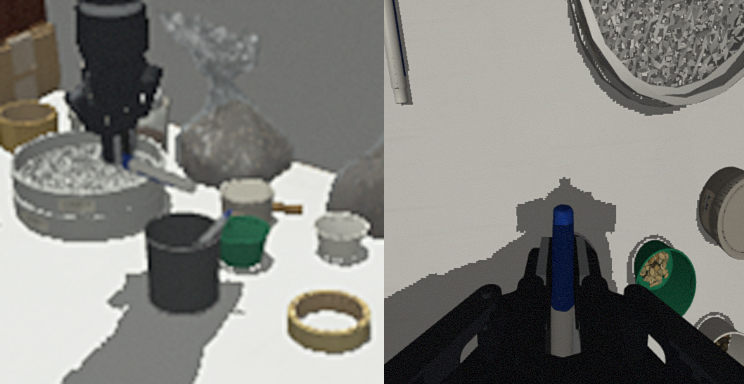

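Request:
servo_tool:
  series:
    - [0,-0.015,0.1,0]
    - [0,-0.015,0.2,0]
    - [0,-0.015,0.3,0]
    - [0,-0.015,0.4,0]
    - [0,-0.015,0.5,0]
    - [0,-0.015,0.5,0]

```text
t: 53.25
eef_pos: [0.6546, 0.2731, 0.0806]
tool_rot: [-0.0, 0.728, 0.686, -0.0]
force: [-0.9, 0.6, 1.6]
width: 0.151
```

Run:
```python
from h import *
go([0.657,0.270,0.03],None); look('pics/m21.png',(80,220,160,300))
```

```text
t 53.25 pos [0.6546 0.2731 0.0806] yaw 86.6 w 0.151 F [-0.9427  0.5513  1.6235] j6 1.92 -> units [-0.0248  0.0223  0.4215] turn 0.0000
```

View pics/m21.png

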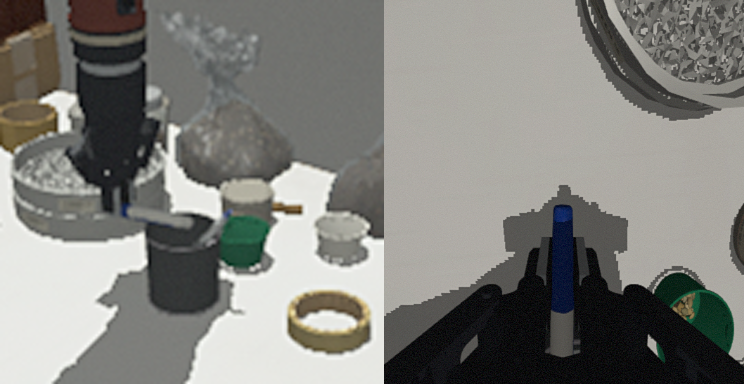

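Good, marker's free end is over the mouth; keep levering.

Request:
servo_tool:
  series:
    - [0,0,0.08,0]
    - [0,0,0.16,0]
    - [0,0,0.24,0]
    - [0,0,0.32,0]
    - [0,0,0.41,0]
    - [0,0,0.41,0]

```text
t: 54.1
eef_pos: [0.6541, 0.2731, 0.0309]
tool_rot: [-0.001, 0.728, 0.686, -0.001]
force: [-0.4, 1.7, 0.1]
width: 0.148
```

Run:
```python
from h import *
go([0.657,0.270,0.03],None); look('pics/m22.png',(80,220,160,300))
```

```text
t 54.10 pos [0.6541 0.2731 0.0309] yaw 86.6 w 0.148 F [-0.3901  1.7277  0.1136] j6 1.92 -> units [-0.024   0.0256  0.0074] turn 0.0000
```

View pics/m22.png

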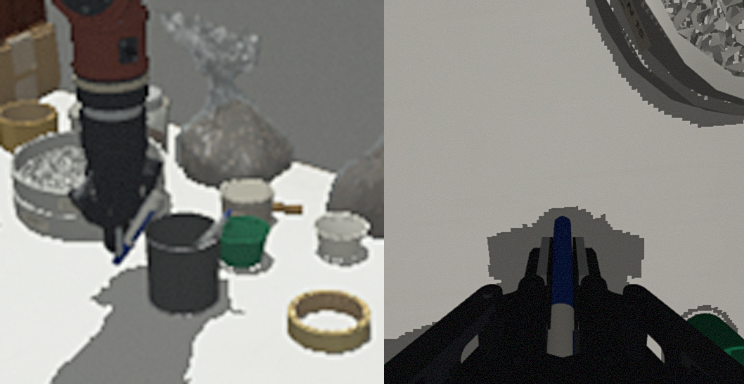

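Request:
servo_tool:
  series:
    - [0,0,-0.3,0]
    - [0,0,-0.6,0]
    - [0,0,-0.98,0]
    - [0,0,-0.98,0]

```text
t: 54.7
eef_pos: [0.6577, 0.2737, 0.1549]
tool_rot: [0.002, 0.728, 0.686, 0.003]
force: [0.0, 0.1, -0.8]
width: 0.144
```

Run:
```python
from h import *
go([0.655,0.199,0.085],None); look('pics/m23.png',(80,220,160,300))
p,im=grab('top'); cv2.imwrite('pics/t2.png',cv2.resize(im[120:220,130:260,::-1],None,fx=5,fy=5,interpolation=cv2.INTER_CUBIC))
```

```text
t 54.70 pos [0.6577 0.2737 0.1549] yaw 86.6 w 0.144 F [ 0.0129  0.1258 -0.7621] j6 1.92 -> units [-0.6243  0.0108  0.5811] turn 0.0000
```

View pics/m23.png

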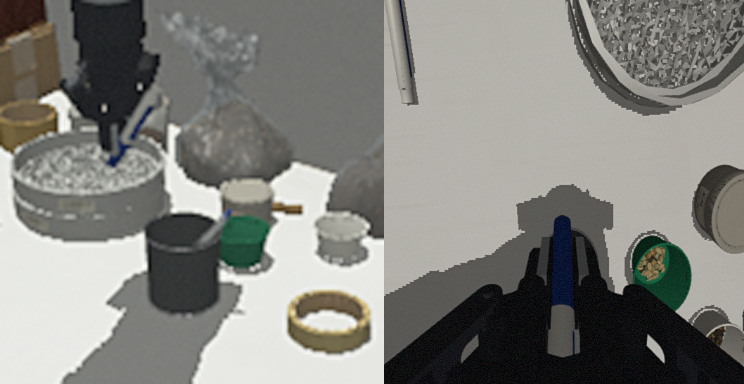

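View pics/t2.png

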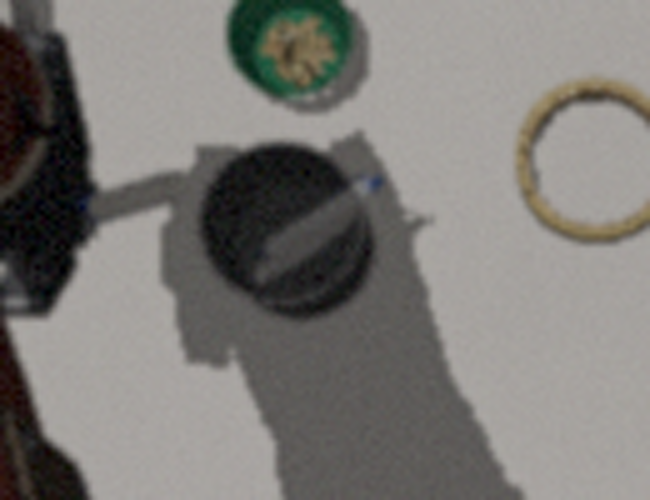

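Request:
servo_tool:
  series:
    - [-0.3,0,0,0]
    - [-0.62,0,0,0]
    - [-0.62,0,0,0]
    - [-0.62,0,0.25,0]
    - [-0.62,0,0.55,0]
    - [-0.62,0,0.55,0]

```text
t: 55.6
eef_pos: [0.6477, 0.199, 0.0804]
tool_rot: [-0.002, 0.728, 0.686, -0.003]
force: [-0.6, -0.2, 0.2]
width: 0.149
```

Run:
```python
from h import *
go([0.655,0.199,0.065],None); look('pics/m24.png',(80,220,160,300))
```

```text
t 55.60 pos [0.6477 0.199  0.0804] yaw 86.6 w 0.149 F [-0.6399 -0.2357  0.1901] j6 1.82 -> units [0.0035 0.0612 0.1279] turn 0.0000
```

View pics/m24.png

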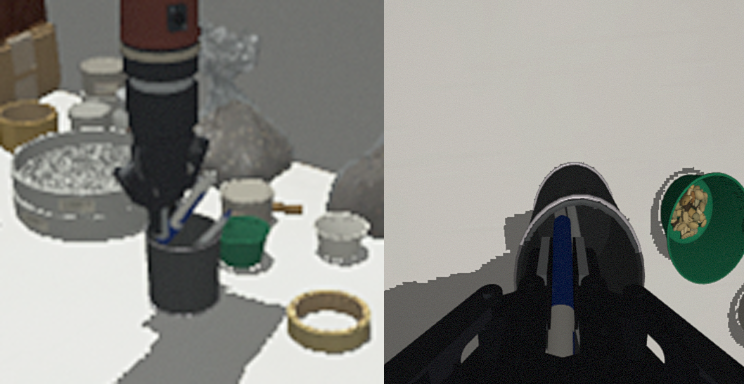

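Request:
servo_tool:
  series:
    - [0,0.05,0,0]
    - [0,0.05,0.08,0]
    - [0,0.05,0.12,0]
    - [0,0.05,0.12,0]

```text
t: 56.2
eef_pos: [0.6561, 0.1984, 0.069]
tool_rot: [-0.0, 0.728, 0.686, -0.0]
force: [0.8, -0.0, -0.7]
width: 0.146
```

Request:
servo_tool:
  series:
    - [0,0,0,0]
    - [0,0,0,0]
    - [0,0,0,0]
    - [0,0,0,0]
  gripper: 0.27

```text
t: 56.7
eef_pos: [0.6567, 0.1985, 0.0697]
tool_rot: [0.0, 0.728, 0.686, 0.0]
force: [0.3, 0.1, 0.2]
width: 0.267
```

Run:
```python
from h import *
go([0.655,0.199,0.065],None); look('pics/m25.png',(80,220,160,300))
```

```text
t 56.70 pos [0.6567 0.1985 0.0697] yaw 86.6 w 0.267 F [0.2888 0.1103 0.2493] j6 1.82 -> units [ 0.0031 -0.0142  0.0394] turn 0.0000
```

View pics/m25.png

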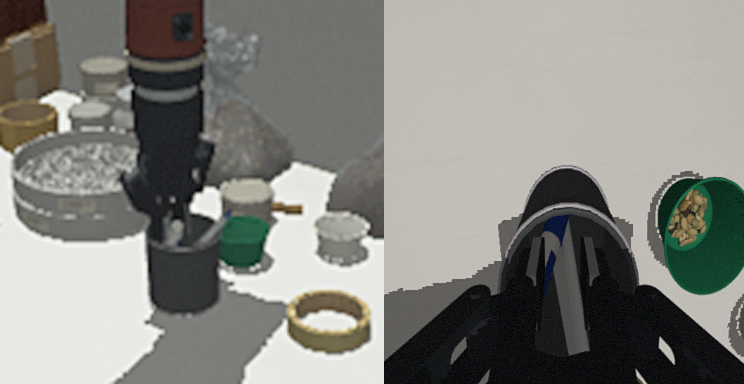

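Request:
servo_tool:
  series:
    - [0,0,-0.1,0]
    - [0,0,-0.25,0]
    - [0,0,-0.5,0]
    - [0,0,-0.9,0]
    - [0,0,-0.9,0]

```text
t: 57.42
eef_pos: [0.6593, 0.199, 0.1836]
tool_rot: [0.002, 0.728, 0.686, 0.004]
force: [0.2, -0.7, 0.1]
width: 0.272
```

Run:
```python
from h import *
go([0.655,0.199,0.065],None); look('pics/m26.png',(80,220,160,300))
```

```text
t 57.42 pos [0.6593 0.199  0.1836] yaw 86.6 w 0.272 F [ 0.1831 -0.6983  0.1179] j6 1.82 -> units [-0.0046 -0.0446  0.9883] turn 0.0000
```

View pics/m26.png

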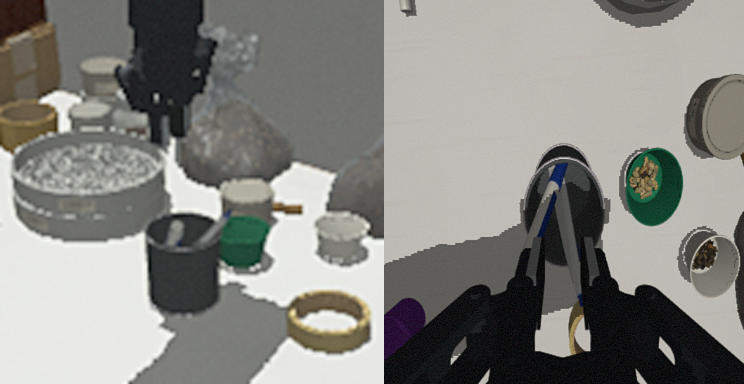

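Request:
servo_tool:
  series:
    - [0.4,-0.4,0,0]
    - [0.8,-0.8,0,0]
    - [1,-0.95,0,0]
    - [1,-0.95,0,0]
  gripper: 0.4

```text
t: 58.02
eef_pos: [0.5475, 0.3271, 0.1771]
tool_rot: [-0.0, 0.727, 0.687, -0.001]
force: [1.3, -0.4, -0.4]
width: 0.399
```

Run:
```python
from h import *
go([0.4834,.40,0.17],89.5)
```

```text
t 58.02 pos [0.5475 0.3271 0.1771] yaw 86.8 w 0.399 F [ 1.3218 -0.4244 -0.3605] j6 2.05 -> units [ 0.5764 -0.5672  0.06  ] turn -0.0150
```

Request:
servo_tool:
  series:
    - [0.3,-0.3,0,-0.015]
    - [0.57,-0.57,0.05,-0.015]
    - [0.57,-0.57,0.05,-0.015]
    - [0.57,-0.57,0.05,-0.015]

```text
t: 58.52
eef_pos: [0.4864, 0.3966, 0.1712]
tool_rot: [0.0, 0.712, 0.702, -0.0]
force: [0.0, 0.1, -0.0]
width: 0.4
```

Run:
```python
from h import *
p,im=grab('wrist','pics/w29.png')
import pickle; pickle.dump(p,open('w29.pkl','wb'))
b=cv2.inRange(cv2.cvtColor(im,cv2.COLOR_RGB2HSV),(105,120,60),(130,255,255)); n,l,s,c=cv2.connectedComponentsWithStats(b); print(s[1:][s[1:,4]>100],c[1:][s[1:,4]>100])
go([0.4834,.4588,0.08],89.5)
```

```text
[[240  76  17  54 747]] [[247.5863 103.6037]]
t 58.58 pos [0.4867 0.3964 0.1714] yaw 89.2 w 0.402 F [ 0.2106 -0.4382 -0.1828] j6 2.15 -> units [ 0.52   -0.0348  0.761 ] turn -0.0016
```

View pics/w29.png

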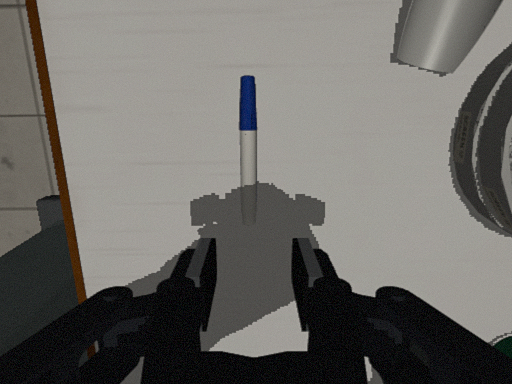

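Request:
servo_tool:
  series:
    - [0.25,-0.02,0.3,0]
    - [0.52,-0.035,0.7,0]
    - [0.52,-0.035,0.85,0]
    - [0.52,-0.035,0.85,0]

```text
t: 59.08
eef_pos: [0.4824, 0.4581, 0.0683]
tool_rot: [0.0, 0.712, 0.702, -0.001]
force: [-0.3, 0.4, 0.6]
width: 0.398
```

Run:
```python
from h import *
p,im=grab('wrist','pics/w30.png')
go([0.4834,.4588,-0.001],89.5)
```

```text
t 59.12 pos [0.4832 0.4587 0.0699] yaw 89.2 w 0.398 F [-0.2514 -0.3008 -0.0822] j6 2.23 -> units [0.0012 0.0017 0.5911] turn -0.0017
```

View pics/w30.png

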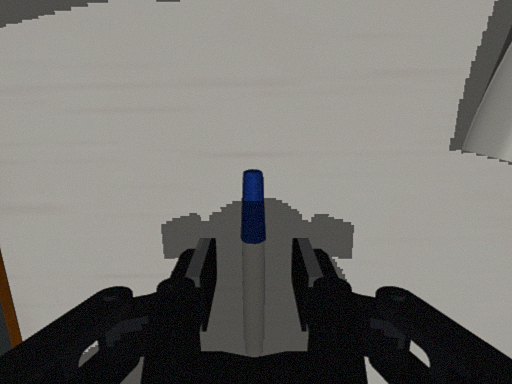

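Request:
servo_tool:
  series:
    - [0,0,0.3,0]
    - [0,0,0.5,0]
    - [0,0,0.59,0]
    - [0,0,0.59,0]
    - [0,0,0.59,0]

```text
t: 59.75
eef_pos: [0.4834, 0.4604, 0.0004]
tool_rot: [0.0, 0.712, 0.703, 0.001]
force: [1.2, 1.2, -0.6]
width: 0.4
```

Request:
servo_tool:
  series:
    - [0,0,0,0]
    - [0,0,0,0]
    - [0,0,0,0]
    - [0,0,0,0]
  gripper: 0

```text
t: 60.25
eef_pos: [0.483, 0.4603, 0.0]
tool_rot: [0.0, 0.712, 0.703, 0.001]
force: [-0.0, -1.9, 5.9]
width: 0.154
```

Request:
servo_tool:
  series:
    - [0,0,-0.4,0]
    - [0,0,-0.8,0]
    - [0,0,-1,0]
    - [-0.4,0.4,-1,0]
    - [-0.8,0.8,-1,0]
    - [-1,1,-1,0]
    - [-1,1,-1,0]

```text
t: 61.12
eef_pos: [0.6032, 0.3357, 0.1189]
tool_rot: [0.0, 0.713, 0.701, 0.0]
force: [-0.8, 0.6, -0.1]
width: 0.156
```

Run:
```python
from h import *
go([0.657,0.27,0.145],None); look('pics/m27.png')
p,im=grab('top'); cv2.imwrite('pics/t3.png',cv2.resize(im[120:220,130:260,::-1],None,fx=5,fy=5,interpolation=cv2.INTER_CUBIC))
```

```text
t 61.12 pos [0.6032 0.3357 0.1189] yaw 89.0 w 0.156 F [-0.8244  0.5861 -0.0701] j6 1.99 -> units [-0.5396  0.4578 -0.2167] turn 0.0000
```

View pics/m27.png

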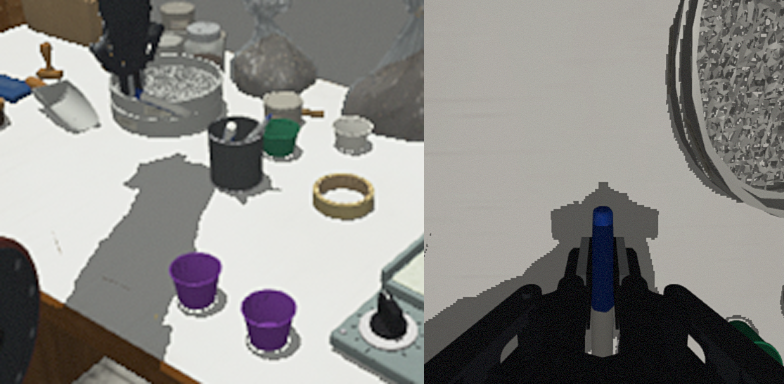

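View pics/t3.png

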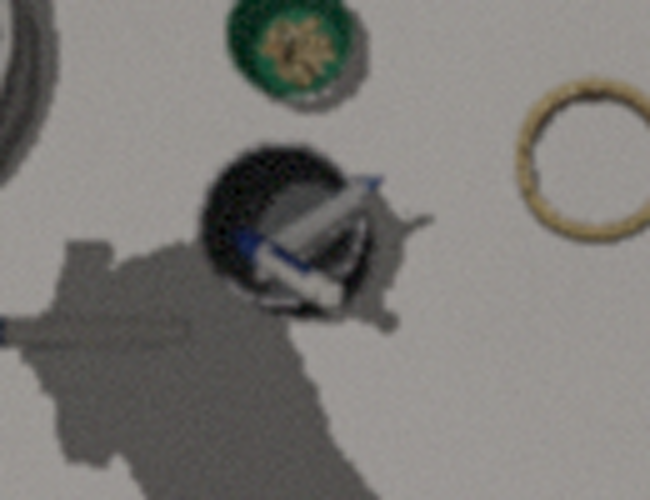

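Request:
servo_tool:
  series:
    - [-0.1,0.1,-0.22,0]
    - [-0.3,0.3,-0.22,0]
    - [-0.5,0.46,-0.22,0]
    - [-0.5,0.46,-0.22,0]
    - [-0.5,0.46,-0.22,0]

```text
t: 61.9
eef_pos: [0.6543, 0.2791, 0.1452]
tool_rot: [-0.0, 0.711, 0.703, -0.0]
force: [0.0, -0.1, 0.3]
width: 0.155
```

Run:
```python
from h import *
go([0.658,0.276,0.08],None); look('pics/m28.png',(80,220,160,300))
p,im=grab('top'); cv2.imwrite('pics/t4.png',cv2.resize(im[120:220,130:260,::-1],None,fx=5,fy=5,interpolation=cv2.INTER_CUBIC))
```

```text
t 61.90 pos [0.6543 0.2791 0.1452] yaw 89.4 w 0.155 F [ 0.0378 -0.0816  0.2669] j6 1.88 -> units [-0.0258  0.0318  0.5434] turn 0.0000
```

View pics/m28.png

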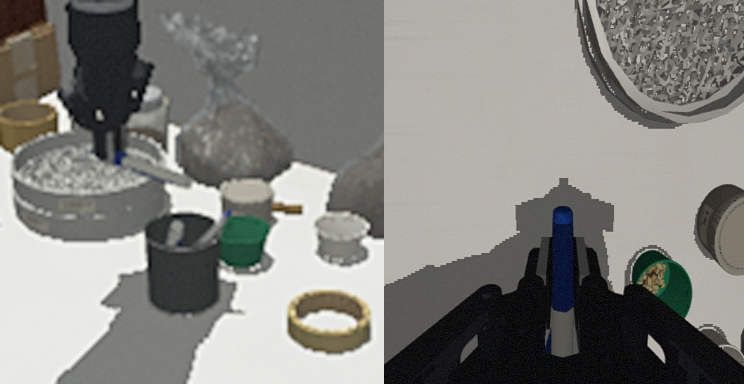

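View pics/t4.png

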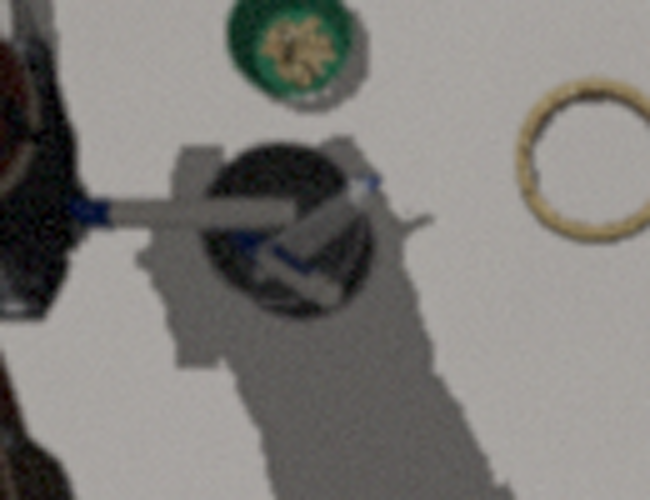

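Request:
servo_tool:
  series:
    - [0,0,0.1,0]
    - [0,0,0.2,0]
    - [0,0,0.3,0]
    - [0,0,0.4,0]
    - [0,0,0.5,0]
    - [0,0,0.6,0]
    - [0,0,0.6,0]

```text
t: 62.92
eef_pos: [0.6547, 0.2778, 0.0721]
tool_rot: [-0.0, 0.711, 0.703, -0.001]
force: [0.4, 1.2, 1.6]
width: 0.148
```

Run:
```python
from h import *
go([0.658,0.276,0.028],None); look('pics/m29.png',(80,220,160,300))
```

```text
t 62.92 pos [0.6547 0.2778 0.0721] yaw 89.3 w 0.148 F [0.3783 1.2293 1.5674] j6 1.88 -> units [-0.0142  0.0278  0.3675] turn 0.0000
```

View pics/m29.png

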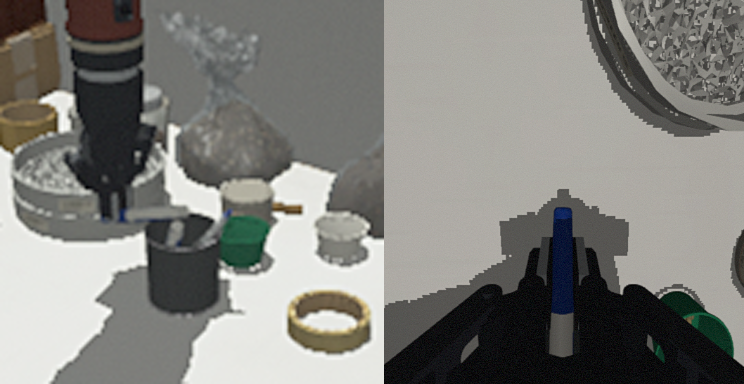

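Request:
servo_tool:
  series:
    - [0,0,0.08,0]
    - [0,0,0.16,0]
    - [0,0,0.24,0]
    - [0,0,0.32,0]
    - [0,0,0.38,0]
    - [0,0,0.38,0]

```text
t: 63.78
eef_pos: [0.6547, 0.2777, 0.0266]
tool_rot: [-0.0, 0.712, 0.703, -0.001]
force: [-0.5, 2.2, 0.2]
width: 0.145
```

Request:
servo_tool:
  series:
    - [-0.05,0,0,0]
    - [-0.1,0,0,0]
    - [-0.1,0,0,0]

```text
t: 64.15
eef_pos: [0.6553, 0.2651, 0.0279]
tool_rot: [0.0, 0.712, 0.702, 0.0]
force: [-0.0, 2.3, 0.1]
width: 0.141
```

Run:
```python
from h import *
go([0.658,0.276,0.028],None); look('pics/m30.png',(80,220,160,300))
```

```text
t 64.15 pos [0.6553 0.2651 0.0279] yaw 89.2 w 0.141 F [-0.0309  2.3242  0.1258] j6 1.87 -> units [ 0.0914  0.021  -0.0005] turn 0.0000
```

View pics/m30.png

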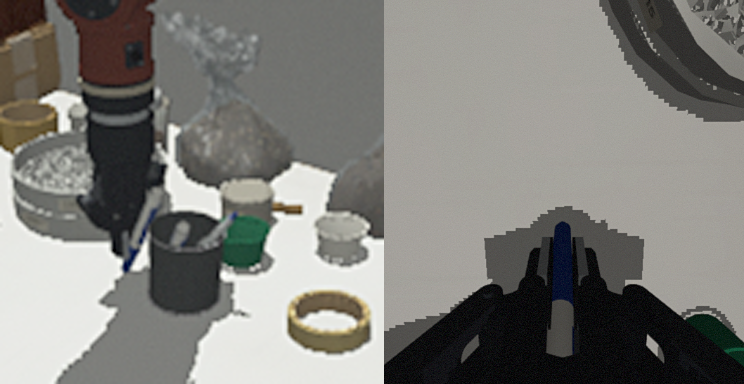

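Request:
servo_tool:
  series:
    - [0,0,-0.3,0]
    - [0,0,-0.6,0]
    - [0,0,-1,0]
    - [0,0,-1,0]

```text
t: 64.75
eef_pos: [0.6577, 0.2663, 0.1523]
tool_rot: [0.002, 0.712, 0.703, 0.003]
force: [0.9, 0.3, 0.1]
width: 0.144
```

Request:
servo_tool:
  series:
    - [-0.2,0,-0.1,0]
    - [-0.4,0,-0.1,0]
    - [-0.4,0,-0.1,0]

```text
t: 65.12
eef_pos: [0.6543, 0.2146, 0.1589]
tool_rot: [-0.0, 0.713, 0.702, -0.001]
force: [-0.0, -0.5, 0.4]
width: 0.146
```

Run:
```python
from h import *
go([0.657,0.194,0.085],None); look('pics/m31.png',(80,220,160,300))
p,im=grab('wrist','pics/w31.png')
```

```text
t 65.12 pos [0.6543 0.2146 0.1589] yaw 89.1 w 0.146 F [-0.0127 -0.4835  0.4339] j6 1.80 -> units [-0.1711  0.0258  0.6161] turn 0.0000
```

View pics/m31.png

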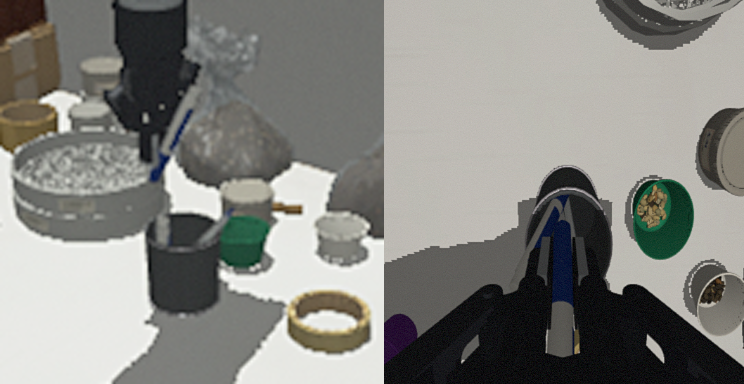

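View pics/w31.png

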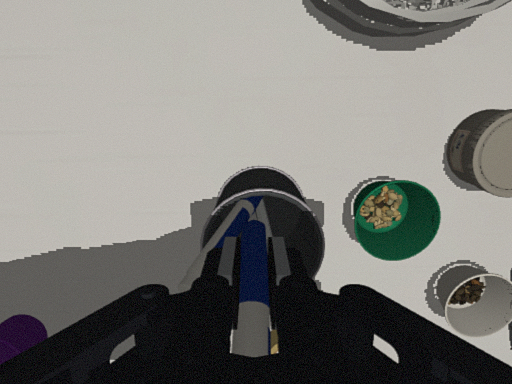

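Run:
```python
from h import *
p=arm.camera_params('wrist')
print(onz(p,(202,247),.09),onz(p,(325,247),.09),onz(p,(263,190),.09)-[0,.042,0],onz(p,(263,168),0)-[0,.042,0])
```

```text
[0.6191 0.1877 0.09  ] [0.7041 0.1864 0.09  ] [0.6615 0.1859 0.09  ] [0.6639 0.1821 0.    ]
```

Request:
servo_tool:
  series:
    - [-0.07,0.06,0,0]
    - [-0.14,0.1,0,0]
    - [-0.14,0.1,0.2,0]
    - [-0.14,0.1,0.4,0]
    - [-0.14,0.1,0.6,0]
    - [-0.14,0.1,0.6,0]

```text
t: 66.03
eef_pos: [0.6651, 0.2001, 0.0856]
tool_rot: [-0.001, 0.712, 0.703, -0.002]
force: [-0.8, -0.3, -1.0]
width: 0.145
```

Run:
```python
from h import *
go([0.667,0.197,0.07],None); look('pics/m32.png',(80,220,160,300))
```

```text
t 66.03 pos [0.6651 0.2001 0.0856] yaw 89.3 w 0.145 F [-0.8054 -0.3112 -1.0357] j6 1.77 -> units [-0.0255  0.0166  0.13  ] turn 0.0000
```

View pics/m32.png

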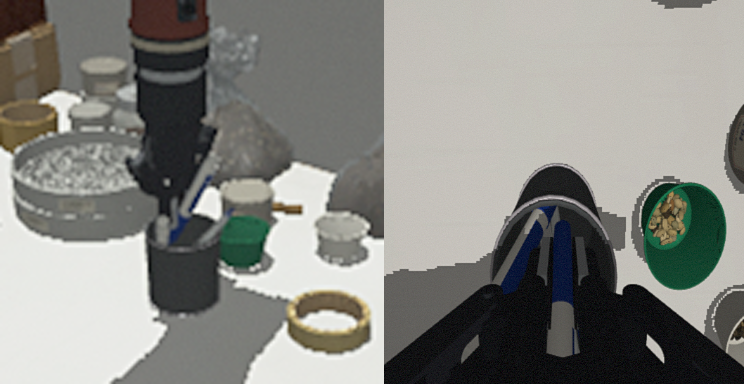

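Request:
servo_tool:
  series:
    - [0,0,0.06,0]
    - [0,0,0.13,0]
    - [0,0,0.13,0]

```text
t: 66.5
eef_pos: [0.6657, 0.2007, 0.0712]
tool_rot: [-0.0, 0.712, 0.703, -0.001]
force: [-0.6, 0.4, -0.4]
width: 0.143
```

Request:
servo_tool:
  series:
    - [0,0,0,0]
    - [0,0,0,0]
    - [0,0,0,0]
    - [0,0,0,0]
  gripper: 0.25

```text
t: 67.0
eef_pos: [0.6664, 0.2008, 0.0721]
tool_rot: [0.0, 0.712, 0.703, 0.0]
force: [-0.4, -0.2, -0.5]
width: 0.25
```

Run:
```python
from h import *
go([0.667,0.197,0.07],None); look('pics/m33.png',(80,220,160,300))
```

```text
t 67.00 pos [0.6664 0.2008 0.0721] yaw 89.3 w 0.250 F [-0.3872 -0.1852 -0.548 ] j6 1.77 -> units [-0.0317  0.0057  0.0176] turn 0.0000
```

View pics/m33.png

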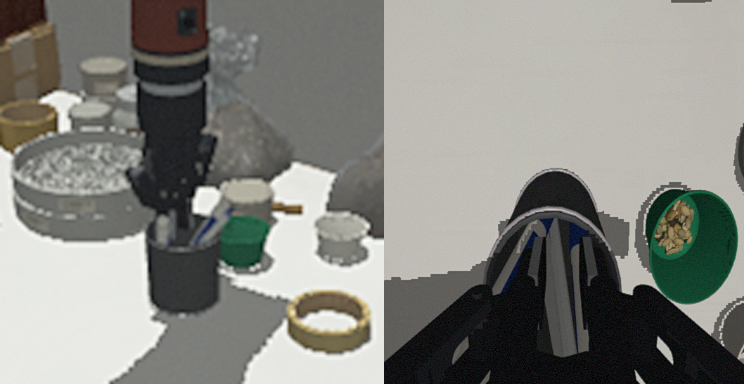

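Request:
servo_tool:
  series:
    - [0,0,-0.1,0]
    - [0,0,-0.25,0]
    - [0,0,-0.5,0]
    - [0,0,-1,0]
    - [0.3,-0.4,-1,0]
    - [0.3,-0.9,-1,0]
    - [0.3,-0.9,-1,0]

```text
t: 67.97
eef_pos: [0.553, 0.2382, 0.1925]
tool_rot: [-0.001, 0.711, 0.703, -0.002]
force: [0.6, -0.9, 0.3]
width: 0.246
```

Request:
servo_tool:
  series:
    - [0.3,-0.4,-0.3,0]
    - [0.3,-0.8,-0.3,0]
    - [0.3,-0.8,-0.3,0]

```text
t: 68.35
eef_pos: [0.4613, 0.276, 0.2302]
tool_rot: [0.0, 0.711, 0.703, 0.001]
force: [0.1, -0.9, -0.1]
width: 0.246
```

Run:
```python
from h import *
go([0.667,0.197,0.07],None); look('pics/m34.png',(80,220,160,300))
p,im=grab('top'); cv2.imwrite('pics/t5.png',im[...,::-1]); cv2.imwrite('pics/t5c.png',cv2.resize(im[120:220,130:260,::-1],None,fx=5,fy=5,interpolation=cv2.INTER_CUBIC))
grab('scene','pics/s10.png')
```

```text
t 68.35 pos [0.4613 0.276  0.2302] yaw 89.4 w 0.246 F [ 0.0653 -0.9315 -0.069 ] j6 1.98 -> units [-0.6421  1.7192  1.3365] turn 0.0000
```

View pics/m34.png

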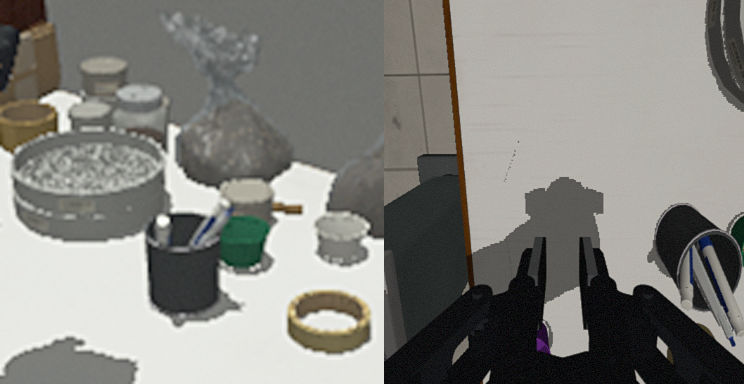

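View pics/t5c.png

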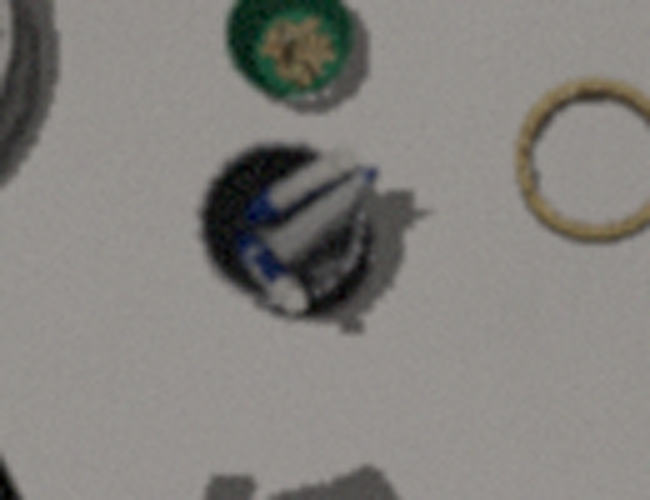

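View pics/t5.png

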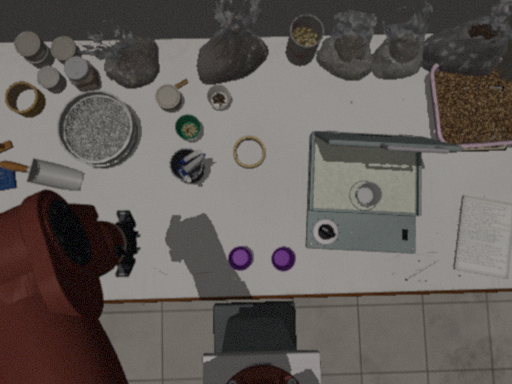

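View pics/s10.png

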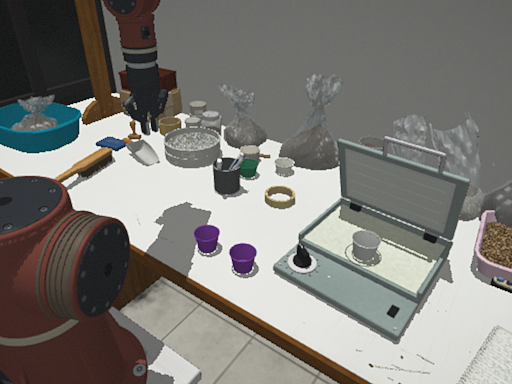

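Request:
servo_tool:
  series:
    - [-0.2,0.4,0,0]
    - [-0.3,0.8,0,0]
    - [-0.4,1,0,0]
    - [-0.4,1,0,0]

```text
t: 69.05
eef_pos: [0.585, 0.2241, 0.2269]
tool_rot: [-0.0, 0.713, 0.702, -0.0]
force: [-0.3, -0.2, -0.6]
width: 0.252
```

Request:
servo_tool:
  series:
    - [0.1,0.4,0,0]
    - [0.1,0.6,0,0]
    - [0.1,0.6,0,0]
    - [0.1,0.6,0,0]

```text
t: 69.55
eef_pos: [0.654, 0.237, 0.2278]
tool_rot: [-0.0, 0.712, 0.703, -0.0]
force: [0.2, 0.4, 0.8]
width: 0.25
```

Run:
```python
from h import *
go([0.66,0.22,0.23],None)
p,im=grab('wrist','pics/w32.png'); cv2.imwrite('pics/w32c.png',cv2.resize(im[120:300,180:360,::-1],None,fx=3.3,fy=3.3,interpolation=cv2.INTER_CUBIC))
s=cv2.imread('pics/s10.png'); cv2.imwrite('pics/s10c.png',cv2.resize(s[260:384,350:512],None,fx=4,fy=4,interpolation=cv2.INTER_CUBIC))
```

```text
t 69.55 pos [0.654  0.237  0.2278] yaw 89.3 w 0.250 F [0.1586 0.3845 0.7945] j6 1.83 -> units [-0.1412  0.0519 -0.0184] turn 0.0000
```

View pics/w32c.png

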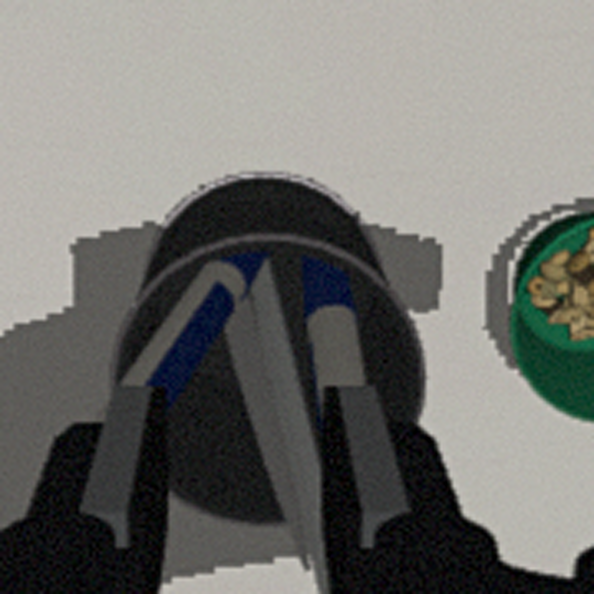

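View pics/s10c.png

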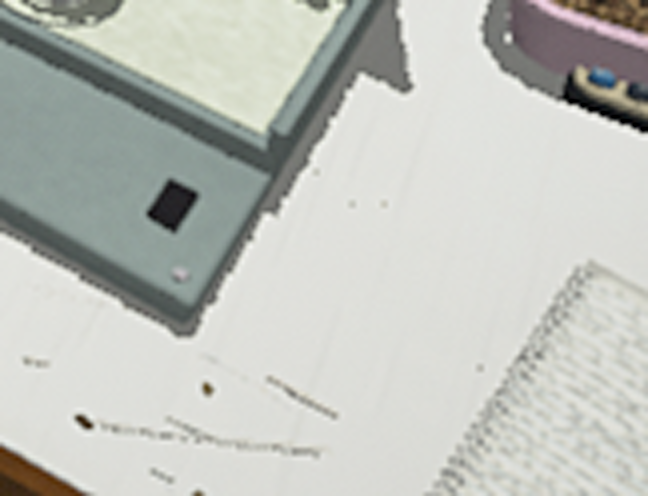

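Run:
```python
import cv2,numpy as np
s=cv2.imread('pics/s10.png'); A=cv2.resize(s[145:205,195:270],None,fx=6,fy=6,interpolation=cv2.INTER_CUBIC)
w=cv2.imread('pics/m34.png')
b=cv2.imread('pics/w32.png')
B=cv2.resize(b[180:320,200:300],(257,360),interpolation=cv2.INTER_CUBIC)
B=cv2.convertScaleAbs(B,alpha=1.7)
cv2.imwrite('pics/z1.png',np.hstack([A,B]))
```

```text
(no output)
```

View pics/z1.png

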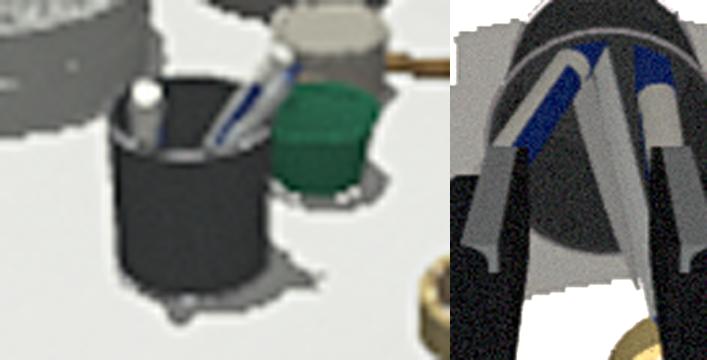

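Request:
servo_tool:
  series:
    - [0.3,0,0,0]
    - [0.7,0,0.1,0]
    - [0.7,0,0.1,0]
    - [0.7,0,0.1,0]

```text
t: 70.1
eef_pos: [0.6553, 0.3208, 0.2165]
tool_rot: [0.0, 0.711, 0.703, -0.0]
force: [0.9, 0.7, 0.5]
width: 0.25
```

Run:
```python
from h import *
p,im=grab('wrist','pics/w33.png')
```

```text
(no output)
```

View pics/w33.png

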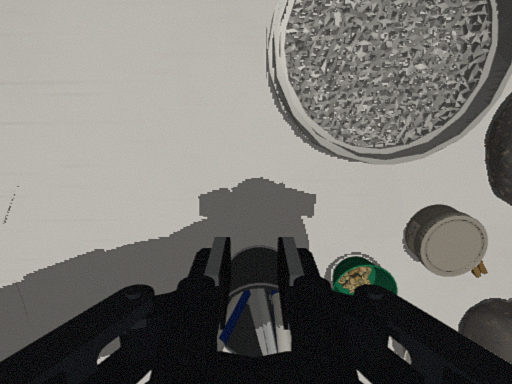

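Request:
servo_tool:
  series:
    - [-0.4,-0.2,0,0]
    - [-0.8,-0.3,0,0]
    - [-1,-0.3,0,0]
    - [-1,-0.3,0,0]

```text
t: 70.65
eef_pos: [0.619, 0.1992, 0.217]
tool_rot: [0.0, 0.713, 0.702, 0.001]
force: [0.7, 0.0, -0.7]
width: 0.249
```

Request:
servo_tool:
  series:
    - [-0.3,0,0,0]
    - [-0.6,0,0,0]
    - [-0.6,0,0,0]
    - [-0.6,0,0,0]

```text
t: 71.15
eef_pos: [0.6178, 0.1302, 0.2161]
tool_rot: [-0.0, 0.711, 0.703, 0.0]
force: [0.2, -0.1, 0.9]
width: 0.247
```

Run:
```python
from h import *
p,im=grab('wrist','pics/w34.png'); cv2.imwrite('pics/w34c.png',cv2.resize(im[40:220,180:360,::-1],None,fx=3.3,fy=3.3,interpolation=cv2.INTER_CUBIC))
```

```text
(no output)
```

View pics/w34c.png

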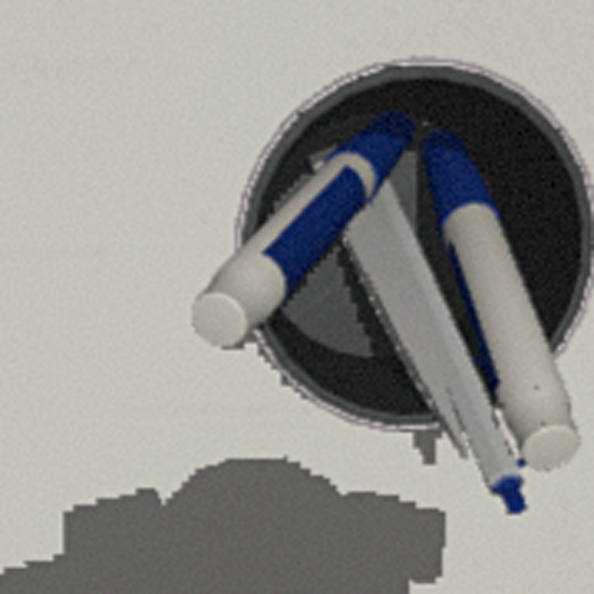

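Run:
```python
from h import *
go([0.5,0.15,0.25],None)
p,im=grab('scene','pics/s11.png'); b=im[...,::-1]; a=cv2.imread('pics/s8.png')
cv2.imwrite('pics/z2.png',np.hstack([cv2.resize(x[120:290,270:480],(400,330),interpolation=cv2.INTER_CUBIC) for x in (a,b)]))
```

```text
t 71.20 pos [0.6177 0.1305 0.216 ] yaw 89.3 w 0.250 F [ 0.6331  0.2125 -0.3238] j6 1.67 -> units [ 0.1512 -0.9826 -0.2836] turn 0.0000
```

View pics/z2.png

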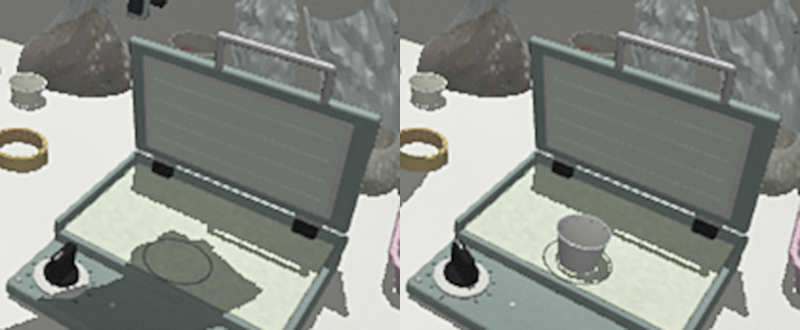

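Lid unchanged at 70°, cup in the ring, dial turned. The gripper hovers clear of everything; I back it off and hand in.

Request:
servo_tool:
  series:
    - [0,-0.4,-0.2,0]
    - [0,-0.9,-0.3,0]
    - [0,-0.9,-0.3,0]
    - [0,-0.9,-0.3,0]
    - [0,-0.9,-0.3,0]

```text
t: 71.88
eef_pos: [0.5105, 0.131, 0.2518]
tool_rot: [0.0, 0.711, 0.703, 0.0]
force: [0.7, 0.0, 0.6]
width: 0.253
```

Run:
```python
from h import *
go([0.5,0.15,0.25],None)
print(arm.finish_job())
```

```text
t 71.88 pos [0.5105 0.131  0.2518] yaw 89.3 w 0.253 F [0.6894 0.0023 0.5791] j6 1.70 -> units [ 0.1569 -0.0891  0.0147] turn 0.0000
the job is handed in; nothing more can be done
None
```

The whole job was carried out in the order asked and handed in at 71.9 s.

**What was done and what the last pictures showed**
- **Lid:** raised by the pull bar and left standing. It measured 69.8° from the wrist camera and 69–70.6° from the scene camera. It had not moved in the last picture.
- **Cup:** upright on the bed inside the ring.
- **Dial:** turned 122° clockwise and released. The wrist picture showed the pointer at about 120°, the fourth click.
- **Tools:** I found four lying on the desk: two markers, one ball pen and the tweezers. Each was tilted against the beaker's rim and dropped in. A close-up shows all four leaning inside the beaker, with no tool left on the desk where they lay.
- **Tape, green cup and purple cups:** not touched.

**What went wrong or disagreed**
- The fingertips turned out to be about 24 mm higher than the stated tool point implies. Because of this, the first grip on the bar and the first grip on the pen closed above them. I repeated both.
- While measuring that offset I pressed the shut fingertips on the desk and the wrist force reached 78 N. That is below the 120 N wrist limit. I assumed the 40 N limit does not apply, because it names the arm and the gripper's body and this contact was at the fingertips.
- The scene camera read heights about 8 mm higher than the wrist camera, so I relied on the wrist camera for grasping.
- One marker was knocked aside partway through and was measured again before I picked it up. The beaker slid a few millimetres while I tilted tools against it.

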